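# Fit the sharpener cartridge and push its locking pin home

### The arm

A 6-joint arm with a two-finger parallel gripper is mounted at the origin on a cart in front of the work surface, level with it; the furniture and walls round the work are solid. World frame = base frame: x ahead of the robot, y to its left, z up, the work surface at z = 0. Lengths are in m, angles in degrees, forces in N, time in s.
With the tool pointing down it reaches from about 0.4 to 0.825 m from the base axis. Payload 7 kg.
Tool frame: the origin (TCP) lies where the fingers leave the gripper's body, on its centre line; the fingertips stand 66 mm ahead of it and the grasp point (between the pads) lies 47 mm ahead of it; z points along the fingers, y is the direction in which the jaws open and shut (so a half turn about z gives the same grasp; the last joint's range is limited). The gripper opens to 88 mm and grips with 3 to 60 N. Pads are 19 mm wide; open, the fingers measure 130 mm over their backs; the gripper's body (78 mm by 193 mm) begins 47 mm behind the grasp point.
Start: joints at [91.45, 20.546, 0.682, 0, -70.136, -16.507], TCP at [0.175, 0.652, 0.292] pointing down, gripper open.
Joint ranges: [-176.03, 176.03], [-82.01, 121.73], [-58.28, 71.71], [-173.87, 95.51], [-174.79, -0.11], [-173.66, 173.66]. Speed limits (degrees/s): [136.94, 136.94, 172.46, 180, 180, 180].

### API

Orientations are given as [roll, pitch, yaw] about the fixed x, y, z axes, in that order (R = Rz(yaw) Ry(pitch) Rx(roll)).
In Python, from plant import get_obs, snapshot, close_job gives the robot as it stands.
- The arm moves only by the tool play_rows, never from a script. Its argument "series" is a list of rows, each a list of 5 numbers: the opening in per cent of the stroke, from 0 (shut) to 100 (fully open), then the shift along the tool's x, y, z in m, then the turn about the tool's z in degrees. In form: [[jaw, dx, dy, dz, spin], ...]. A call has 1 to 10 rows; each row is the pose to reach, as a shift and turn from the pose commanded when the call began, along the tool's axes at that moment; what a row does not reach only later rows make up. A row lasts 1/10 s, in which the tool goes at most 50 mm and 8.59 degrees, less where a joint would pass 70% of its speed; a pose out of reach is approached as far as the arm can. A call with a gripper value outside its range is refused whole. The fingers move at their own pace and stop on an object; the grip force is fixed at half the most. Time passes only in rows, so rows that repeat a pose let the fingers close. It gives the time, the measured TCP pose, the force and the opening at its end, in the units of the state.
- get_obs(): the state, without advancing time (a new reading comes with each control period).
- snapshot(name): name is "scene" or "top" or "wrist"; returns a dict with "frame" (420x560x3 uint8, red, green, blue), "z_map" (420x560 float32, m along the optical axis (not along the pixel's ray), 0 where there is no reading), "mtx" (3x3 intrinsics, pixels), "D" ([k1, k2, p1, p2, k3] as OpenCV has them; the pictures are not rectified), "camera_from_world" (4x4, takes a point from world to camera coordinates); the wrist camera has in their place "tool_from_camera" (4x4, takes a point from camera to tool coordinates, whose origin is the TCP and whose axes are the flange's). Camera axes: x right, y up, looking along -z (the intrinsics and any distortion apply to the point x, -y, -z); pixel columns grow to the right and rows downward; lengths in m; the calibration is good to about 2 mm. A picture is of the moment at which its call begins: read the wrist's pose just before it.
- close_job(): hands the job in, once; it reports no verdict.
The state is a dict: "clock": time; "joint_pos": joint angles; "qvel": joint speeds; "tau": joint torques, N m; "tool_pos": TCP position; "orientation": TCP orientation; "force": force on the tool from outside, world axes, zero at the start; "moment": the same for the moment, N m; "opening": finger opening in m.
Only numpy, scipy, OpenCV 4.12 (cv2) and the standard library are available. Lean on these libraries where they do the work, as an engineer would, in place of code of your own. Each camera call takes 0.05 s, during which the arm holds its last target.

### The job

Fit the new cartridge in the knife sharpener: stand it upright in the bay between the two steel cheeks, bore in line with the eyes. Then lay the locking pin in the two wooden V rests with its rounded tip facing the near eye but still outside it, let go of it, and push it through the near eye and the cartridge into the far eye until it stops fully home. Do not shove or knock over the jars and the salt shaker.

Things in the scene. Friction and masses are not known exactly. Their poses are not given: they have to be found in the camera images.
- sharpener_frame: The sharpener's frame, fixed: pale wooden base board 198x74 mm (x -98 to +100 mm), top 12 mm above the worktop. Origin on the worktop, z up, +x the way the pin travels; the pin's line is y = 0, z = 52 mm. Along +x: rear V rest, front V rest, near steel cheek (x 20 to 29), open bay, far steel cheek (x 74 to 83), black end stop at x = 83. Cheeks 60 mm wide, top at z = 74 mm, eye on the line (17 mm near, 19 mm far).
- bay_floor (a point): Centre of the bay's floor, 12 mm above the worktop, between the cheeks (45 mm apart along x) and two wooden ribs along its sides (inner gap 45 mm along y, tops 16 mm above the bay floor). Axes as the frame's.
- rests_mid (a point): Point on the pin's line midway between the V rests (frame x -94 to -84 and -32 to -22 mm; posts 36 mm wide, tops at z = 49 mm: fingertips at the line's height pass over). They hold the pin 1 mm below the line. Notches 18 mm wide at the mouth, self-centring. A pin laid with its middle here has its tip 8 mm short of the near eye. Axes as the frame's.
- eye_mouth (a point): Centre of the near eye, on the outer face of the near cheek, 52 mm above the worktop. The pin, when home, has its tip 63 mm beyond this point (along the frame's +x) and its red end 77 mm before it. Sliding the pin takes only a few newtons; it stops hard when home.
- cartridge_center (a point): Centre of the cartridge, a grey block, black top with a slot and white ceramic rods: 40 (x) x 40 (y) x 78 mm (z), upright, 0.15 kg; point 39 mm above its underside. 20 mm bore along its x axis, 40 mm above the underside (on the pin's line when seated); both ends alike. Grip the y sides, high up; in the bay the x sides face the cheeks. It starts on the hob's counter; it and the pin rest may trade places.
- pin_center (a point): Middle of the locking pin, a straight steel rod of 14 mm diameter, 140 mm long, 0.1 kg, on its axis. Local x runs along the pin from the red end to the rounded tip; it may be rolled about x by any angle. It starts lying in the white pin rest, 42 mm above the worktop.
- pin_tip (a point): The rounded end of the pin, on its axis.
- pin_red_end (a point): The flat red end of the pin, on its axis (the last 18 mm are red).
- pin_rest: White plastic rest, fixed, 96x44 mm, base 8 mm thick, two V-notched posts 10 mm thick and 36 mm wide at x = -36 and +36 mm that hold the pin along its x axis at z = 42 mm (posts' tops at z = 40 mm). It stands on the hob's counter. Origin on the worktop.
- oak_post_foot (a point): Axis, at worktop height, of the fixed square oak post between the two counters, 123x93 mm, turned 45 degrees, from floor to ceiling. Nothing passes over it: to get from the hob's counter on the left to the worktop on the right, go round on the robot's side of it.
- salt_shaker: Bystander, loose: salt shaker of grey glass with a domed top, 44x44x90 mm; origin at the centre of its underside.
- hob_jar_5: Bystander, loose: spice jar with a green lid, 41x41x108 mm; origin at the centre of its underside.
- jam_jar: Bystander, loose: wide jar with a green lid and red filling, 64x64x99 mm; origin at the centre of its underside.
- hob_jar_3: Bystander, loose: spice jar with a dark lid, 41x41x104 mm; origin at the centre of its underside.
- hob_jar_9: Bystander, loose: spice jar with a green lid and blue label, 44x44x100 mm; origin at the centre of its underside.
- hob_jar_10: Bystander, loose: round jar with a red lid and yellow filling, 66x66x100 mm; origin at the centre of its underside.
- lock_pin: The same locking pin as a body; origin and axes as pin_center.
- cartridge: The same cartridge as a body; origin at the centre of its underside, axes as cartridge_center.

How it is judged:
By the outcome, as a careful person would: the job done as asked, in the order asked, and still so for the second after the job is handed in, with the robot touching nothing.
It also fails if it takes over 72 s, if anything falls off the work surface, if the arm or the gripper's body presses on something with over 40 N, if the wrist force passes 120 N, or if a joint passes its speed limit or range.

## Working session

There is one attempt and no reset: what is moved stays moved. The work goes in short steps, Python scripts to look and compute and a tool call to move; the robot and the scene stay as the last step left them, time stands still between calls to the robot, and variables do not carry over. Pictures are saved under pics/ and viewed, and the job is handed in when it is done.

Besides the shell and the picture viewer there is one more tool, called after "Request:" by a JSON object that holds its "method" and its "body", one argument or row to a line. play_rows: Moves the arm, as the interface text tells. Its arguments: {"type":"object","properties":{"series":{"type":"array"}},"required":["series"]}

```bash
ls; mkdir -p pics; cat > h.py <<'E'
import numpy as np,cv2,pickle
from scipy.spatial.transform import Rotation as R
def save(names,tag):
    from plant import get_obs,snapshot
    for n in names:
        o=get_obs(); s=snapshot(n); s['obs']=o
        pickle.dump(s,open(f'pics/{n}_{tag}.pkl','wb'))
        cv2.imwrite(f'pics/{n}_{tag}.png',s['frame'][:,:,::-1])
    return o
def load(n,tag): 
    s=pickle.load(open(f'pics/{n}_{tag}.pkl','rb'))
    if 'camera_from_world' in s: W=np.linalg.inv(np.array(s['camera_from_world']))
    else:
        o=s['obs'];T=np.eye(4);T[:3,:3]=R.from_euler('xyz',o['orientation'],degrees=True).as_matrix();T[:3,3]=o['tool_pos']
        W=T@np.array(s['tool_from_camera'])
    s['W']=W; return s
def rays(s,px):
    px=np.array(px,float).reshape(-1,1,2)
    u=cv2.undistortPoints(px,np.array(s['mtx']),np.array(s['D'])).reshape(-1,2)
    d=np.c_[u[:,0],-u[:,1],-np.ones(len(u))]
    return s['W'][:3,3],d@s['W'][:3,:3].T
def onz(s,px,z):
    o,d=rays(s,px); return o+d*((z-o[2])/d[:,2])[:,None]
def cloud(s):
    h,w=s['z_map'].shape
    g=np.stack(np.meshgrid(np.arange(w),np.arange(h)),-1).reshape(-1,2)
    o,d=rays(s,g); return (o+d*s['z_map'].reshape(-1,1)).reshape(h,w,3)
E
python3 - <<'E'
from h import *
o=save(['scene','top','wrist'],'0')
print(o)
for n in ['scene','top','wrist']:
    s=load(n,'0');print(n,s['mtx'],s['D'],s['W'].round(3))
E
```

```text
pics
{'clock': 0.1, 'joint_pos': array([ 9.14474112e+01,  2.05876386e+01,  6.39614680e-01, -1.77490219e-02,
       -7.01368424e+01, -1.65093029e+01]), 'qvel': array([ 0.08883546, -0.06174375,  0.14354726,  0.11355942, -0.04943043,
       -0.02105242]), 'tau': array([-1.14977578e-03, -5.84166741e+01,  2.93750274e+01,  7.01546699e+00,
        1.01659991e-02, -5.35720562e-05]), 'tool_pos': array([0.17530878, 0.65148461, 0.2913173 ]), 'orientation': array([ 1.79913890e+02, -8.12049053e-03, -1.50679287e+01]), 'force': array([-0.14405696, -0.21401321, -0.11054865]), 'moment': array([-0.01735939,  0.00406264, -0.0063101 ]), 'opening': 0.08764002643030355}
scene [[423.91273607   0.         276.80246889]
 [  0.         423.91273607 204.633814  ]
 [  0.           0.           1.        ]] [-0.10661504  0.          0.          0.          0.        ] [[ 0.723  0.326 -0.609 -0.093]
 [-0.691  0.374 -0.619 -0.655]
 [ 0.026  0.868  0.495  0.632]
 [ 0.     0.     0.     1.   ]]
top [[435.68180042   0.         274.95346188]
 [  0.         435.68180042 209.42609481]
 [  0.           0.           1.        ]] [-0.02050712  0.          0.          0.          0.        ] [[ 0.05   0.929 -0.366  0.192]
 [-0.999  0.048 -0.015  0.011]
 [ 0.004  0.366  0.93   1.077]
 [ 0.     0.     0.     1.   ]]
wrist [[346.39409247   0.         280.90927274]
 [  0.         346.39409247 215.47444393]
 [  0.           0.           1.        ]] [-0.08639804  0.          0.          0.          0.        ] [[-0.26   0.923  0.284  0.254]
 [-0.966 -0.249 -0.075  0.63 ]
 [ 0.002 -0.293  0.956  0.384]
 [ 0.     0.     0.     1.   ]]
```

View pics/scene_0.png

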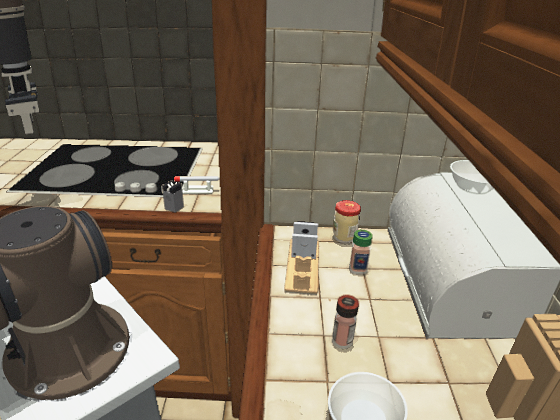

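View pics/top_0.png

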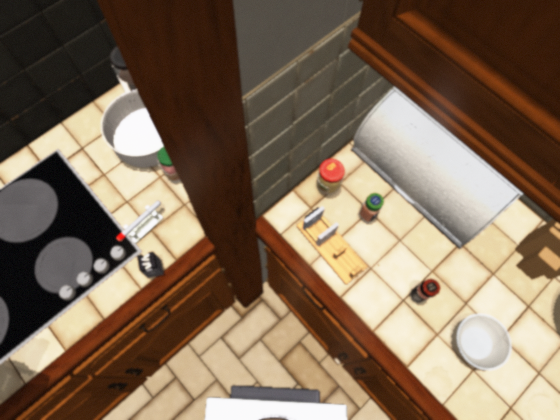

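View pics/wrist_0.png

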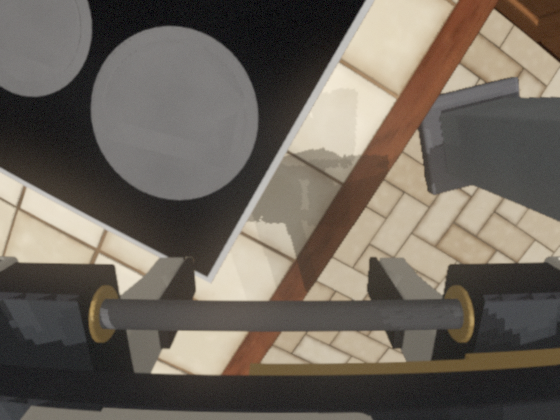

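```bash
python3 - <<'E'
from h import *
s=load('top','0');f=s['frame'][:,:,::-1]
a=cv2.resize(f[185:295,100:230],None,fx=4.5,fy=4.5,interpolation=cv2.INTER_CUBIC)
b=cv2.resize(f[150:310,270:450],None,fx=3.5,fy=3.5,interpolation=cv2.INTER_CUBIC)
cv2.imwrite('pics/ta.png',a);cv2.imwrite('pics/tb.png',b)
s2=load('scene','0')
cv2.imwrite('pics/sa.png',cv2.resize(s2['frame'][150:360,100:400,::-1],None,fx=2.6,fy=2.6,interpolation=cv2.INTER_CUBIC))
c=cloud(s)
for n,p in dict(cart=(150,265),rest=(145,222),red=(121,237),tile=(200,230),frame=(350,265),jarR=(332,170),jarG=(375,202),shaker=(430,288),floorR=(400,330),postfoot=(245,300),hobjar=(168,158),pot=(140,130),jar2=(120,60)).items(): print(n,c[p[1],p[0]].round(3))
E
```

```text
cart [0.429 0.312 0.08 ]
rest [0.56  0.366 0.005]
red [0.504 0.405 0.046]
tile [0.547 0.22  0.002]
frame [ 0.472 -0.168  0.007]
jarR [ 0.691 -0.111  0.097]
jarG [ 0.608 -0.215  0.1  ]
shaker [ 0.403 -0.332  0.103]
floorR [ 0.32  -0.289 -0.003]
postfoot [ 0.494  0.142 -0.723]
hobjar [0.704 0.305 0.095]
pot [0.838 0.426 0.003]
jar2 [0.969 0.463 0.14 ]
```

View pics/ta.png

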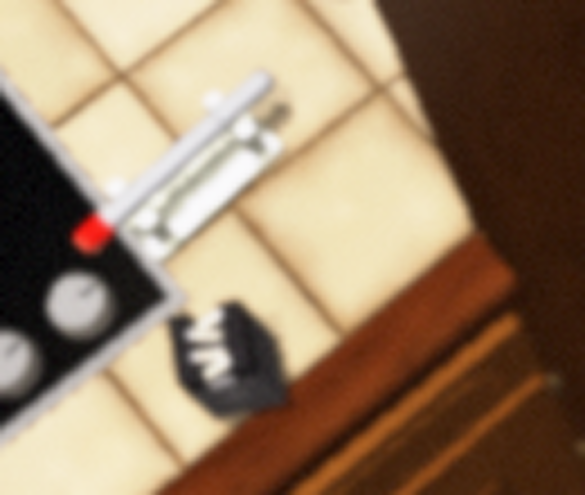

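View pics/tb.png

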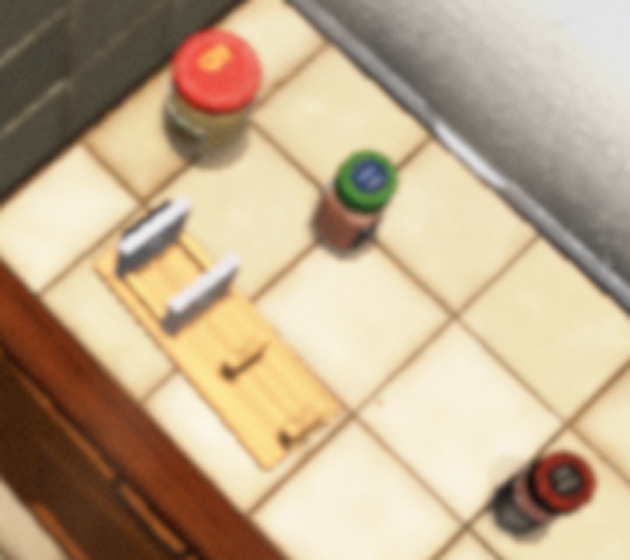

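View pics/sa.png

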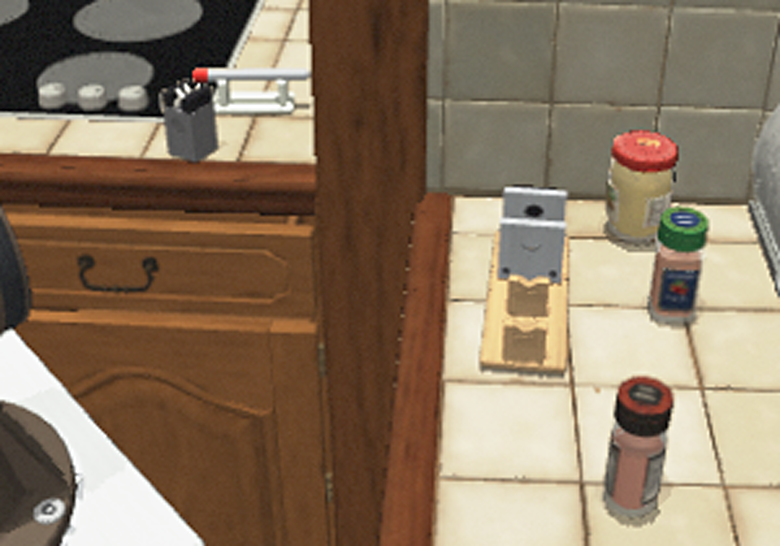

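```bash
python3 - <<'E'
from h import *
s=load('top','0');t=load('scene','0')
f=s['frame'].astype(int)
# ta: px=100+x/4.5, 185+y/4.5 ; tb: 270+x/3.5,150+y/3.5
A=lambda x,y:(100+(x+.5)/4.5-.5,185+(y+.5)/4.5-.5)
B=lambda x,y:(270+(x+.5)/3.5-.5,150+(y+.5)/3.5-.5)
def ln(n,p,z): 
    q=onz(s,p,z);print(n,q.round(4)[:,:2].tolist());return q
q=ln('pin red/tip axis',[A(90,240),A(264,79)],.045)
d=q[1]-q[0];print(np.linalg.norm(d),np.degrees(np.arctan2(d[1],d[0])),q.mean(0))
ln('rest base corners (lower)',[A(165,262),A(285,150)],.008)
ln('cart top corners',[A(172,320),A(235,302),A(268,352),A(205,372)],.078)
ln('frame corners L-far,nearL,nearR',[B(95,263),B(268,470),B(345,408)],.012)
q=ln('cheek tops: far l,r; near l,r',[B(120,245),B(187,207),B(168,308),B(240,262)],.074)
ln('jar lids', [B(217,70),],.1);ln('g',[B(367,180)],.1);ln('shk',[B(562,484)],.104)
ln('post base left(counter edge) right',[(215,238),(258,218)],0.0)
ln('hobjar green',[(166,157)],.1)
E
```

```text
pin red/tip axis [[0.5016, 0.4089], [0.6021, 0.3271]]
0.12966751791420794 -39.1677883407112 [0.55184972 0.36799921 0.045     ]
rest base corners (lower) [[0.5019, 0.3781], [0.5731, 0.3195]]
cart top corners [[0.4502, 0.3451], [0.4617, 0.3134], [0.4357, 0.292], [0.4234, 0.3233]]
frame corners L-far,nearL,nearR [[0.5709, -0.0307], [0.4227, -0.1575], [0.4702, -0.2129]]
cheek tops: far l,r; near l,r [[0.5631, -0.0454], [0.5942, -0.092], [0.5185, -0.0797], [0.5548, -0.1294]]
jar lids [[0.6903, -0.1097]]
g [[0.6105, -0.2142]]
shk [[0.403, -0.3321]]
post base left(counter edge) right [[0.5279, 0.1791], [0.5888, 0.0715]]
hobjar green [[0.7041, 0.3091]]
```

Request:
{"method": "play_rows", "body": {
  "series": [
    [100, 0.311, 0.291, 0, -45],
    [100, 0.311, 0.291, 0, -45],
    [100, 0.311, 0.291, 0, -45],
    [100, 0.311, 0.291, 0, -45],
    [100, 0.311, 0.291, 0, -45],
    [100, 0.311, 0.291, 0, -45],
    [100, 0.311, 0.291, 0, -45],
    [100, 0.311, 0.291, 0, -45],
    [100, 0.311, 0.291, 0, -45],
    [100, 0.311, 0.291, 0, -45]
  ]
}}

```text
clock: 1.15
tool_pos: [0.4011, 0.2872, 0.2922]
orientation: [180.0, 0.0, 29.7]
force: [-0.4, 1.5, -0.3]
opening: 0.0876
```

```bash
python3 - <<'E'
from h import *
o=save(['wrist'],'1');print(o)
f=load('wrist','1')['frame'];cv2.imwrite('pics/w1b.png',cv2.resize(f[:,:,::-1],(800,600),interpolation=cv2.INTER_CUBIC))
E
```

```text
{'clock': 1.15, 'joint_pos': array([ 5.84863489e+01,  3.22737424e+00, -2.16188008e+01, -5.32183790e-04,
       -6.51698954e+01,  6.12590852e+01]), 'qvel': array([ 2.89392489,  0.75321411,  1.00398753, -0.18846106,  0.47717395,
       -2.91837435]), 'tau': array([-1.11003265e+00, -3.34790325e+01,  2.81407285e+01,  6.76694065e+00,
        4.45974132e-03,  6.32387996e-01]), 'tool_pos': array([0.40106229, 0.28718964, 0.29220616]), 'orientation': array([1.79992696e+02, 1.43228054e-02, 2.97452097e+01]), 'force': array([-0.42691941,  1.46025674, -0.347285  ]), 'moment': array([ 0.01037811, -0.0051894 , -0.00735296]), 'opening': 0.08757879532565951}
```

View pics/w1b.png

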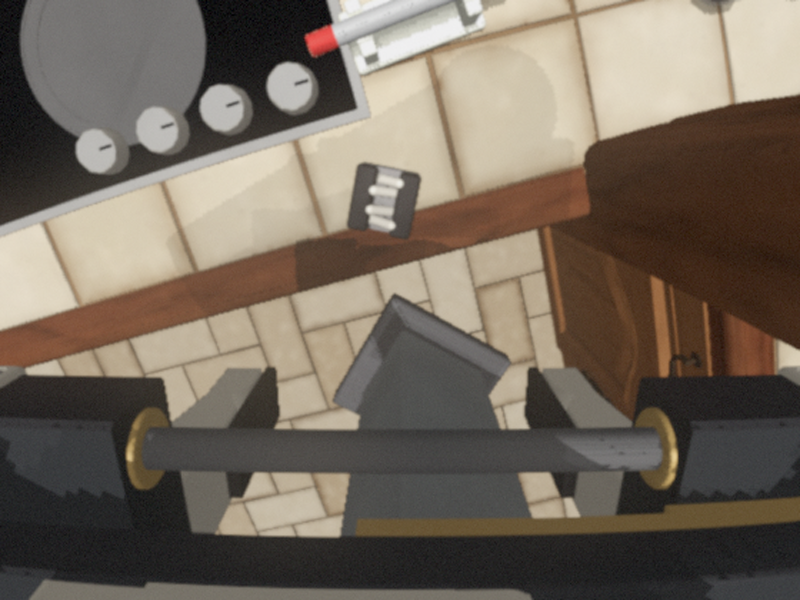

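```bash
python3 - <<'E'
from h import *
save(['scene','top'],'1')
for n in ['scene','top']:
    f=load(n,'1')['frame'];cv2.imwrite(f'pics/{n}1b.png',cv2.resize(f[:,:,::-1],(800,600),interpolation=cv2.INTER_CUBIC))
E
```

```text
(no output)
```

View pics/scene1b.png

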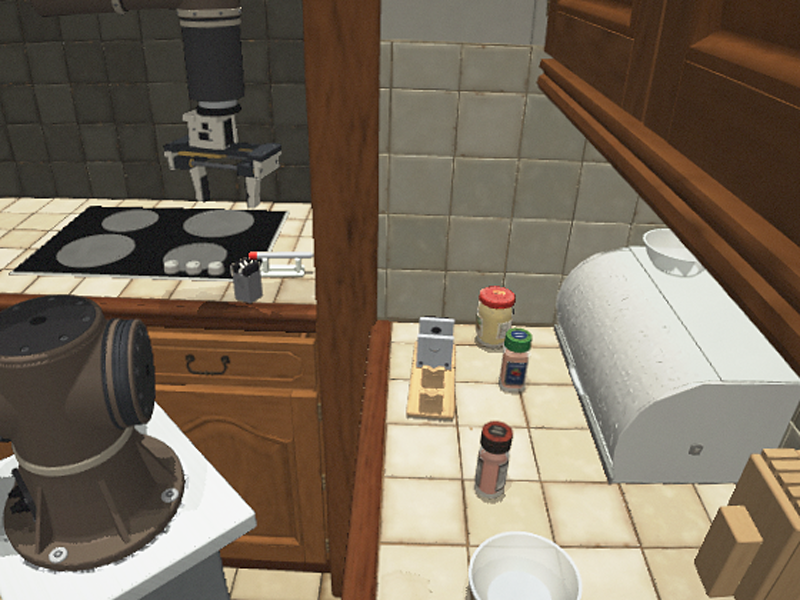

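View pics/top1b.png

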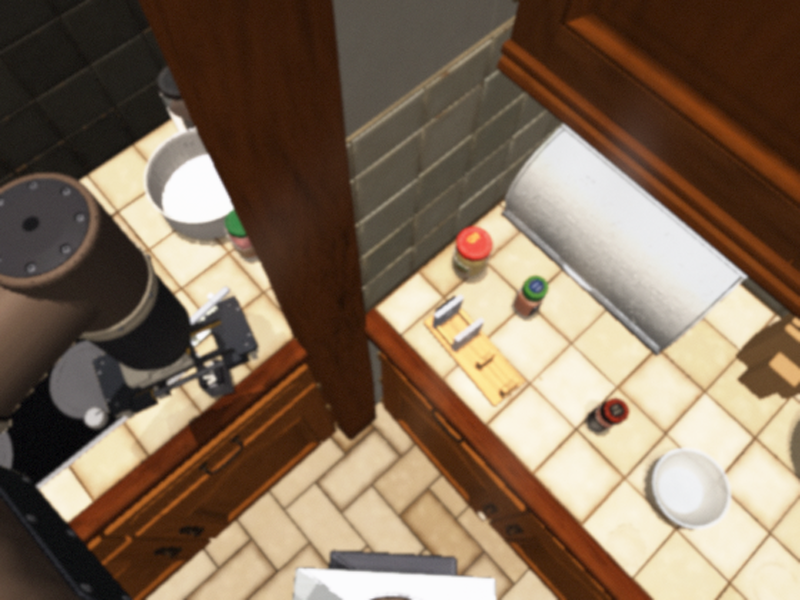

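```bash
python3 - <<'E'
from h import *
for tag in '01':
  for n in ['top','scene']:
    s=load(n,tag);c=cloud(s).reshape(-1,3)
    m=(c[:,0]>.4)&(c[:,0]<.75)&(c[:,1]>-.0)&(c[:,1]<.25)&(c[:,2]>.15)&(s['z_map'].ravel()>0)
    p=c[m]
    if tag=='0':
      for z0 in np.arange(.15,1,.1):
        q=p[(p[:,2]>z0)&(p[:,2]<z0+.1)]
        if len(q)>20:
            i=np.argmin(q[:,0]);print(n,round(z0,2),len(q),'minx',q[i].round(3),'miny',q[np.argmin(q[:,1])].round(3),'maxy',q[np.argmax(q[:,1])].round(3))
s=load('top','1');s0=load('top','0')
c=cloud(s);d=np.abs(s['z_map']-s0['z_map'])>.03
p=c[d&(s['z_map']>0)]
for z0 in np.arange(.15,1.0,.05):
    q=p[(p[:,2]>z0)&(p[:,2]<z0+.05)]
    if len(q)>10: print('arm',round(z0,2),len(q),q.min(0).round(3)[:2],q.max(0).round(3)[:2],q.mean(0).round(3)[:2])
E
```

```text
top 0.15 1716 minx [0.486 0.154 0.204] miny [0.672 0.    0.212] maxy [0.54  0.208 0.17 ]
top 0.25 2308 minx [0.486 0.155 0.339] miny [0.669 0.    0.275] maxy [0.537 0.206 0.3  ]
top 0.35 3277 minx [0.485 0.149 0.421] miny [0.669 0.    0.38 ] maxy [0.533 0.205 0.447]
top 0.45 5129 minx [0.485 0.151 0.487] miny [0.67  0.    0.501] maxy [0.54  0.21  0.537]
top 0.55 7567 minx [0.485 0.152 0.578] miny [0.679 0.    0.561] maxy [0.537 0.208 0.593]
top 0.65 8300 minx [0.486 0.149 0.702] miny [0.653 0.025 0.651] maxy [0.54  0.209 0.687]
top 0.75 2526 minx [0.487 0.151 0.761] miny [0.538 0.095 0.752] maxy [0.535 0.205 0.752]
scene 0.15 3382 minx [0.486 0.151 0.197] miny [0.672 0.    0.167] maxy [0.493 0.162 0.178]
scene 0.25 3794 minx [0.488 0.151 0.305] miny [0.668 0.    0.328] maxy [0.494 0.16  0.338]
scene 0.35 4362 minx [0.486 0.148 0.429] miny [0.67  0.    0.382] maxy [0.493 0.163 0.407]
scene 0.45 5003 minx [0.486 0.149 0.465] miny [0.669 0.    0.458] maxy [0.493 0.162 0.527]
scene 0.55 1358 minx [0.487 0.151 0.572] miny [0.68  0.    0.551] maxy [0.49  0.156 0.551]
arm 0.15 35 [ 0.511 -0.614] [1.    0.695] [ 0.758 -0.088]
arm 0.2 46 [ 0.36  -0.158] [0.888 0.671] [0.429 0.317]
arm 0.25 85 [ 0.321 -0.175] [1.026 0.653] [0.465 0.296]
arm 0.3 2987 [ 0.318 -0.038] [0.946 0.645] [0.392 0.282]
arm 0.35 388 [ 0.342 -0.132] [0.903 0.615] [0.375 0.28 ]
arm 0.4 513 [ 0.352 -0.098] [0.768 0.308] [0.38  0.257]
arm 0.45 989 [ 0.352 -0.395] [0.758 0.309] [0.382 0.249]
arm 0.5 942 [ 0.349 -0.367] [0.762 0.308] [0.387 0.243]
arm 0.55 2053 [ 0.256 -0.356] [0.735 0.327] [0.366 0.255]
arm 0.6 4825 [ 0.204 -0.325] [0.686 0.316] [0.343 0.275]
arm 0.65 6950 [ 0.155 -0.306] [0.643 0.325] [0.345 0.261]
arm 0.7 3079 [ 0.156 -0.282] [0.608 0.235] [0.173 0.191]
arm 0.75 24 [0.157 0.096] [0.537 0.196] [0.284 0.173]
```

```bash
python3 - <<'E'
from h import *
im=np.full((600,800,3),255,np.uint8)
s0=load('top','0')
for n in ['top','scene']:
    s=load(n,'1');s0=load(n,'0')
    d=(np.abs(s['z_map']-s0['z_map'])>.03)&(s['z_map']>0)
    p=cloud(s)[d];p=p[(p[:,2]>.25)&(p[:,2]<1)]
    o=np.argsort(p[:,2])
    for q in p[o]:
        u,v=int(400-q[1]*900),int(560-q[0]*900)
        if 0<=u<800 and 0<=v<600:
            h=int((q[2]-.25)/.6*150)
            im[v,u]=cv2.cvtColor(np.uint8([[[h,255,220]]]),cv2.COLOR_HSV2BGR)[0,0]
for x,y,k in [(0,0,'B'),(.401,.287,'TCP'),(.486,.151,'P'),(.573,.064,'P')]:
    cv2.putText(im,k,(int(400-y*900),int(560-x*900)),0,.5,(0,0,0),1);cv2.circle(im,(int(400-y*900),int(560-x*900)),4,0,-1)
cv2.imwrite('pics/arm.png',im)
E
```

```text
(no output)
```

View pics/arm.png

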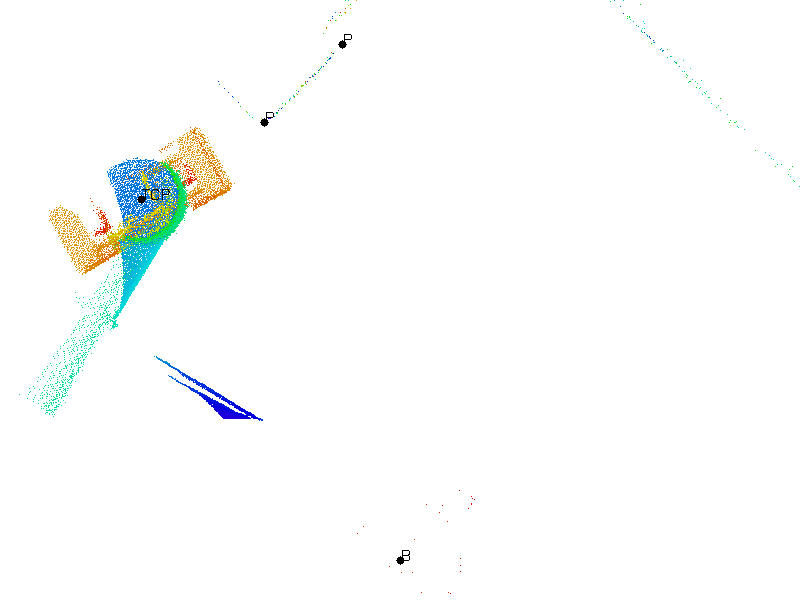

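```bash
python3 - <<'E'
from h import *
s=load('top','1');c=cloud(s)
for p in [(31,164),(20,140),(50,170),(31,185),(80,215),(60,190),(5,230),(10,215),(20,220),(10,240),(3,260),(10,330),(30,360),(60,400),(5,400)]: print(p,c[p[1],p[0]].round(3))
cv2.imwrite('pics/t1c.png',cv2.resize(s['frame'][100:420,0:240,::-1],None,fx=1.85,fy=1.85))
s=load('scene','1');c=cloud(s)
for p in [(150,40),(145,15),(120,5),(100,2),(80,3),(140,3),(165,5)]: print('sc',p,c[p[1],p[0]].round(3))
E
```

```text
(31, 164) [0.39  0.277 0.669]
(20, 140) [0.419 0.297 0.668]
(50, 170) [0.386 0.257 0.665]
(31, 185) [0.367 0.272 0.667]
(80, 215) [0.367 0.255 0.582]
(60, 190) [0.371 0.251 0.648]
(5, 230) [0.325 0.302 0.642]
(10, 215) [0.341 0.3   0.644]
(20, 220) [0.192 0.011 1.077]
(10, 240) [0.316 0.299 0.634]
(3, 260) [0.296 0.306 0.626]
(10, 330) [0.223 0.267 0.645]
(30, 360) [0.197 0.224 0.676]
(60, 400) [0.168 0.176 0.709]
(5, 400) [0.168 0.202 0.739]
sc (150, 40) [0.383 0.249 0.487]
sc (145, 15) [0.377 0.25  0.541]
sc (120, 5) [0.347 0.304 0.561]
sc (100, 2) [0.306 0.315 0.57 ]
sc (80, 3) [0.267 0.331 0.57 ]
sc (140, 3) [0.368 0.251 0.567]
sc (165, 5) [0.426 0.246 0.56 ]
```

View pics/t1c.png

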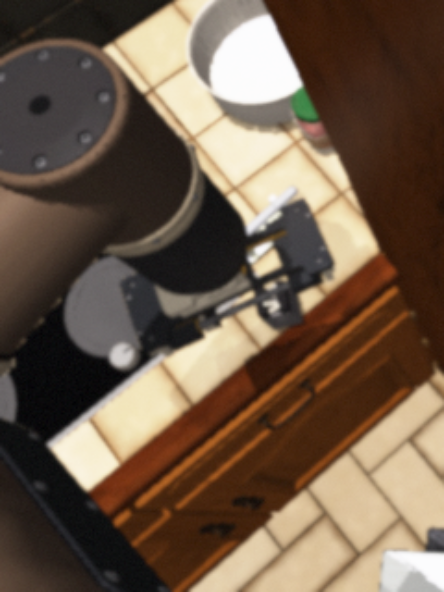

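```bash
python3 - <<'E'
from h import *
a=load('scene','1')['frame'][170:220,150:210,::-1]
b=load('wrist','1')['frame'][100:180,220:320,::-1]
a=cv2.resize(a,(480,400),interpolation=cv2.INTER_CUBIC);b=cv2.resize(b,(500,400),interpolation=cv2.INTER_CUBIC)
a=cv2.convertScaleAbs(a,alpha=1.6)
cv2.imwrite('pics/cart1.png',np.hstack([a,b])[:, :800])
s=load('wrist','1')
g=s['frame'].astype(int)
P=np.array([(362,163),(420,175),(408,238),(348,226)])*.7
q=onz(s,P,.078);print(q.round(4),q.mean(0))
for i in range(4):
    d=q[(i+1)%4]-q[i];print(np.linalg.norm(d),np.degrees(np.arctan2(d[1],d[0])))
E
```

```text
[[0.4574 0.3444 0.078 ]
 [0.4685 0.3107 0.078 ]
 [0.4318 0.2979 0.078 ]
 [0.4199 0.3338 0.078 ]] [0.44442485 0.32168394 0.078     ]
0.03550620947804591 -71.72475910320543
0.03888109801128455 -160.75049816999461
0.037889052787764374 108.3221433306982
0.038944570256905994 15.741388549564109
```

View pics/cart1.png

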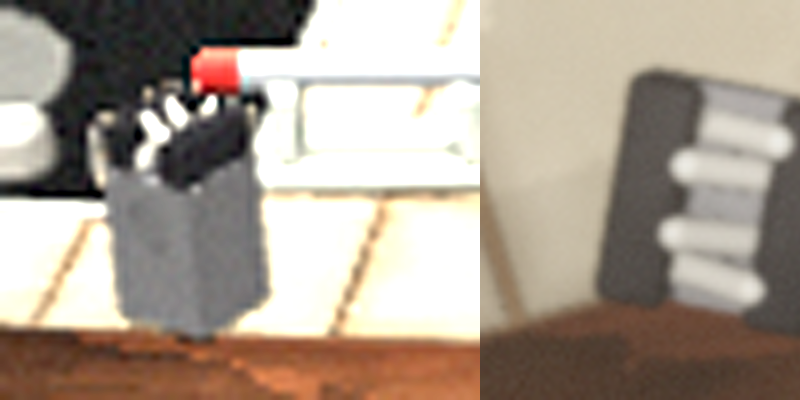

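```bash
python3 - <<'E'
from h import *
o=[]
for t in '01':
    a=load('scene',t)['frame'][185:215,158:190,::-1].astype(float)
    a=np.clip((a-60)*2.5,0,255).astype(np.uint8)
    o.append(cv2.resize(a,(400,375),interpolation=cv2.INTER_CUBIC))
a=load('top','0')['frame'][245:285,130:172,::-1].astype(float)
a=np.clip(a*3,0,255).astype(np.uint8)
cv2.imwrite('pics/cart2.png',np.vstack([np.hstack(o)])); cv2.imwrite('pics/cart3.png',cv2.resize(a,(500,480),interpolation=cv2.INTER_CUBIC))
E
```

```text
(no output)
```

View pics/cart2.png

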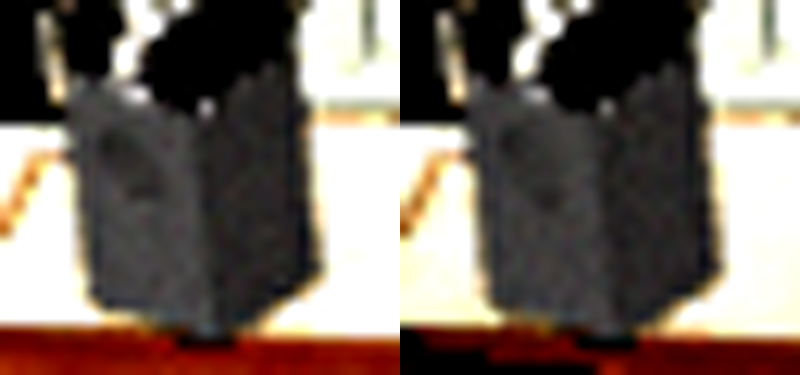

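View pics/cart3.png

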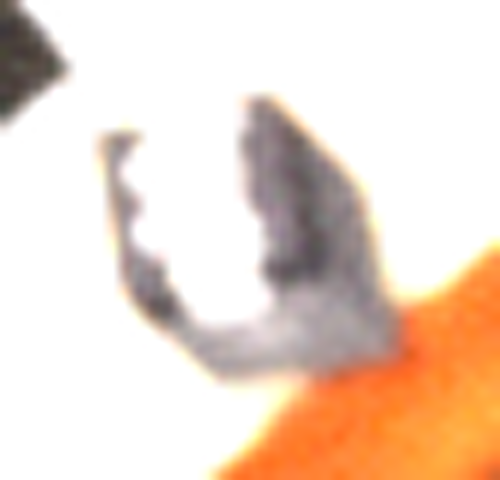

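Request:
{"method": "play_rows", "body": {
  "series": [
    [100, 0.0537, -0.0073, 0.03, 12.7],
    [100, 0.0537, -0.0073, 0.06, 12.7],
    [100, 0.0537, -0.0073, 0.1, 12.7],
    [100, 0.0537, -0.0073, 0.1, 12.7]
  ]
}}

```text
clock: 1.7
tool_pos: [0.4405, 0.3218, 0.1868]
orientation: [179.7, 0.5, 17.3]
force: [-0.8, 0.4, -0.4]
opening: 0.0877
```

```bash
python3 - <<'E'
from h import *
o=save(['wrist','scene'],'2');print(o['tool_pos'],o['orientation'],o['joint_pos'])
f=load('wrist','2')['frame'];cv2.imwrite('pics/w2b.png',cv2.resize(f[:,:,::-1],(800,600),interpolation=cv2.INTER_CUBIC))
E
```

```text
[0.44169833 0.32283742 0.19004212] [179.78262485   0.2763848   17.33016675] [ 5.66811440e+01  1.39438066e+01 -2.32374430e+01 -8.93837543e-03
 -5.31703030e+01  5.06549270e+01]
```

View pics/w2b.png

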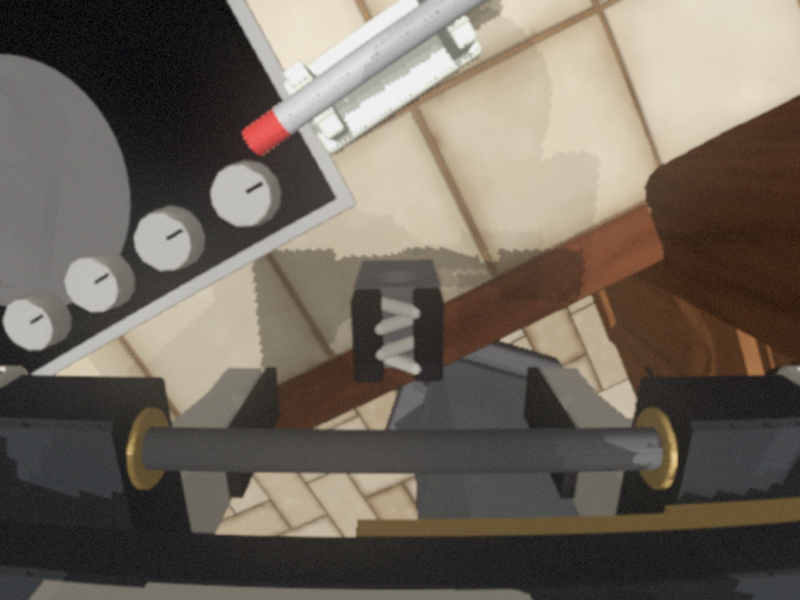

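```bash
python3 - <<'E'
from h import *
s=load('wrist','2')
f=s['frame'];g=cv2.resize(f[170:280,230:330,::-1],(700,770)[:2],interpolation=cv2.INTER_CUBIC)
cv2.imwrite('pics/w2c.png',cv2.resize(f[175:275,235:325,::-1],(540,600),interpolation=cv2.INTER_CUBIC))
P=np.array([(356,290),(440,290),(442,380),(354,380)])*.7
q=onz(s,P,.078);print(q.round(4),q.mean(0))
for i in range(4):
    d=q[(i+1)%4]-q[i];print(np.linalg.norm(d),np.degrees(np.arctan2(d[1],d[0])))
E
```

```text
[[0.4606 0.3458 0.078 ]
 [0.4711 0.3121 0.078 ]
 [0.4319 0.2979 0.078 ]
 [0.4203 0.3354 0.078 ]] [0.44596454 0.32276721 0.078     ]
0.03529323982284738 -72.81070359494709
0.04171297178880576 -160.10138997568072
0.03928139675844307 107.13976780469837
0.041681191843874046 14.416404949796906
```

View pics/w2c.png

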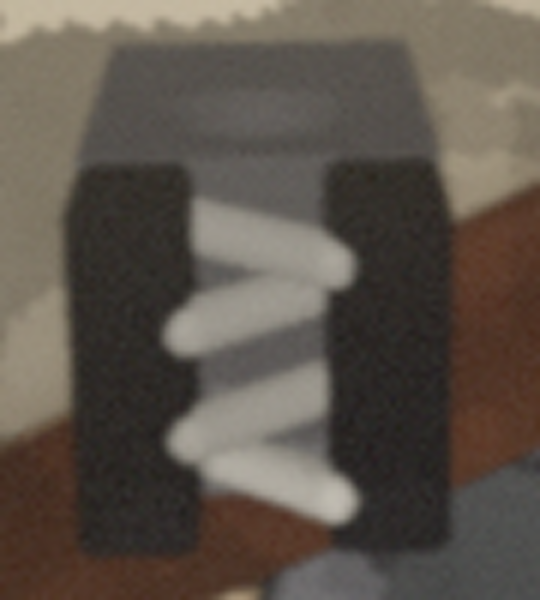

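Request:
{"method": "play_rows", "body": {
  "series": [
    [100, 0.002, -0.0015, 0.04, 0],
    [100, 0.002, -0.0015, 0.08, 0],
    [100, 0.002, -0.0015, 0.082, 0],
    [30, 0.002, -0.0015, 0.082, 0],
    [30, 0.002, -0.0015, 0.082, 0],
    [30, 0.002, -0.0015, 0.082, 0],
    [30, 0.002, -0.0015, 0.082, 0],
    [30, 0.002, -0.0015, 0.082, 0]
  ]
}}

```text
clock: 2.6
tool_pos: [0.4447, 0.3255, 0.1112]
orientation: [-179.9, -0.1, 17.2]
force: [1.0, -0.2, -0.6]
opening: 0.0529
```

```bash
python3 - <<'E'
from h import *
o=save(['wrist'],'3');print(o['tool_pos'],o['orientation'],o['force'],o['opening'])
f=load('wrist','3')['frame'];cv2.imwrite('pics/w3b.png',cv2.resize(f[:,:,::-1],(800,600),interpolation=cv2.INTER_CUBIC))
E
```

```text
[0.44468266 0.32546068 0.11116441] [-1.79942865e+02 -7.37824337e-02  1.72430604e+01] [ 1.00635861 -0.15203514 -0.56833361] 0.05294700576919486
```

View pics/w3b.png

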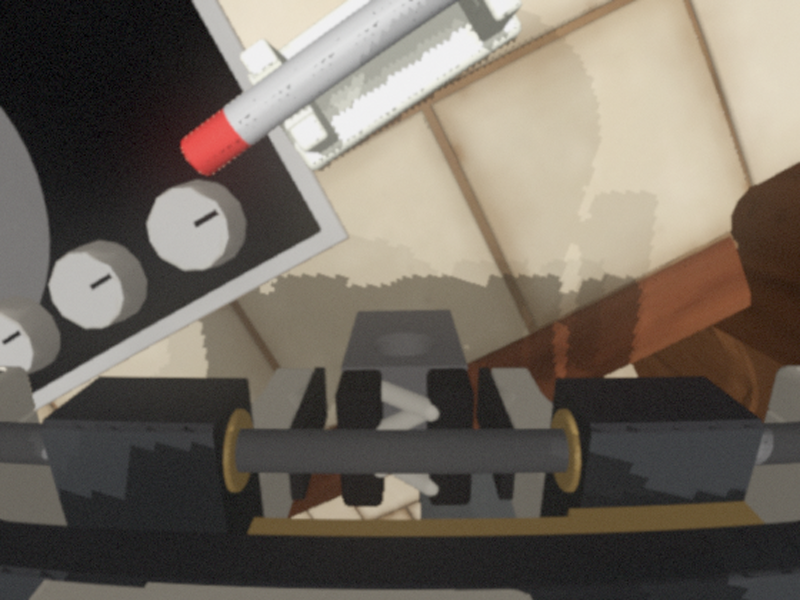

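Request:
{"method": "play_rows", "body": {
  "series": [
    [20, 0, 0, 0, 0],
    [20, 0, 0, 0, 0],
    [20, 0, 0, 0, 0],
    [20, 0, 0, 0, 0]
  ]
}}

```text
clock: 3.05
tool_pos: [0.4445, 0.3251, 0.1103]
orientation: [180.0, -0.0, 17.2]
force: [-0.6, -1.2, 3.9]
opening: 0.0398
```

Request:
{"method": "play_rows", "body": {
  "series": [
    [20, 0, 0, -0.04, 0],
    [20, 0, 0, -0.08, 8],
    [20, -0.03, 0.02, -0.12, 16],
    [20, -0.06, 0.04, -0.15, 17.2],
    [20, -0.0713, 0.0459, -0.15, 17.2],
    [20, -0.092, 0.087, -0.15, 17.2],
    [20, -0.1123, 0.1274, -0.15, 17.2],
    [20, -0.105, 0.156, -0.15, 17.2],
    [20, -0.0985, 0.1841, -0.15, 17.2],
    [20, -0.0985, 0.1841, -0.15, 17.2]
  ]
}}

```text
clock: 4.05
tool_pos: [0.4053, 0.118, 0.2595]
orientation: [180.0, 0.0, -0.1]
force: [-0.0, 0.1, -1.9]
opening: 0.04
```

```bash
python3 - <<'E'
from h import *
o=save(['top'],'4');print(o['tool_pos'],o['orientation'],o['force'],o['opening'],o['joint_pos'])
f=load('top','4')['frame'];cv2.imwrite('pics/t4b.png',cv2.resize(f[:,:,::-1],(800,600),interpolation=cv2.INTER_CUBIC))
E
```

```text
[0.40533524 0.11799866 0.25950024] [ 1.79962066e+02  4.64279628e-02 -8.89039386e-02] [-0.02527303  0.06567439 -1.85764366] 0.04000546307622535 [ 4.32491894e+01 -2.60447281e+00 -3.20385554e+01 -4.90420786e-03
 -6.06257194e+01  4.66643298e+01]
```

View pics/t4b.png

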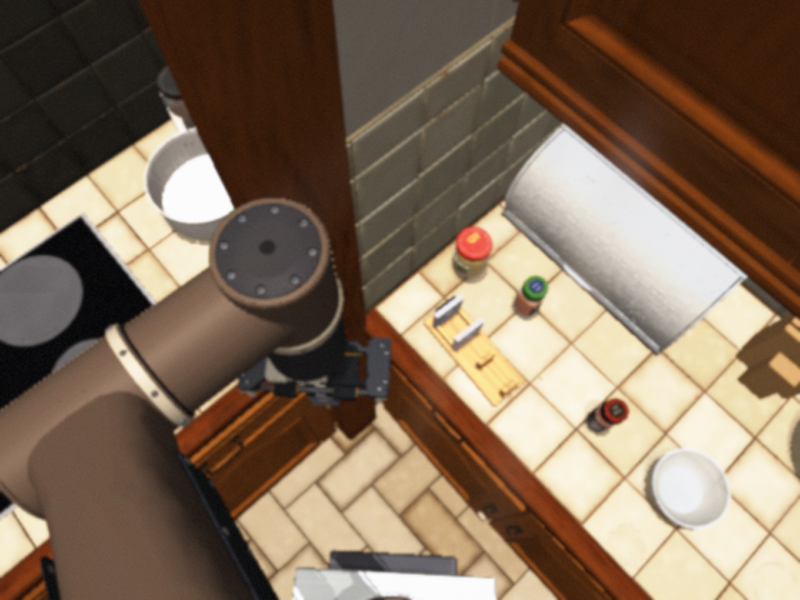

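```bash
python3 - <<'E'
from h import *
s=load('top','4');s0=load('top','0');c=cloud(s)
d=(np.abs(s['z_map']-s0['z_map'])>.03)&(s['z_map']>0)
p=c[d];o=s['obs'];j=np.radians(o['joint_pos'][0]);h=np.array([np.cos(j),np.sin(j)]);l=np.array([-h[1],h[0]])
r=p-o['tool_pos'];H=r[:,:2]@h;L=r[:,:2]@l;Z=r[:,2]
m=(Z>.1)&(np.abs(H)<.6)
np.save('pics/armrel.npy',np.c_[H,L,Z][m])
for a in np.arange(-.1,.4,.03):
    k=m&(L>a)&(L<a+.03)&(H>-.12)
    if k.sum()>5: print(round(a,2),k.sum(),'H',np.percentile(H[k],[1,99]).round(3),'Z',np.percentile(Z[k],[1,99]).round(3))
E
```

```text
-0.1 11 H [0.08  0.083] Z [0.196 0.486]
-0.07 153 H [-0.023  0.08 ] Z [0.263 0.504]
-0.04 2278 H [-0.046  0.045] Z [0.141 0.377]
-0.01 3261 H [-0.05   0.044] Z [0.137 0.377]
0.02 2993 H [-0.046  0.037] Z [0.131 0.377]
0.05 2056 H [-0.046  0.035] Z [0.102 0.358]
0.08 2119 H [-0.046  0.035] Z [0.305 0.358]
0.11 2531 H [-0.117  0.038] Z [0.304 0.396]
0.14 4460 H [-0.119  0.034] Z [0.325 0.429]
0.17 3890 H [-0.119  0.035] Z [0.345 0.435]
0.2 3419 H [-0.119  0.036] Z [0.344 0.434]
0.23 1591 H [-0.119  0.033] Z [0.33  0.405]
```

```bash
python3 - <<'E'
from h import *
for n,pts in dict(top=[(328,231),(312,215),(335,226),(322,236),(306,220),(320,208)],scene=[(309,225),(300,225),(315,225),(305,245),(310,245)]).items():
    s=load(n,'0');c=cloud(s)
    for p in pts: print(n,p,c[p[1],p[0]].round(3))
# floor/post verification: post silhouette columns in scene image at row 100
s=load('scene','0');f=s['frame'];c=cloud(s)
for r in (60,120,180,240):
    print(r,[ (u,c[r,u].round(3).tolist()) for u in (222,235,245,255,262,268,275)])
E
```

```text
top (328, 231) [ 0.537 -0.105  0.073]
top (312, 215) [ 0.576 -0.065  0.074]
top (335, 226) [ 0.55  -0.122  0.074]
top (322, 236) [ 0.524 -0.09   0.072]
top (306, 220) [ 0.563 -0.051  0.073]
top (320, 208) [ 0.596 -0.084  0.074]
scene (309, 225) [ 0.587 -0.079  0.07 ]
scene (300, 225) [ 0.57  -0.064  0.071]
scene (315, 225) [ 0.593 -0.093  0.075]
scene (305, 245) [ 0.544 -0.107  0.045]
scene (310, 245) [ 0.547 -0.121  0.051]
60 [(222, [0.498, 0.137, 0.445]), (235, [0.518, 0.114, 0.446]), (245, [0.535, 0.1, 0.446]), (255, [0.55, 0.083, 0.447]), (262, [0.564, 0.074, 0.447]), (268, [0.59, 0.083, 0.443]), (275, [0.6, 0.07, 0.444])]
120 [(222, [0.496, 0.141, 0.303]), (235, [0.517, 0.117, 0.305]), (245, [0.533, 0.099, 0.306]), (255, [0.552, 0.084, 0.305]), (262, [0.566, 0.075, 0.305]), (268, [0.589, 0.078, 0.299]), (275, [0.603, 0.068, 0.299])]
180 [(222, [0.491, 0.144, 0.142]), (235, [0.515, 0.12, 0.143]), (245, [0.533, 0.102, 0.144]), (255, [0.553, 0.085, 0.144]), (262, [0.568, 0.074, 0.143]), (268, [0.593, 0.079, 0.133]), (275, [0.605, 0.064, 0.135])]
240 [(222, [0.488, 0.151, -0.048]), (235, [0.513, 0.124, -0.045]), (245, [0.532, 0.103, -0.043]), (255, [0.551, 0.083, -0.041]), (262, [0.525, 0.026, -0.0]), (268, [0.536, 0.014, 0.001]), (275, [0.549, 0.001, 0.002])]
```

Request:
{"method": "play_rows", "body": {
  "series": [
    [20, 0, 0.05, 0, 0],
    [20, 0, 0.1, 0, 0],
    [20, 0.003, 0.15, 0, -8],
    [20, 0.006, 0.2, 0, -16],
    [20, 0.01, 0.25, 0, -24],
    [20, 0.015, 0.293, 0, -32],
    [20, 0.015, 0.293, 0, -40.5],
    [20, 0.015, 0.293, 0, -40.5],
    [20, 0.015, 0.293, 0, -40.5]
  ]
}}

```text
clock: 5.0
tool_pos: [0.42, -0.1731, 0.2593]
orientation: [-179.9, 0.1, 40.5]
force: [-1.2, -0.1, -1.0]
opening: 0.0398
```

```bash
python3 - <<'E'
from h import *
o=save(['wrist','scene','top'],'5');print(o['tool_pos'],o['orientation'],o['force'],o['opening'],o['joint_pos'],o['tau'])
for n in ['wrist','scene','top']:
  f=load(n,'5')['frame'];cv2.imwrite(f'pics/{n}5b.png',cv2.resize(f[:,:,::-1],(800,600),interpolation=cv2.INTER_CUBIC))
E
```

```text
[ 0.42013262 -0.17224761  0.25965211] [-1.79956733e+02  2.86684580e-02  4.03866452e+01] [ 0.08565066  0.047469   -1.5027044 ] 0.040217556716853106 [ 2.68073246e+00  7.96787703e-01 -2.86897825e+01 -1.91726073e-02
 -6.05625750e+01  1.27715332e+02] [ -0.60163731 -28.38969827  27.65428483   6.54165119   0.03571475
   0.24439632]
```

View pics/wrist5b.png

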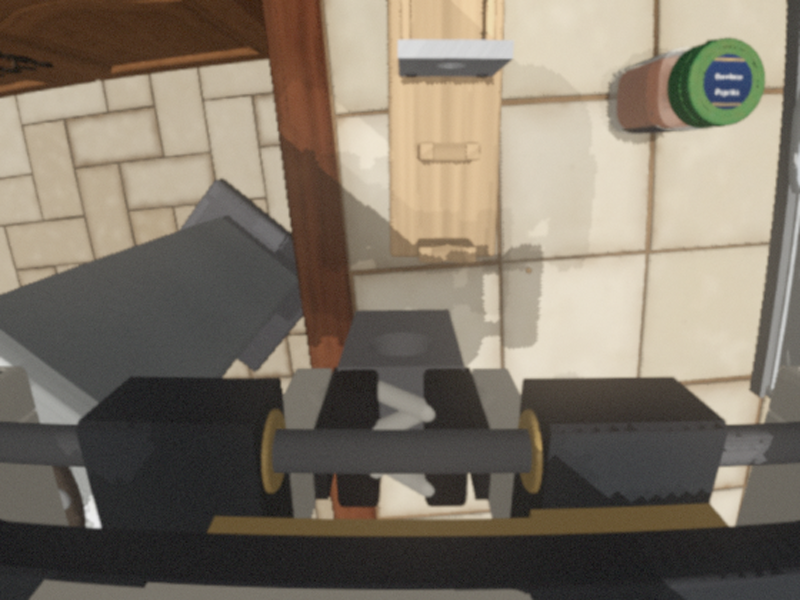

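View pics/scene5b.png

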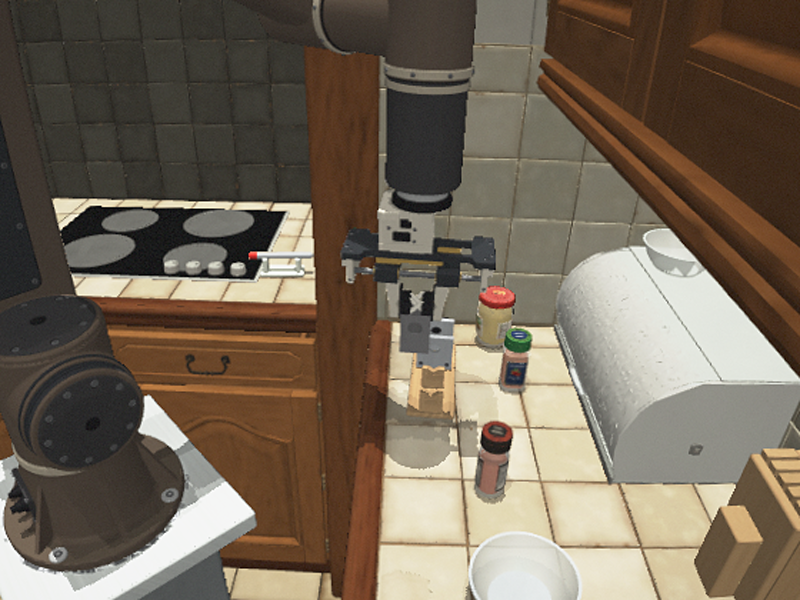

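View pics/top5b.png

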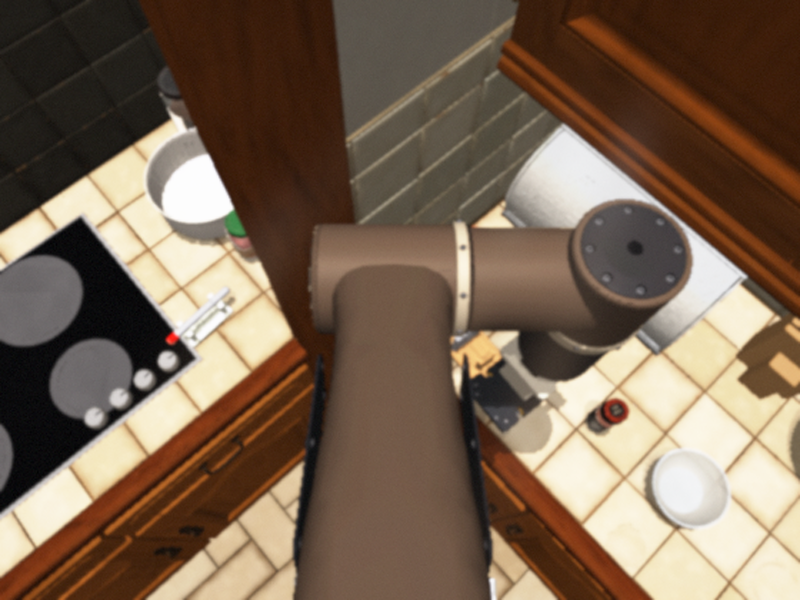

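```bash
python3 - <<'E'
from h import *
s=load('top','5');s0=load('top','0');c=cloud(s)
d=(np.abs(s['z_map']-s0['z_map'])>.03)&(s['z_map']>0)
p=c[d];o=s['obs'];j=np.radians(o['joint_pos'][0]);h=np.array([np.cos(j),np.sin(j)]);l=np.array([-h[1],h[0]])
r=p-o['tool_pos'];H=r[:,:2]@h;L=r[:,:2]@l;Z=r[:,2]
m=(Z>.1)&(np.abs(L)<.32)&(H<.1)&(H>-.12)
for a in np.arange(-.08,.32,.02):
    k=m&(L>a)&(L<a+.02)
    if k.sum()>5: print(round(a,2),k.sum(),'H',np.percentile(H[k],[1,99]).round(3),'Z',np.percentile(Z[k],[1,99]).round(3))
K=np.c_[H,L,Z][m&(L<.3)&(L>-.07)&(Z>.25)&(H<.06)]
np.save('pics/armrel.npy',K)
# frame from wrist: corners (800 scale)
w=load('wrist','5')
F=np.array([(391,254),(502,258)])*.7
q=onz(w,F,.012);print('near base corners',q.round(4),np.linalg.norm(q[1]-q[0]))
G=np.array([(398,41),(511,42)])*.7
g=onz(w,G,.074);print('near cheek top, far edge?',g.round(4),np.linalg.norm(g[1]-g[0]))
yaw=np.radians(40.6);org=np.array([.5209,-.1214])
for X in (51.5,30,10,-10,-30,-45,-58,-70,-80):
    t=org+X/1000*np.array([np.cos(yaw),np.sin(yaw)])
    J=np.arctan2(t[1],t[0])+np.arcsin(.1916/np.hypot(*t));hh=np.array([np.cos(J),np.sin(J)]);ll=np.array([-hh[1],hh[0]])
    P=t+K[:,:1]*hh+K[:,1:2]*ll
    print(X,t.round(3),round(np.degrees(J),1),'clear',round(((.637-P.sum(1))/1.414).min(),3))
E
```

```text
-0.06 118 H [-0.022  0.017] Z [0.369 0.373]
-0.04 1007 H [-0.044  0.038] Z [0.188 0.377]
-0.02 1837 H [-0.05   0.044] Z [0.139 0.377]
0.0 2283 H [-0.051  0.044] Z [0.101 0.377]
0.02 2409 H [-0.047  0.038] Z [0.101 0.376]
0.04 1826 H [-0.047  0.034] Z [0.1   0.374]
0.06 1233 H [-0.047  0.037] Z [0.307 0.358]
0.08 1231 H [-0.047  0.037] Z [0.306 0.358]
0.1 1228 H [-0.047  0.036] Z [0.306 0.358]
0.12 1256 H [-0.052  0.037] Z [0.306 0.364]
0.14 1609 H [-0.119  0.038] Z [0.321 0.42 ]
0.16 1964 H [-0.119  0.034] Z [0.345 0.433]
0.18 1997 H [-0.119  0.034] Z [0.345 0.435]
0.2 1975 H [-0.119  0.034] Z [0.345 0.434]
0.22 1657 H [-0.119  0.034] Z [0.344 0.427]
0.24 1403 H [-0.118  0.036] Z [0.306 0.402]
0.26 40 H [-0.045  0.03 ] Z [0.32  0.358]
0.3 18 H [0.082 0.095] Z [0.157 0.528]
near base corners [[ 0.4278 -0.1592  0.012 ]
 [ 0.4762 -0.2199  0.012 ]] 0.07759796196334193
near cheek top, far edge? [[ 0.5254 -0.0831  0.074 ]
 [ 0.5635 -0.1274  0.074 ]] 0.058414423201410215
51.5 [ 0.56  -0.088] 10.8 clear -0.059
30 [ 0.544 -0.102] 9.7 clear -0.042
10 [ 0.528 -0.115] 8.5 clear -0.026
-10 [ 0.513 -0.128] 7.2 clear -0.01
-30 [ 0.498 -0.141] 5.9 clear 0.006
-45 [ 0.487 -0.151] 4.9 clear 0.018
-58 [ 0.477 -0.159] 3.9 clear 0.028
-70 [ 0.468 -0.167] 3.0 clear 0.038
-80 [ 0.46  -0.173] 2.3 clear 0.045
```

Request:
{"method": "play_rows", "body": {
  "series": [
    [20, 0.02, 0.009, 0, 0.0],
    [20, 0.04, 0.018, 0, 0],
    [20, 0.055, 0.025, 0, 0],
    [20, 0.06, 0.0274, 0, 0],
    [20, 0.06, 0.0274, 0, 0],
    [20, 0.06, 0.0274, 0, 0]
  ]
}}

```text
clock: 5.75
tool_pos: [0.483, -0.1544, 0.2599]
orientation: [-180.0, 0.0, 40.5]
force: [-1.1, 0.0, -1.4]
opening: 0.0398
```

```bash
python3 - <<'E'
from h import *
o=save(['wrist','top'],'6');print(o['tool_pos'],o['orientation'],o['joint_pos'],o['tau'].round(2),o['force'].round(2))
for n in ['wrist','top']:
  f=load(n,'6')['frame'];cv2.imwrite(f'pics/{n}6b.png',cv2.resize(f[:,:,::-1],(800,600),interpolation=cv2.INTER_CUBIC))
E
```

```text
[ 0.48288848 -0.1546452   0.26009873] [-1.79979244e+02  1.72290920e-02  4.05305479e+01] [ 4.46439435e+00  6.09620507e+00 -2.28583470e+01 -7.58081391e-03
 -6.10715947e+01  1.26069819e+02] [ 2.200e-01 -3.609e+01  2.791e+01  6.570e+00  6.000e-02 -1.000e-02] [-0.63  0.21 -0.44]
```

View pics/wrist6b.png

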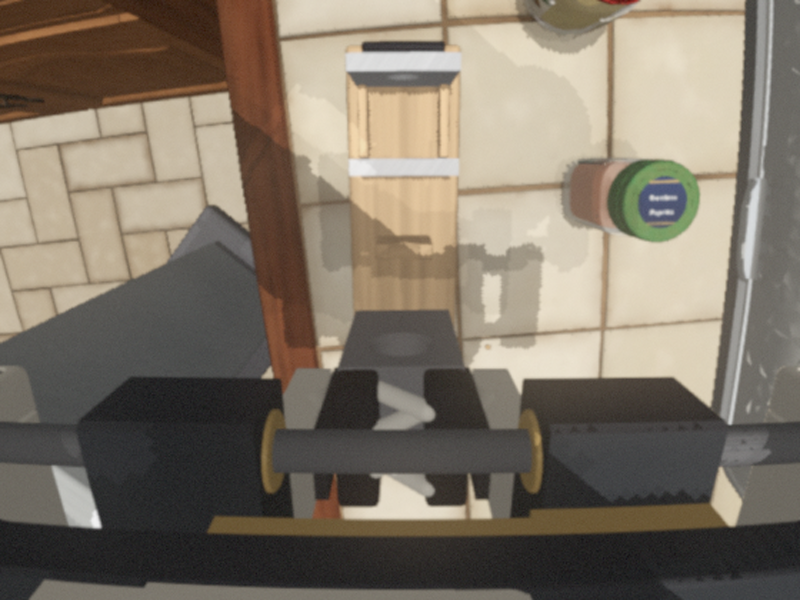

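View pics/top6b.png

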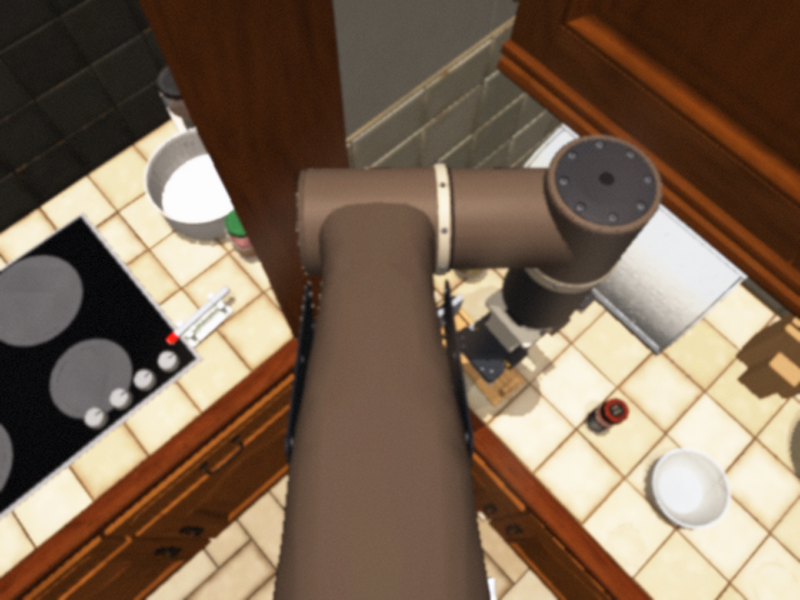

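Request:
{"method": "play_rows", "body": {
  "series": [
    [20, 0.002, 0, 0, 0],
    [20, 0.004, 0, 0, 0],
    [20, 0.006, 0, 0, 0],
    [20, 0.008, 0, 0, 0],
    [20, 0.01, 0, 0, 0],
    [20, 0.012, 0, 0, 0]
  ]
}}

```text
clock: 6.45
tool_pos: [0.4928, -0.1467, 0.2601]
orientation: [-180.0, 0.0, 40.5]
force: [-0.4, -0.2, -1.5]
opening: 0.04
```

```bash
cat > st.py <<'E'
from plant import get_obs
o=get_obs();print(o['clock'],o['tool_pos'].round(4),o['orientation'].round(2),o['joint_pos'].round(2),o['tau'].round(2),o['force'].round(2),o['opening'].round(4))
E
python3 st.py
```

```text
Traceback (most recent call last):
  File "st.py", line 2, in <module>
    o=get_obs();print(o['clock'],o['tool_pos'].round(4),o['orientation'].round(2),o['joint_pos'].round(2),o['tau'].round(2),o['force'].round(2),o['opening'].round(4))
                                                                                                                                                ^^^^^^^^^^^^^^^^^^
AttributeError: 'float' object has no attribute 'round'
```

```bash
sed -i "s/o\['opening'\].round(4)/round(o['opening'],4)/" st.py; python3 st.py
```

```text
6.45 [ 0.4928 -0.1467  0.2601] [-180.      0.     40.54] [  5.32   6.78 -22.06  -0.   -61.17 125.22] [ -0.17 -37.76  27.72   6.57   0.04   0.04] [-0.38 -0.25 -1.46] 0.04
```

Request:
{"method": "play_rows", "body": {
  "series": [
    [20, 0.001, 0, 0, 0],
    [20, 0.002, 0, 0, 0],
    [20, 0.003, 0, 0, 0],
    [20, 0.004, 0, 0, 0],
    [20, 0.004, 0, 0, 0]
  ]
}}

```text
clock: 6.95
tool_pos: [0.4943, -0.1455, 0.2601]
orientation: [-180.0, 0.0, 40.4]
force: [0.3, -0.2, -1.3]
opening: 0.0399
```

```bash
python3 st.py
```

```text
6.95 [ 0.4943 -0.1455  0.2601] [-1.7999e+02  2.0000e-02  4.0410e+01] [ 5.4500e+00  6.8900e+00 -2.1940e+01  1.0000e-02 -6.1200e+01  1.2496e+02] [ 1.242e+01 -2.895e+01  3.343e+01  6.380e+00  4.000e-02 -2.000e-02] [ 0.35 -0.22 -1.27] 0.0399
```

Request:
{"method": "play_rows", "body": {
  "series": [
    [20, -0.03, 0, 0, 0],
    [20, -0.03, 0, 0, 0],
    [20, -0.03, 0, 0, 0]
  ]
}}

```text
clock: 7.25
tool_pos: [0.4738, -0.1633, 0.2605]
orientation: [180.0, -0.0, 40.6]
force: [-0.4, 0.1, -1.0]
opening: 0.0399
```

```bash
python3 st.py
```

```text
7.25 [ 0.4738 -0.1633  0.2605] [ 1.7997e+02 -4.0000e-02  4.0580e+01] [  3.48   5.46 -23.54   0.   -60.95 127.09] [ -0.56 -36.23  27.14   6.46  -0.07   0.07] [-0.39  0.11 -0.95] 0.0399
```

```bash
python3 - <<'E'
from h import *
s=load('wrist','6');f=s['frame']
cv2.imwrite('pics/w6c.png',cv2.resize(f[25:225,235:335,::-1],(400,800),interpolation=cv2.INTER_CUBIC)[:600])
g=cv2.cvtColor(f,cv2.COLOR_RGB2HSV)
m=((g[...,2]>150)&(g[...,1]<40)).astype(np.uint8);m[:, :235]=0;m[:,335:]=0;m[135:]=0
n,lab,st,cen=cv2.connectedComponentsWithStats(m)
c=cloud(s)
for i in range(1,n):
    if st[i,4]>150:
        k=lab==i
        cn=max(cv2.findContours(k.astype(np.uint8),0,1)[0],key=len)
        b=cv2.boxPoints(cv2.minAreaRect(cn));print(st[i],cen[i],b.round(1).tolist())
        q=onz(s,np.vstack([cen[i],b]),.074);print(q.round(4)[:,:2].tolist(),'depth z',np.median(c[k][:,2]).round(4),c[k].mean(0).round(4))
E
```

```text
[235   0  72  15 863] [267.43221321   5.69293163] [[235.0, 0.0], [306.0, 0.0], [306.0, 14.0], [235.0, 14.0]]
[[0.5955, -0.0477], [0.5833, -0.027], [0.6167, -0.0664], [0.6095, -0.0728], [0.5758, -0.0331]] depth z -0.0003 [ 6.088e-01 -3.270e-02  1.000e-04]
[ 235   26  100   33 1393] [288.16295765  42.65685571] [[234.60000610351562, 52.900001525878906], [236.3000030517578, 21.100000381469727], [335.20001220703125, 26.600000381469727], [333.5, 58.400001525878906]]
[[0.5858, -0.076], [0.5544, -0.0501], [0.5726, -0.037], [0.6172, -0.0948], [0.5997, -0.109]] depth z 0.0735 [ 0.5887 -0.0752  0.0593]
[235  62   8  46 247] [237.74898785  88.33603239] [[235.0, 62.0], [242.0, 62.0], [242.0, 107.0], [235.0, 107.0]]
[[0.5361, -0.0681], [0.5496, -0.0544], [0.553, -0.0585], [0.5274, -0.0793], [0.5239, -0.0751]] depth z -0.0003 [ 5.335e-01 -5.860e-02 -2.000e-04]
[242 110  80  14 984] [281.44613821 116.65447154] [[241.89999389648438, 111.0], [321.0, 109.80000305175781], [321.20001220703125, 122.4000015258789], [242.10000610351562, 123.5999984741211]]
[[0.5416, -0.1072], [0.525, -0.0811], [0.5655, -0.1271], [0.5586, -0.1336], [0.5177, -0.0873]] depth z 0.0737 [ 0.5415 -0.1072  0.071 ]
```

View pics/w6c.png

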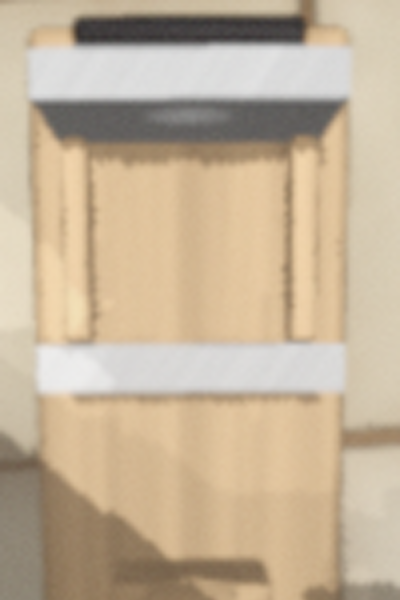

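```bash
python3 - <<'E'
from h import *
s=load('wrist','6')
C=lambda x,y:(235+(x+.5)/4-.5,25+(y+.5)/4-.5)
def cen(P):
    q=onz(s,[C(*p) for p in P],.074)[:,:2];print(q.round(4).tolist());return q.mean(0),q
fc,q1=cen([(28,45),(352,45),(350,101),(30,101)])
nc,q2=cen([(36,343),(347,343),(345,394),(37,394)])
print('far',fc,'near',nc,np.linalg.norm(fc-nc))
d=fc-nc;yaw=np.arctan2(d[1],d[0]);print('yaw',np.degrees(yaw))
for q in (q1,q2):
    for a,b in((0,1),(3,2)): e=q[b]-q[a];print(np.linalg.norm(e),np.degrees(np.arctan2(e[1],e[0]))+90)
u=d/np.linalg.norm(d)
print('origin',(fc-u*.0785+nc-u*.0245)/2)
E
```

```text
[[0.5671, -0.0465], [0.6062, -0.0921], [0.5986, -0.0985], [0.5597, -0.0531]]
[[0.5262, -0.0818], [0.5654, -0.1276], [0.558, -0.1338], [0.5188, -0.0881]]
far [ 0.58290309 -0.07255565] near [ 0.54211828 -0.10783714] 0.05392757948499067
yaw 40.861912463357484
0.06002091861191618 40.567122118243326
0.05973079006733371 40.56739385663024
0.06025042327159007 40.572645718725994
0.06019239568761962 40.57185313486283
origin [ 0.52356182 -0.12388966]
```

Request:
{"method": "play_rows", "body": {
  "series": [
    [20, 0.0055, 0.0025, 0.02, 0],
    [20, 0.0055, 0.0025, 0.05, 0],
    [20, 0.0055, 0.0025, 0.08, 0],
    [20, 0.0055, 0.0025, 0.085, 0],
    [20, 0.0055, 0.0025, 0.085, 0],
    [20, 0.0055, 0.0025, 0.085, 0]
  ]
}}

```text
clock: 7.85
tool_pos: [0.4801, -0.1618, 0.1764]
orientation: [179.9, -0.1, 40.6]
force: [0.9, 0.1, -0.6]
opening: 0.04
```

```bash
python3 - <<'E'
from h import *
o=save(['wrist','scene'],'7');print(o['tool_pos'],o['orientation'],o['tau'].round(2),o['force'].round(2))
f=load('wrist','7')['frame'];cv2.imwrite('pics/w7b.png',cv2.resize(f[:,:,::-1],(800,600),interpolation=cv2.INTER_CUBIC))
f=load('scene','7')['frame'];cv2.imwrite('pics/s7b.png',cv2.resize(f[140:320,230:400,::-1],(680,600)[:2],interpolation=cv2.INTER_CUBIC))
E
```

```text
[ 0.48005195 -0.16189421  0.17662749] [ 1.79901705e+02 -8.91271073e-02  4.05923369e+01] [ 7.000e-02 -3.912e+01  2.385e+01  5.650e+00  2.000e-02 -0.000e+00] [-0.36 -0.26 -1.12]
```

View pics/w7b.png

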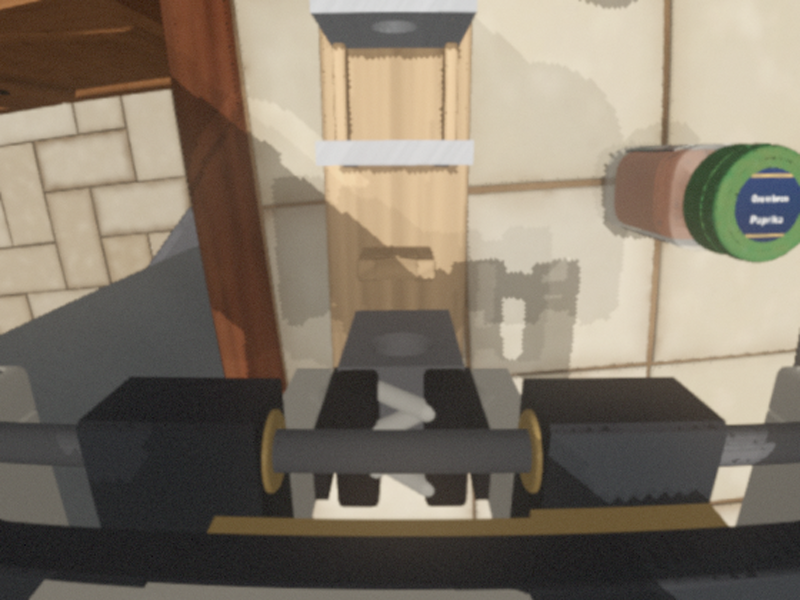

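View pics/s7b.png

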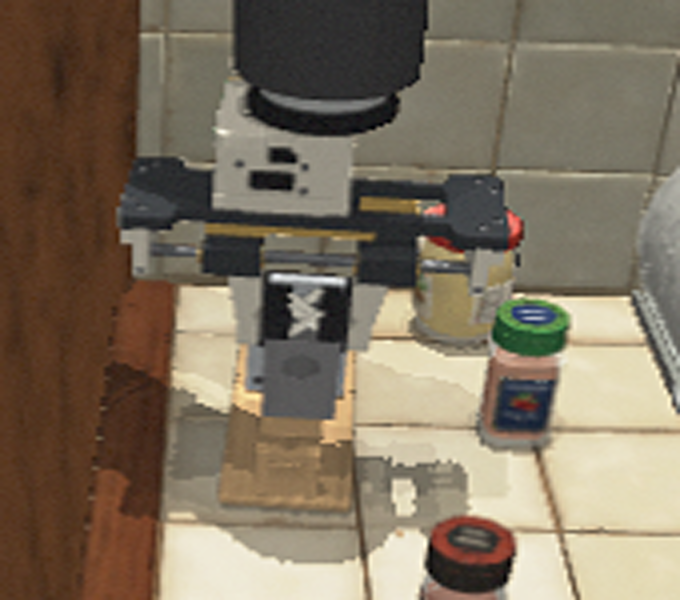

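```bash
python3 - <<'E'
from h import *
s=load('wrist','7')
o=s['obs'];y=np.radians(o['orientation'][2]);tx=np.array([np.cos(y),np.sin(y)]);ty=np.array([np.sin(y),-np.cos(y)])
def T(P,z):
    q=onz(s,(np.array(P)+.5)*.7-.5,z)[:,:2];r=q-o['tool_pos'][:2]
    return q.round(4),np.c_[r@tx,r@ty].round(4)
print(T([(317,142),(473,141),(473,163),(320,165)],.074))
print('eye far / front rest',T([(397,25)],.052),T([(397,258)],.049))
zc=o['tool_pos'][2]-.1103+.078
print('cart front top corners',T([(333,370),(468,370),(380,370),(425,370)],zc),'bottom front corners?',T([(358,311),(448,311)],zc-.0))
E
```

```text
(array([[ 0.5262, -0.0831],
       [ 0.5647, -0.1276],
       [ 0.5588, -0.1331],
       [ 0.5203, -0.0892]]), array([[ 0.0862, -0.0298],
       [ 0.0866,  0.0291],
       [ 0.0785,  0.0294],
       [ 0.0777, -0.029 ]]))
eye far / front rest (array([[ 0.5808, -0.0759]]), array([[0.1324, 0.0003]])) (array([[ 0.508 , -0.1381]]), array([[0.0366, 0.0001]]))
cart front top corners (array([[ 0.4876, -0.1333],
       [ 0.5118, -0.1614],
       [ 0.4961, -0.1431],
       [ 0.5041, -0.1525]]), array([[ 0.0243, -0.0167],
       [ 0.0243,  0.0203],
       [ 0.0243, -0.0038],
       [ 0.0243,  0.0085]])) bottom front corners? (array([[ 0.5053, -0.1278],
       [ 0.5208, -0.1458]]), array([[ 0.0413, -0.0094],
       [ 0.0413,  0.0143]]))
```

Request:
{"method": "play_rows", "body": {
  "series": [
    [20, 0, 0, 0.015, 0],
    [20, 0, 0, 0.03, 0],
    [20, 0, 0, 0.04, 0],
    [20, 0, 0, 0.047, 0],
    [20, 0, 0, 0.05, 0],
    [20, 0, 0, 0.052, 0],
    [20, 0, 0, 0.053, 0],
    [20, 0, 0, 0.053, 0]
  ]
}}

```text
clock: 8.75
tool_pos: [0.479, -0.1621, 0.1225]
orientation: [180.0, -0.0, 40.5]
force: [-0.3, 0.5, -0.9]
opening: 0.04
```

```bash
python3 st.py
```

```text
8.75 [ 0.479  -0.1621  0.1225] [ 1.7998e+02 -3.0000e-02  4.0550e+01] [ 3.5900e+00  1.5170e+01 -3.2820e+01  1.0000e-02 -4.1970e+01  1.2695e+02] [-1.000e-02 -4.278e+01  2.117e+01  5.010e+00  7.000e-02  0.000e+00] [-0.32  0.52 -0.87] 0.04
```

Request:
{"method": "play_rows", "body": {
  "series": [
    [20, 0, 0, 0.001, 0],
    [20, 0, 0, 0.0015, 0],
    [20, 0, 0, 0.0015, 0]
  ]
}}

```text
clock: 9.05
tool_pos: [0.4792, -0.1623, 0.1221]
orientation: [179.9, -0.0, 40.6]
force: [-3.6, 0.4, 11.5]
opening: 0.0401
```

```bash
python3 st.py
```

```text
9.05 [ 0.4792 -0.1623  0.1221] [ 1.7993e+02 -4.0000e-02  4.0590e+01] [ 3.6000e+00  1.5200e+01 -3.2860e+01  5.0000e-02 -4.1860e+01  1.2696e+02] [ 1.000e-02 -3.747e+01  1.972e+01  4.180e+00  1.440e+00 -1.000e-01] [-3.59  0.43 11.51] 0.0401
```

Request:
{"method": "play_rows", "body": {
  "series": [
    [100, 0, 0, -0.0008, 0],
    [100, 0, 0, -0.0008, 0],
    [100, 0, 0, -0.0008, 0],
    [100, 0, 0, -0.0008, 0],
    [100, 0, 0, -0.0008, 0],
    [100, 0, 0, -0.03, 0],
    [100, 0, 0, -0.08, 0],
    [100, 0, 0, -0.13, 0],
    [100, -0.03, -0.005, -0.14, 0],
    [100, -0.07, -0.01, -0.14, 0]
  ]
}}

```text
clock: 10.05
tool_pos: [0.4204, -0.2, 0.2631]
orientation: [179.8, -0.2, 40.7]
force: [-0.8, -0.6, -1.7]
opening: 0.0878
```

```bash
python3 - <<'E'
from h import *
o=save(['wrist'],'8');print(o['tool_pos'],o['orientation'],o['tau'].round(2),o['force'].round(2),o['opening'])
f=load('wrist','8')['frame'];cv2.imwrite('pics/w8b.png',cv2.resize(f[:,:,::-1],(800,600),interpolation=cv2.INTER_CUBIC))
for t in '123':
    s=load('wrist',t)
    # red mask & white rod
    hsv=cv2.cvtColor(s['frame'],cv2.COLOR_RGB2HSV)
    m=((hsv[...,1]>150)&(hsv[...,2]>130)&((hsv[...,0]<6)|(hsv[...,0]>174))).astype(np.uint8)
    n,l,st,ce=cv2.connectedComponentsWithStats(m);i=1+np.argmax(st[1:,4]);print(t,st[i],ce[i],onz(s,[ce[i]],.045).round(4))
E
```

```text
[ 0.42035004 -0.20001845  0.26310516] [179.78953128  -0.19262005  40.65931832] [  5.01 -28.28  30.55   6.63  -0.27  -1.12] [-0.81 -0.6  -1.66] 0.08778580296501946
1 [213  18  23  21 286] [224.24125874  28.32167832] [[0.5094 0.4059 0.045 ]]
2 [170  77  32  31 535] [184.34953271  93.25981308] [[0.5094 0.4061 0.045 ]]
3 [ 126   77   47   45 1142] [147.70140105 100.90718039] [[0.5094 0.406  0.045 ]]
```

View pics/w8b.png

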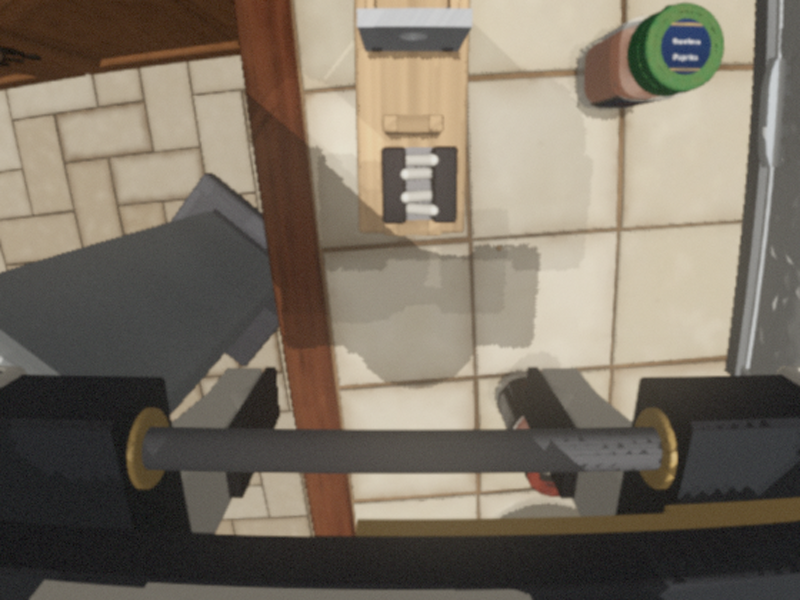

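Request:
{"method": "play_rows", "body": {
  "series": [
    [100, 0.02, -0.031, -0.01, 8],
    [100, 0.04, -0.062, -0.01, 16],
    [100, 0.0601, -0.0934, -0.01, 24],
    [100, 0.0943, -0.1332, -0.01, 32],
    [100, 0.1285, -0.173, -0.01, 40],
    [100, 0.1627, -0.2129, -0.01, 45],
    [100, 0.1969, -0.2527, -0.01, 50],
    [100, 0.1969, -0.2527, -0.01, 50]
  ]
}}

```text
clock: 10.9
tool_pos: [0.4039, 0.1212, 0.2709]
orientation: [-180.0, -0.0, -9.7]
force: [2.8, 0.3, -0.1]
opening: 0.0874
```

```bash
python3 st.py
```

```text
10.9 [0.4039 0.1212 0.2709] [-1.7997e+02 -3.0000e-02 -9.7100e+00] [ 43.76  -3.33 -31.11   0.   -62.18  36.52] [ -6.13 -25.76  25.78   6.16  -0.17   0.48] [ 2.83  0.33 -0.08] 0.0874
```

Request:
{"method": "play_rows", "body": {
  "series": [
    [100, -0.0317, -0.0444, 0, 5],
    [100, -0.034, -0.09, 0, 10],
    [100, -0.0365, -0.1348, 0, 18],
    [100, -0.024, -0.182, 0, 26],
    [100, -0.0117, -0.2302, 0, 28.6],
    [100, 0, -0.277, 0, 28.6],
    [100, 0.0115, -0.3232, 0, 28.6],
    [100, 0.0115, -0.3232, 0, 28.6],
    [100, 0.0115, -0.3232, 0, 28.6]
  ]
}}

```text
clock: 11.8
tool_pos: [0.4688, 0.4372, 0.2688]
orientation: [179.8, -0.0, -38.0]
force: [-0.7, -0.9, -0.9]
opening: 0.0874
```

```bash
python3 - <<'E'
from h import *
o=save(['wrist'],'9');print(o['tool_pos'],o['orientation'],o['joint_pos'].round(1))
f=load('wrist','9')['frame'];cv2.imwrite('pics/w9b.png',cv2.resize(f[:,:,::-1],(800,600),interpolation=cv2.INTER_CUBIC))
# cart in image 8
s=load('wrist','8');P=(np.array([(383,147),(457,147),(457,222),(383,222)])+.5)*.7-.5
q=onz(s,P,.09)[:,:2];c=q.mean(0);org=np.array([.5236,-.1239]);y=np.radians(40.6);u=np.array([np.cos(y),np.sin(y)]);v=np.array([-u[1],u[0]])
print('cart',c.round(4),'frame X,Y',((c-org)@u).round(4),((c-org)@v).round(4))
E
```

```text
[0.46878136 0.43722414 0.26879239] [ 1.79832248e+02 -1.03448219e-02 -3.80376166e+01] [ 60.4  18.3  -5.7  -0.  -66.2  -8.4]
cart [ 0.4791 -0.1658] frame X,Y -0.0611 -0.0029
```

View pics/w9b.png

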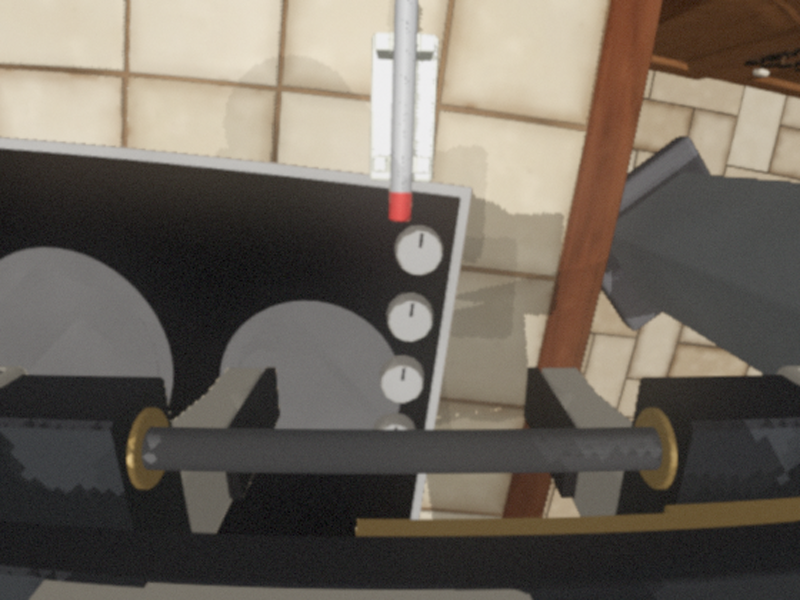

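```bash
python3 - <<'E'
from h import *
s=load('wrist','9');f=s['frame']
hsv=cv2.cvtColor(f,cv2.COLOR_RGB2HSV)
red=((hsv[...,1]>150)&(hsv[...,2]>110)&((hsv[...,0]<6)|(hsv[...,0]>174)))
ys,xs=np.nonzero(red);print('red',xs.mean(),ys.mean(),xs.min(),xs.max(),ys.min(),ys.max())
cv2.imwrite('pics/w9c.png',cv2.resize(f[0:165,250:315,::-1],None,fx=3.6,fy=3.6,interpolation=cv2.INTER_CUBIC))
o=s['obs'];y=np.radians(o['orientation'][2]);tx=np.array([np.cos(y),np.sin(y)]);ty=np.array([np.sin(y),-np.cos(y)])
# depth based: points with z in .044-.053 near pin
c=cloud(s);m=(c[...,2]>.043)&(c[...,2]<.056);m[:, :255]=0;m[:,310:]=0;m[165:]=0
p=c[m];q=p[:,:2]-o['tool_pos'][:2];a=q@tx;b=q@ty
k=np.abs(b-np.median(b))<.012
vx,vy,x0,y0=cv2.fitLine(p[k][:,:2].astype(np.float32),cv2.DIST_HUBER,0,.01,.01).ravel();print('depth line',np.degrees(np.arctan2(vy,vx)),x0,y0,k.sum(),'x range',a[k].min(),a[k].max(),np.median(p[k][:,2]))
r=onz(s,[(xs.mean(),ys.mean())],.045)[0];d=r[:2]-o['tool_pos'][:2];print('redc',r.round(4),'tool',d@tx,d@ty)
E
```

```text
red 279.4010152284264 146.10152284263958 273 286 136 154
depth line -40.2038 0.5540183 0.3693284 2347 x range 0.043021027487146805 0.17155097676777778 0.04760483297183793
redc [0.5089 0.4071 0.045 ] tool 0.050184756303930544 -0.0010234133903589558
```

View pics/w9c.png

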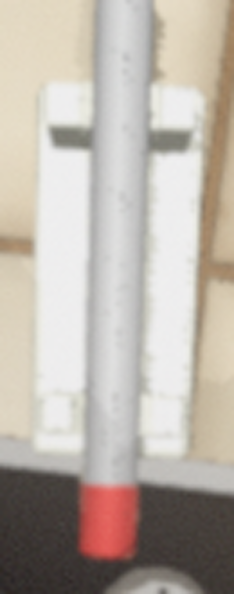

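```bash
python3 - <<'E'
from h import *
s=load('wrist','9');o=s['obs'];y=np.radians(o['orientation'][2]);tx=np.array([np.cos(y),np.sin(y)]);ty=np.array([np.sin(y),-np.cos(y)])
P=[(250+(u+.5)/3.6-.5,(v+.5)/3.6-.5) for u,v in [(124,0),(117,250),(111,480),(108,520)]]
q=onz(s,P,.046)[:,:2];print(q.round(4));
for i in (2,3):
    d=q[0]-q[i];print(np.degrees(np.arctan2(d[1],d[0])))
d=q-o['tool_pos'][:2];print(np.c_[d@tx,d@ty].round(4))
# red end edges at z .042: bottom row of red 
print(onz(s,[(280,154.5)],.042)[0][:2].round(4))
E
```

```text
[[0.6017 0.3296]
 [0.5592 0.3648]
 [0.5176 0.3991]
 [0.5103 0.4058]]
-39.600823981210254
-39.83250067842943
[[ 1.710e-01  2.900e-03]
 [ 1.158e-01  1.400e-03]
 [ 6.190e-02 -1.000e-04]
 [ 5.210e-02 -8.000e-04]]
[0.5024 0.4116]
```

Request:
{"method": "play_rows", "body": {
  "series": [
    [100, 0.04, 0, 0.02, 1.8],
    [100, 0.0603, 0, 0.06, 1.8],
    [100, 0.0603, 0, 0.1, 1.8],
    [100, 0.0603, 0, 0.14, 1.8],
    [100, 0.0603, 0, 0.17, 1.8],
    [50, 0.0603, 0, 0.1778, 1.8],
    [30, 0.0603, 0, 0.1778, 1.8],
    [0, 0.0603, 0, 0.1778, 1.8],
    [0, 0.0603, 0, 0.1778, 1.8],
    [0, 0.0603, 0, 0.1778, 1.8]
  ]
}}

```text
clock: 12.85
tool_pos: [0.5168, 0.4001, 0.0947]
orientation: [-179.8, 0.0, -39.8]
force: [0.4, 0.4, 0.1]
opening: 0.0533
```

Request:
{"method": "play_rows", "body": {
  "series": [
    [0, 0, 0, 0, 0],
    [0, 0, 0, 0, 0],
    [0, 0, 0, 0, 0],
    [0, 0, 0, 0, 0],
    [0, 0, 0, 0, 0],
    [0, 0, 0, 0, 0]
  ]
}}

```text
clock: 13.45
tool_pos: [0.5158, 0.4005, 0.0929]
orientation: [-179.9, 0.1, -39.8]
force: [-3.3, 3.6, 1.2]
opening: 0.0129
```

```bash
python3 - <<'E'
from h import *
o=save(['wrist'],'10');print(o['tool_pos'],o['orientation'],o['opening'],o['force'])
f=load('wrist','10')['frame'];cv2.imwrite('pics/w10b.png',cv2.resize(f[:,:,::-1],(800,600),interpolation=cv2.INTER_CUBIC))
E
```

```text
[0.51583544 0.40047808 0.09285376] [-1.79949020e+02  5.73572949e-02 -3.98427350e+01] 0.012919415868227962 [-3.30714939  3.60685679  1.2212442 ]
```

View pics/w10b.png

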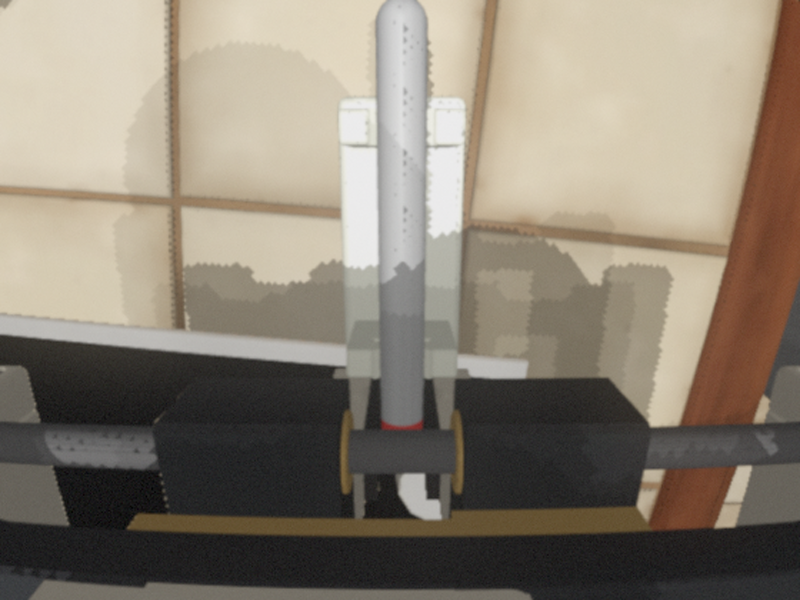

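```bash
cat > clr.py <<'E'
from h import *
N,Rr,L=np.array([.486,.151]),np.array([.573,.064]),np.array([.552,.217])
post=np.array([N,Rr,L+Rr-N,L],np.float32)
def clr(x,y,yaw,ahead=.126):
    t=np.radians(yaw);tx=np.array([np.cos(t),np.sin(t)]);ty=np.array([np.sin(t),-np.cos(t)])
    g=[]
    for a in np.linspace(-.039,.039,5):
        for b in np.linspace(-.097,.097,15): g.append(a*tx+b*ty)
    for a in np.linspace(0,ahead,15):
        for b in(-.008,.008): g.append(a*tx+b*ty)
    g=np.array(g)+[x,y]
    d=[-cv2.pointPolygonTest(post*1000,(float(p[0]*1000),float(p[1]*1000)),True) for p in g]
    return min(d)
if __name__=='__main__':
    for w in [(.516,.40,-39.8),(.45,.40,-40),(.40,.36,-40),(.36,.30,-40),(.33,.24,-40),(.35,.20,-40),(.37,.155,-40),(.38,.12,-32),(.392,.08,-24),(.40,.04,-16),(.405,0,-8),(.405,-.05,0),(.405,-.10,8)]:
        print(w,round(np.hypot(*w[:2]),3),clr(*w))
E
python3 clr.py; python3 st.py
```

```text
(0.516, 0.4, -39.8) 0.653 107.77596107973628
(0.45, 0.4, -40) 0.602 96.4668402437261
(0.4, 0.36, -40) 0.538 82.37871685894454
(0.36, 0.3, -40) 0.469 68.23658123521359
(0.33, 0.24, -40) 0.408 56.14506852869851
(0.35, 0.2, -40) 0.403 42.986694200593945
(0.37, 0.155, -40) 0.401 52.47899649198114
(0.38, 0.12, -32) 0.398 34.472346892062944
(0.392, 0.08, -24) 0.4 18.99915003243566
(0.4, 0.04, -16) 0.402 35.55433692185811
(0.405, 0, -8) 0.405 63.110348390628026
(0.405, -0.05, 0) 0.408 103.23759005323593
(0.405, -0.1, 8) 0.417 145.23661034743935
13.5 [0.5159 0.4005 0.0929] [-1.7995e+02  5.0000e-02 -3.9840e+01] [ 54.88  28.76 -15.02  -0.07 -46.17  -4.67] [ -3.61 -61.69  21.54   6.57  -0.41   0.  ] [-3.36  4.14  1.61] 0.0132
```

Request:
{"method": "play_rows", "body": {
  "series": [
    [0, 0, 0, -0.03, 0],
    [0, 0, 0, -0.075, 0],
    [0, 0, 0, -0.12, 0],
    [0, -0.025, 0.0213, -0.15, 0],
    [0, -0.0503, 0.0426, -0.18, 0],
    [0, -0.0567, 0.074, -0.18, 0],
    [0, -0.063, 0.1054, -0.18, 0],
    [0, -0.0592, 0.1413, -0.18, 0],
    [0, -0.0553, 0.1771, -0.18, 0],
    [0, -0.0399, 0.2423, -0.18, 0]
  ]
}}

```text
clock: 14.5
tool_pos: [0.3374, 0.2538, 0.2725]
orientation: [180.0, -0.0, -39.8]
force: [0.3, -1.0, -0.6]
opening: 0.0132
```

```bash
python3 st.py
```

```text
14.5 [0.3374 0.2538 0.2725] [ 1.7998e+02 -1.0000e-02 -3.9810e+01] [ 6.398e+01 -3.320e+00 -3.088e+01  1.000e-02 -6.247e+01 -1.379e+01] [  0.31 -15.52  29.9    6.54   0.24  -0.1 ] [ 0.26 -0.97 -0.58] 0.0132
```

```bash
python3 - <<'E'
from h import *
s=load('wrist','10');T=np.array(s['tool_from_camera'])
s2=dict(s);s2['W']=T;c=cloud(s2)
for u in range(20,560,45):
    col=c[250:400,u];ok=s['z_map'][250:400,u]>0
    m=ok&(s['z_map'][250:400,u]<.2)
    if m.sum(): print(u,'max tool z',col[m][:,2].max().round(3),'y',np.median(col[m][:,1]).round(3),'x range',col[m][:,0].min().round(3),col[m][:,0].max().round(3))
s=load('top','0');c=cloud(s)
k=(np.abs(c[...,0]-.403)<.025)&(np.abs(c[...,1]+.332)<.025)
p=c[k];print('jar',np.percentile(p[:,2],[50,90,99]),p[p[:,2]>.095].mean(0),p[p[:,2]>.095].min(0),p[p[:,2]>.095].max(0))
s=load('scene','0');c=cloud(s)
k=(np.abs(c[...,0]-.403)<.04)&(np.abs(c[...,1]+.332)<.04)
p=c[k];print('jar',np.percentile(p[:,2],[50,90,99]),p[p[:,2]>.098].mean(0),p[p[:,2]>.09].min(0),p[p[:,2]>.09].max(0))
E
```

```text
20 max tool z 0.086 y -0.08 x range -0.005 0.037
65 max tool z 0.086 y -0.058 x range -0.023 0.035
110 max tool z 0.086 y -0.041 x range -0.02 0.041
155 max tool z 0.086 y -0.03 x range -0.001 0.041
200 max tool z 0.089 y -0.019 x range -0.001 0.041
245 max tool z 0.054 y -0.01 x range 0.013 0.037
290 max tool z 0.069 y 0.003 x range -0.053 0.035
335 max tool z 0.09 y 0.012 x range -0.002 0.041
380 max tool z 0.093 y 0.023 x range 0.003 0.041
425 max tool z 0.092 y 0.033 x range 0.001 0.042
470 max tool z -0.013 y 0.048 x range 0.027 0.035
515 max tool z -0.0 y 0.06 x range -0.001 0.034
jar [0.0690473  0.10337264 0.1054074 ] [ 0.40480028 -0.33420935  0.10206273] [ 0.38552906 -0.35626539  0.09535779] [ 0.42423445 -0.31492603  0.10634039]
jar [0.01975922 0.10385374 0.10607263] [ 0.40581003 -0.33801267  0.1038625 ] [ 0.38794621 -0.35703562  0.0900207 ] [ 0.42789965 -0.31674359  0.10763246]
```

Request:
{"method": "play_rows", "body": {
  "series": [
    [0, 0.0086, -0.0454, 0, 0],
    [0, 0.0172, -0.0908, 0, 0],
    [0, 0.0259, -0.1362, 0, 0],
    [0, 0.0345, -0.1816, 0, 0],
    [0, 0.0431, -0.227, 0, 0],
    [0, 0.0431, -0.227, 0.04, 0],
    [0, 0.0431, -0.227, 0.085, 0],
    [0, 0.0431, -0.227, 0.13, 0],
    [0, 0.0431, -0.227, 0.155, 0],
    [0, 0.0431, -0.227, 0.16, 0]
  ]
}}

```text
clock: 15.5
tool_pos: [0.515, 0.3989, 0.1085]
orientation: [179.6, 0.0, -39.9]
force: [-0.5, 0.0, -0.4]
opening: 0.0133
```

```bash
python3 - <<'E'
from h import *
o=save(['wrist'],'11');print(o['tool_pos'],o['orientation'],o['opening'],o['force'])
f=load('wrist','11')['frame'];cv2.imwrite('pics/w11b.png',cv2.resize(f[:,:,::-1],(800,600),interpolation=cv2.INTER_CUBIC))
E
```

```text
[0.51496984 0.39888384 0.10851348] [ 1.79565874e+02  9.63459569e-03 -3.99025500e+01] 0.013271774094481194 [-0.5302923   0.01915312 -0.377975  ]
```

View pics/w11b.png

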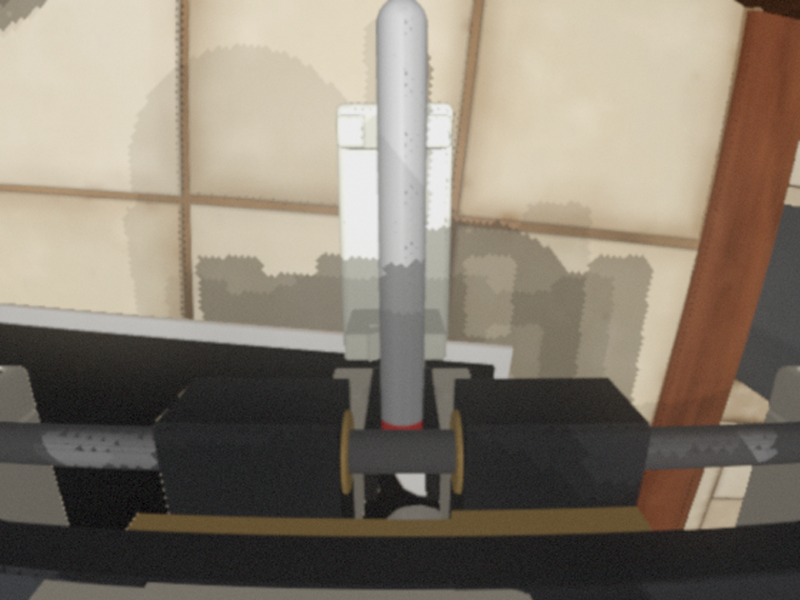

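Request:
{"method": "play_rows", "body": {
  "series": [
    [0, 0, -0.001, 0.01, 0],
    [0, 0, -0.001, 0.016, 0],
    [0, 0, -0.001, 0.019, 0],
    [30, 0, -0.001, 0.019, 0],
    [30, 0, -0.001, 0.019, 0],
    [30, 0, -0.001, 0.019, 0],
    [30, 0, -0.001, 0.0125, 0],
    [30, 0, -0.001, 0.0125, 0],
    [30, 0, -0.001, 0.0125, 0]
  ]
}}

```text
clock: 16.45
tool_pos: [0.5174, 0.4013, 0.1009]
orientation: [-180.0, -0.0, -39.9]
force: [-1.1, 0.2, 2.2]
opening: 0.0265
```

```bash
python3 st.py
```

```text
16.45 [0.5174 0.4013 0.1009] [-1.800e+02 -2.000e-02 -3.986e+01] [ 5.484e+01  2.836e+01 -1.443e+01  2.000e-02 -4.720e+01 -4.720e+00] [-5.700e-01 -6.124e+01  2.247e+01  5.550e+00 -1.000e-02  2.000e-02] [-1.06  0.2   2.22] 0.0265
```

Request:
{"method": "play_rows", "body": {
  "series": [
    [30, 0, 0, 0.0015, 0],
    [30, 0, 0, 0.0015, 0],
    [0, 0, 0, 0.0015, 0],
    [0, 0, 0, 0.0015, 0],
    [0, 0, 0, 0.0015, 0],
    [0, 0, 0, 0.0015, 0]
  ]
}}

```text
clock: 17.05
tool_pos: [0.5163, 0.401, 0.0984]
orientation: [179.9, 0.0, -39.9]
force: [-6.7, 0.3, 1.9]
opening: 0.0132
```

```bash
python3 - <<'E'
from h import *
o=save(['wrist'],'12');print(o['tool_pos'],o['orientation'],o['opening'],o['force'])
s=load('wrist','12');f=s['frame'];cv2.imwrite('pics/w12b.png',cv2.resize(f[:,:,::-1],(800,600),interpolation=cv2.INTER_CUBIC))
s['W']=np.array(s['tool_from_camera']) 
E
```

```text
[0.51631614 0.40099726 0.09838313] [ 1.79868296e+02  2.43700767e-02 -3.98716415e+01] 0.01317669377662164 [-6.68733595  0.25160324  1.89687933]
```

View pics/w12b.png

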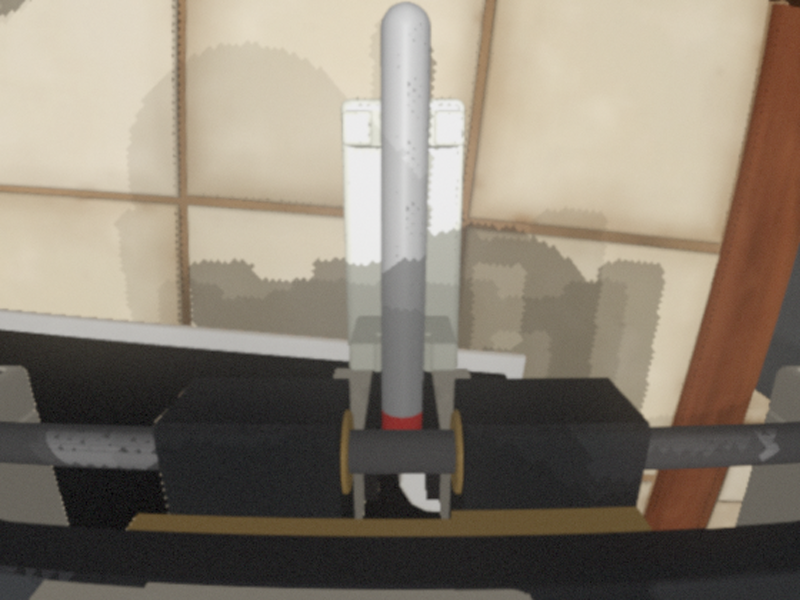

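```bash
python3 - <<'E'
from h import *
s=load('wrist','12');o=s['obs'];y=np.radians(o['orientation'][2]);tx=np.array([np.cos(y),np.sin(y)]);ty=np.array([np.sin(y),-np.cos(y)])
P=(np.array([(405,4),(405.5,60),(404,200),(403,300),(402,414)])+.5)*.7-.5
for p,z in zip(P,[.044,.047,.047,.047,.047]):
    q=onz(s,[p],z)[0][:2]-o['tool_pos'][:2];print((q@tx).round(4),(q@ty).round(4))
E
```

```text
0.1221 0.0006
0.1072 0.0007
0.0698 0.0004
0.0401 0.0001
0.0014 -0.0002
```

Request:
{"method": "play_rows", "body": {
  "series": [
    [0, 0, 0, -0.03, 0],
    [0, 0, 0, -0.075, 0],
    [0, 0, 0, -0.12, 0],
    [0, -0.025, 0.0213, -0.15, 0],
    [0, -0.0503, 0.0426, -0.17, 0],
    [0, -0.0567, 0.074, -0.17, 0],
    [0, -0.063, 0.1054, -0.17, 0],
    [0, -0.0592, 0.1413, -0.17, 0],
    [0, -0.0553, 0.1771, -0.17, 0],
    [0, -0.0399, 0.2423, -0.17, 0]
  ]
}}

```text
clock: 18.1
tool_pos: [0.3385, 0.2558, 0.2684]
orientation: [180.0, -0.0, -39.8]
force: [-0.5, -1.4, -0.0]
opening: 0.0127
```

```bash
python3 st.py
```

```text
18.1 [0.3385 0.2558 0.2684] [ 1.7998e+02 -4.0000e-02 -3.9810e+01] [ 6.398e+01 -2.880e+00 -3.105e+01  4.000e-02 -6.185e+01 -1.381e+01] [  0.3  -16.02  29.77   6.51   0.22  -0.09] [-0.53 -1.44 -0.01] 0.0127
```

Request:
{"method": "play_rows", "body": {
  "series": [
    [0, 0.0442, 0.0332, 0, 0],
    [0, 0.0883, 0.055, 0, 0],
    [0, 0.1184, 0.0754, 0, -6],
    [0, 0.1533, 0.0984, 0, -12],
    [0, 0.1851, 0.1241, 0, -20],
    [0, 0.2145, 0.1516, 0, -28],
    [0, 0.2465, 0.19, 0, -36],
    [0, 0.2786, 0.2283, 0, -44],
    [0, 0.3106, 0.2667, 0, -52],
    [0, 0.3106, 0.2667, 0, -60]
  ]
}}

```text
clock: 19.1
tool_pos: [0.4062, -0.1448, 0.2688]
orientation: [180.0, 0.0, 14.8]
force: [1.0, -0.1, -1.0]
opening: 0.0132
```

```bash
python3 - <<'E'
from h import *
o=save(['wrist','scene'],'13');print(o['tool_pos'],o['orientation'],o['opening'],o['force'])
s=load('wrist','13');f=s['frame'];cv2.imwrite('pics/w13b.png',cv2.resize(f[:,:,::-1],(800,600),interpolation=cv2.INTER_CUBIC))
E
```

```text
[ 0.40584261 -0.14755927  0.26859096] [1.79939404e+02 1.03528346e-01 1.55954196e+01] 0.01289066635736878 [ 0.83030062 -3.21591988 -0.9438156 ]
```

View pics/w13b.png

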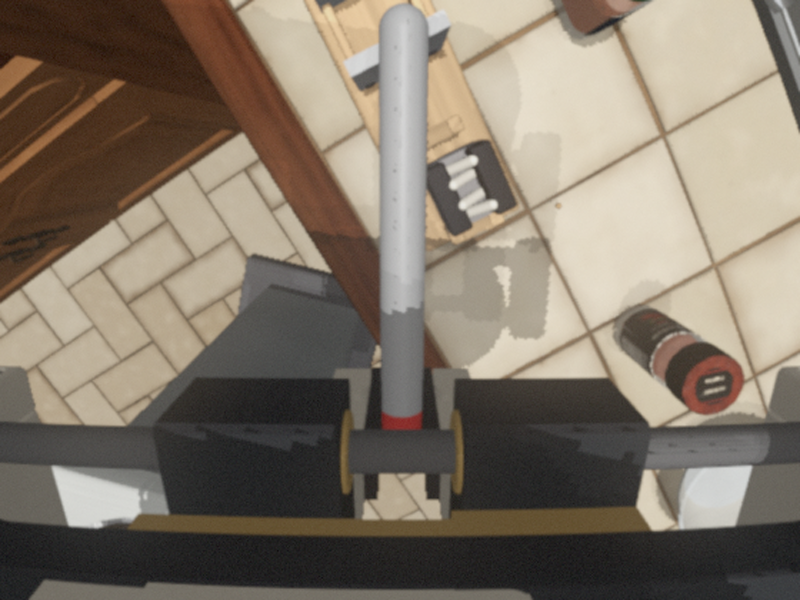

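Request:
{"method": "play_rows", "body": {
  "series": [
    [0, -0.03, 0.033, 0, -7],
    [0, -0.06, 0.066, 0, -14],
    [0, -0.0826, 0.0919, 0, -20.4],
    [0, -0.0826, 0.0919, 0, -20.4],
    [0, -0.0826, 0.0919, 0, -20.4]
  ]
}}

```text
clock: 19.7
tool_pos: [0.3492, -0.2527, 0.2687]
orientation: [-180.0, 0.0, 34.6]
force: [-0.2, -0.0, -0.8]
opening: 0.0131
```

```bash
python3 - <<'E'
from h import *
o=save(['wrist','scene'],'14');print(o['tool_pos'],o['orientation'],o['opening'],o['force'])
s=load('wrist','14');f=s['frame'];cv2.imwrite('pics/w14b.png',cv2.resize(f[:,:,::-1],(800,600),interpolation=cv2.INTER_CUBIC))
E
```

```text
[ 0.34966221 -0.25218171  0.26878388] [-1.79996917e+02  8.36611241e-03  3.47121304e+01] 0.012913023384432214 [ 1.34106214  0.08642219 -1.46524275]
```

View pics/w14b.png

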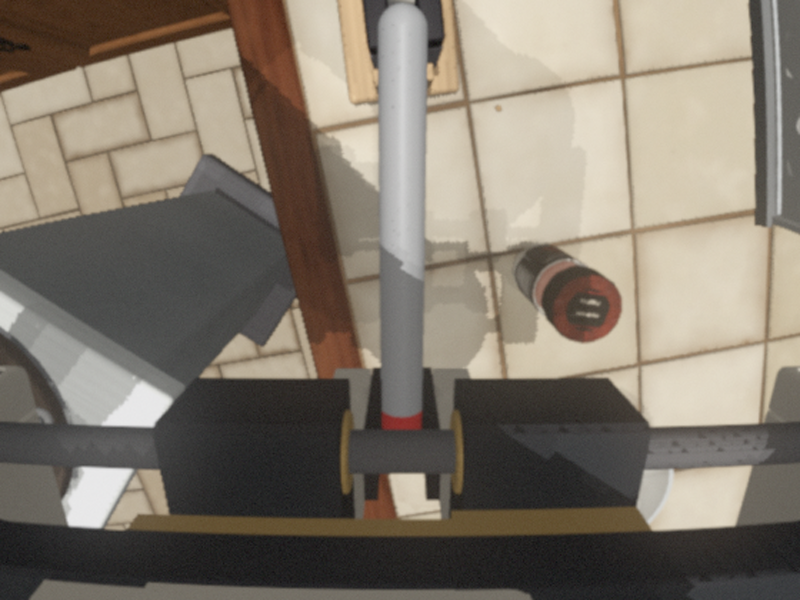

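Request:
{"method": "play_rows", "body": {
  "series": [
    [0, 0.0022, 0.0156, 0.05, -5.9],
    [0, 0.0022, 0.0156, 0.09, -5.9],
    [0, 0.0022, 0.0156, 0.09, -5.9],
    [0, 0.0022, 0.0156, 0.09, -5.9]
  ]
}}

```text
clock: 20.2
tool_pos: [0.361, -0.2633, 0.1793]
orientation: [-179.9, 0.1, 40.8]
force: [0.7, -0.1, -0.4]
opening: 0.0126
```

```bash
python3 - <<'E'
from h import *
o=save(['wrist','scene'],'15');print(o['tool_pos'],o['orientation'],o['opening'],o['force'])
s=load('wrist','15');f=s['frame'];cv2.imwrite('pics/w15b.png',cv2.resize(f[:,:,::-1],(800,600),interpolation=cv2.INTER_CUBIC))
t=load('scene','15')['frame'];cv2.imwrite('pics/s15b.png',cv2.resize(t[170:330,250:410,::-1],(600,600),interpolation=cv2.INTER_CUBIC))
s=load('wrist','14');print('jar',onz(s,[((583.5)*.7-.5,302.5*.7-.5)],.104))
E
```

```text
[ 0.36177085 -0.26358645  0.18039816] [ 1.79922150e+02 -6.64664389e-03  4.08588624e+01] 0.012998488544766248 [-0.05469527 -0.24586108 -0.36061838]
jar [[ 0.41099819 -0.33313697  0.104     ]]
```

View pics/w15b.png

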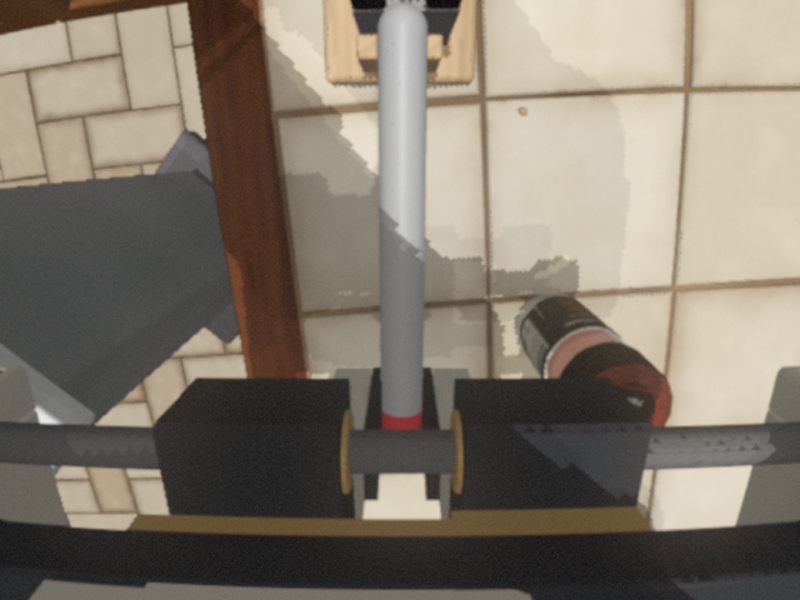

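View pics/s15b.png

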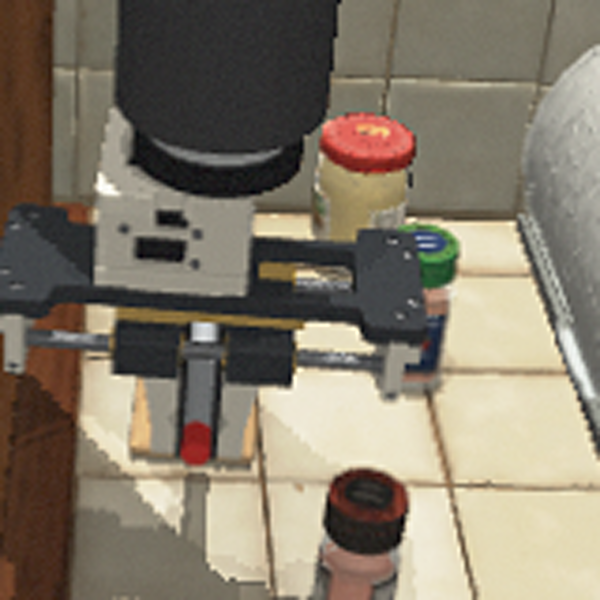

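```bash
python3 - <<'E'
from h import *
s=load('wrist','15');o=s['obs'];y=np.radians(o['orientation'][2]);tx=np.array([np.cos(y),np.sin(y)]);ty=np.array([np.sin(y),-np.cos(y)])
f=s['frame'];cv2.imwrite('pics/w15c.png',cv2.resize(f[0:70,215:345,::-1],None,fx=6,fy=6,interpolation=cv2.INTER_CUBIC))
def T(p,z):
    q=onz(s,[((p[0]+.5)*.7-.5,(p[1]+.5)*.7-.5)],z)[0][:2]-o['tool_pos'][:2];return (q@tx).round(4),(q@ty).round(4)
for n,p,z in [('boardL',(327,75),.012),('boardR',(475,78),.012),('postL',(358,45),.049),('postR',(440,45),.049),('cartL',(353,8),.09),('cartR',(459,8),.09),('tip',(403.5,5),o['tool_pos'][2]-.056),('boardrear',(350,82),.012)]: print(n,T(p,z))
s=load('wrist','13');o=s['obs']
E
```

```text
boardL (np.float64(0.1195), np.float64(-0.0346))
boardR (np.float64(0.1181), np.float64(0.0377))
postL (np.float64(0.1257), np.float64(-0.0161))
postR (np.float64(0.1256), np.float64(0.0178))
cartL (np.float64(0.129), np.float64(-0.0143))
cartR (np.float64(0.1291), np.float64(0.0211))
tip (np.float64(0.1208), np.float64(0.0025))
boardrear (np.float64(0.1162), np.float64(-0.0234))
```

View pics/w15c.png

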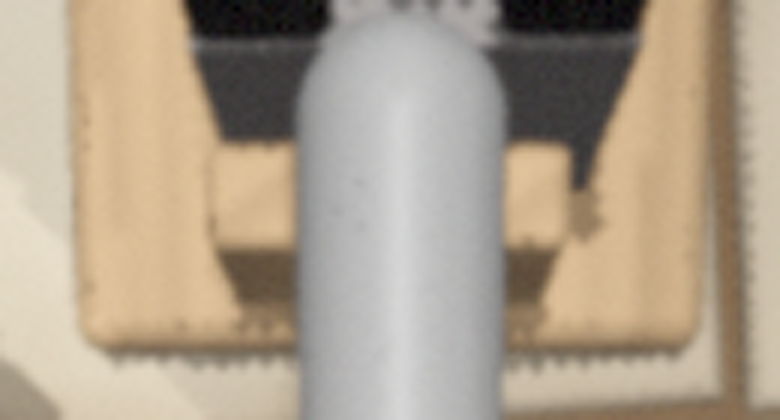

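```bash
python3 - <<'E'
from h import *
for t,p in (('12',(405,4)),('15',(403.5,5)),('15',(399,400)),('12',(402,400))):
    s=load('wrist',t);s['W']=np.array(s['tool_from_camera'])
    print(t,onz(s,[((p[0]+.5)*.7-.5,(p[1]+.5)*.7-.5)],.056).round(4), s['obs']['orientation'])
print(np.array(s['tool_from_camera']).round(4))
E
```

```text
12 [[0.1226 0.0005 0.056 ]] [ 1.79868296e+02  2.43700767e-02 -3.98716415e+01]
15 [[0.121  0.0025 0.056 ]] [-1.79940823e+02  9.16458633e-02  4.08483689e+01]
15 [[0.0027 0.0012 0.056 ]] [-1.79940823e+02  9.16458633e-02  4.08483689e+01]
12 [[ 0.0041 -0.0003  0.056 ]] [ 1.79868296e+02  2.43700767e-02 -3.98716415e+01]
[[ 2.000e-04  9.560e-01  2.933e-01  8.160e-02]
 [ 1.000e+00 -1.000e-04 -4.000e-04 -5.000e-04]
 [-3.000e-04  2.933e-01 -9.560e-01 -9.230e-02]
 [ 0.000e+00  0.000e+00  0.000e+00  1.000e+00]]
```

```bash
python3 - <<'E'
from h import *
for t in ('1','6','9','12','15'):
    s=load('wrist',t);print(t,np.array(s['tool_from_camera'])[:3].round(4).tolist(),np.array(s['mtx']).round(1).tolist())
E
```

```text
1 [[0.0002, 0.956, 0.2934, 0.0807], [1.0, -0.0003, 0.0001, 0.0019], [0.0002, 0.2934, -0.956, -0.0923]] [[346.4, 0.0, 280.9], [0.0, 346.4, 215.5], [0.0, 0.0, 1.0]]
6 [[0.0002, 0.956, 0.2934, 0.0803], [1.0, -0.0003, 0.0002, 0.002], [0.0002, 0.2934, -0.956, -0.0923]] [[346.4, 0.0, 280.9], [0.0, 346.4, 215.5], [0.0, 0.0, 1.0]]
9 [[0.0002, 0.956, 0.2933, 0.0816], [1.0, -0.0001, -0.0004, -0.0004], [-0.0003, 0.2933, -0.956, -0.0923]] [[346.4, 0.0, 280.9], [0.0, 346.4, 215.5], [0.0, 0.0, 1.0]]
12 [[0.0002, 0.956, 0.2933, 0.0816], [1.0, -0.0001, -0.0004, -0.0005], [-0.0003, 0.2933, -0.956, -0.0923]] [[346.4, 0.0, 280.9], [0.0, 346.4, 215.5], [0.0, 0.0, 1.0]]
15 [[0.0002, 0.956, 0.2934, 0.0803], [1.0, -0.0003, 0.0002, 0.0021], [0.0002, 0.2934, -0.956, -0.0923]] [[346.4, 0.0, 280.9], [0.0, 346.4, 215.5], [0.0, 0.0, 1.0]]
```

Request:
{"method": "play_rows", "body": {
  "series": [
    [0, 0, 0.0013, 0.02, 0],
    [0, 0, 0.0013, 0.04, 0],
    [0, 0, 0.0013, 0.055, 0],
    [0, 0, 0.0013, 0.062, 0],
    [0, 0, 0.0013, 0.066, 0],
    [0, 0, 0.0013, 0.066, 0]
  ]
}}

```text
clock: 20.9
tool_pos: [0.362, -0.2649, 0.1136]
orientation: [179.9, -0.0, 40.8]
force: [-0.3, 0.7, -0.4]
opening: 0.0129
```

```bash
python3 - <<'E'
from h import *
o=save(['wrist','scene'],'16');print(o['tool_pos'],o['orientation'],o['opening'],o['force'])
s=load('wrist','16');f=s['frame'];cv2.imwrite('pics/w16c.png',cv2.resize(f[0:70,215:345,::-1],None,fx=6,fy=6,interpolation=cv2.INTER_CUBIC))
t=load('scene','16')['frame'];cv2.imwrite('pics/s16b.png',cv2.resize(t[170:330,250:410,::-1],(600,600),interpolation=cv2.INTER_CUBIC))
E
```

```text
[ 0.36202443 -0.26491567  0.11378776] [ 1.79927465e+02 -4.44248791e-02  4.08108225e+01] 0.013156345850109016 [-0.29475826  0.88697821 -1.14774582]
```

View pics/w16c.png

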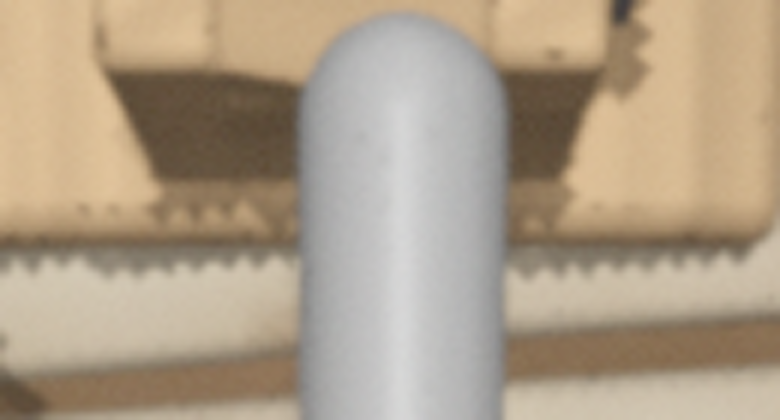

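View pics/s16b.png

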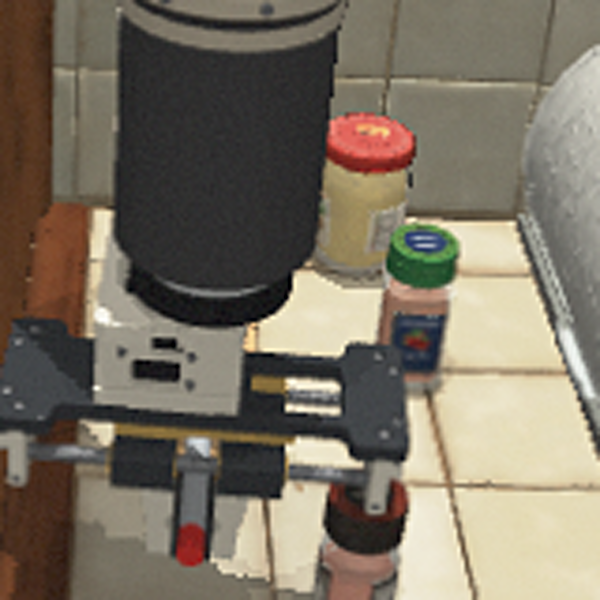

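```bash
python3 - <<'E'
from h import *
s=load('scene','16');c=cloud(s)
for v in range(290,312,2): print(v,[c[v,u].round(3).tolist() for u in (347,350,353)], s['frame'][v,350])
E
```

```text
290 [[0.384, -0.347, 0.152], [0.386, -0.351, 0.154], [0.391, -0.354, 0.153]] [40 43 45]
292 [[0.384, -0.348, 0.148], [0.386, -0.352, 0.149], [0.39, -0.355, 0.149]] [76 76 72]
294 [[0.407, -0.333, 0.12], [0.387, -0.352, 0.144], [0.39, -0.356, 0.146]] [157 153 139]
296 [[0.392, -0.344, 0.132], [0.389, -0.352, 0.139], [0.391, -0.356, 0.14]] [158 153 138]
298 [[0.392, -0.344, 0.127], [0.388, -0.353, 0.135], [0.391, -0.357, 0.136]] [155 151 137]
300 [[0.409, -0.334, 0.105], [0.388, -0.353, 0.131], [0.393, -0.356, 0.13]] [158 154 142]
302 [[0.404, -0.337, 0.105], [0.389, -0.353, 0.126], [0.414, -0.344, 0.104]] [157 152 139]
304 [[0.401, -0.34, 0.105], [0.388, -0.354, 0.122], [0.41, -0.347, 0.103]] [119 119 112]
306 [[0.398, -0.343, 0.103], [0.39, -0.354, 0.117], [0.406, -0.35, 0.104]] [152 147 135]
308 [[0.395, -0.346, 0.103], [0.397, -0.35, 0.104], [0.402, -0.353, 0.103]] [61 27 25]
310 [[0.392, -0.348, 0.101], [0.395, -0.352, 0.103], [0.399, -0.356, 0.102]] [34 31 26]
```

Request:
{"method": "play_rows", "body": {
  "series": [
    [0, 0, 0, 0.0015, 0],
    [0, 0, 0, 0.0029, 0],
    [0, 0, 0, 0.0029, 0],
    [0, 0.006, 0, 0.0029, 0],
    [0, 0.012, 0, 0.0029, 0],
    [0, 0.018, 0, 0.0029, 0],
    [0, 0.022, 0, 0.0029, 0],
    [0, 0.022, 0, 0.0029, 0]
  ]
}}

```text
clock: 21.8
tool_pos: [0.3787, -0.2501, 0.11]
orientation: [180.0, -0.0, 40.8]
force: [-0.2, -0.4, -1.1]
opening: 0.0132
```

```bash
python3 - <<'E'
from h import *
o=save(['wrist','scene'],'17');print(o['tool_pos'],o['orientation'],o['opening'],o['force'],o['moment'])
s=load('wrist','17');f=s['frame'];cv2.imwrite('pics/w17c.png',cv2.resize(f[0:100,205:355,::-1],None,fx=5,fy=5,interpolation=cv2.INTER_CUBIC))
t=load('scene','17')['frame'];cv2.imwrite('pics/s17b.png',cv2.resize(t[170:330,250:410,::-1],(600,600),interpolation=cv2.INTER_CUBIC))
E
```

```text
[ 0.37832429 -0.25015606  0.1099471 ] [ 1.79998980e+02 -1.42638244e-03  4.08381696e+01] 0.013025014487728073 [ 0.17344754 -0.04173927 -1.07465144] [-0.05152478 -0.01677947 -0.02035703]
```

View pics/w17c.png

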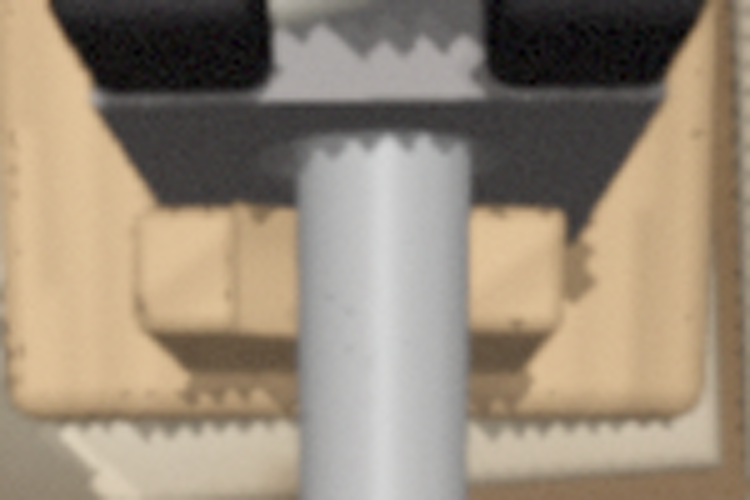

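Request:
{"method": "play_rows", "body": {
  "series": [
    [0, 0.006, 0, 0, 0],
    [0, 0.012, 0, 0, 0],
    [0, 0.018, 0, 0, 0],
    [0, 0.024, 0, 0, 0],
    [0, 0.03, 0, 0, 0],
    [0, 0.035, 0, 0, 0],
    [0, 0.035, 0, 0, 0],
    [0, 0.035, 0, 0, 0]
  ]
}}

```text
clock: 22.7
tool_pos: [0.4046, -0.2274, 0.1099]
orientation: [-180.0, 0.0, 40.8]
force: [-0.3, 0.4, -1.1]
opening: 0.0131
```

```bash
python3 - <<'E'
from h import *
o=save(['wrist','scene'],'18');print(o['tool_pos'],o['orientation'],o['opening'],o['force'],o['moment'])
s=load('wrist','18');f=s['frame'];cv2.imwrite('pics/w18b.png',cv2.resize(f[:,:,::-1],(800,600),interpolation=cv2.INTER_CUBIC))
t=load('scene','18')['frame'];cv2.imwrite('pics/s18b.png',cv2.resize(t[170:330,250:410,::-1],(600,600),interpolation=cv2.INTER_CUBIC))
E
```

```text
[ 0.4044001  -0.22752768  0.10993858] [-1.79991909e+02  2.93299525e-03  4.08006508e+01] 0.012640520115613308 [-0.10506995 -0.63079307 -0.42144583] [-0.04087065 -0.02821341  0.02271003]
```

View pics/w18b.png

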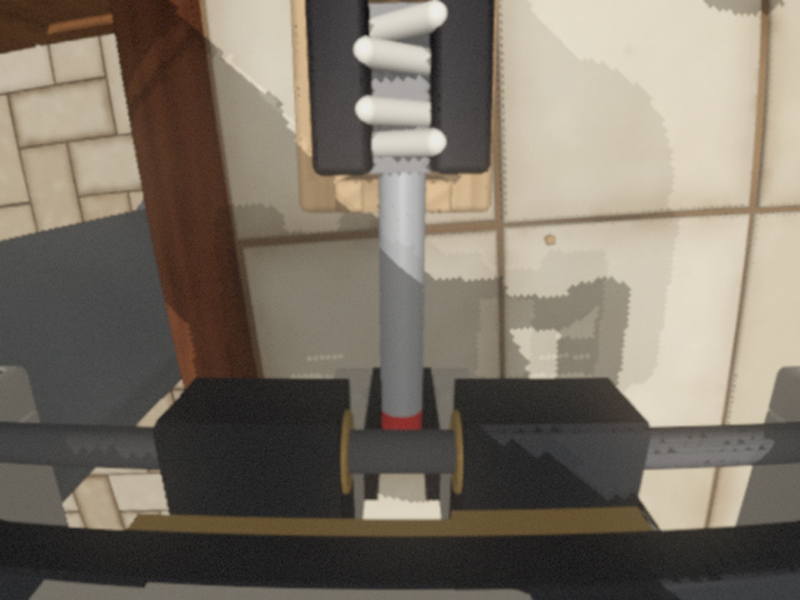

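```bash
cat > tc.py <<'E'
from h import *
# tool coords with fixed camera mount (bias removed: y=0, x=.0796)
def TT(s,px,ztool):
    W=np.array(s['tool_from_camera']).copy();W[0,3]=.0796;W[1,3]=0
    s=dict(s);s['W']=W
    return onz(s,[((p[0]+.5)*.7-.5,(p[1]+.5)*.7-.5) for p in px],ztool)[:,:2].round(4)
E
python3 - <<'E'
from tc import *
s=load('wrist','18');z=s['obs']['tool_pos'][2]
print(TT(s,[(315,172),(490,170),(306,0),(498,0)],z-.09))
print('boardrear',TT(s,[(302,210),(490,211)],z-.012),'post',TT(s,[(335,178),(470,178)],z-.049))
s=load('wrist','12');print('tip',TT(s,[(405,4)],.0564))
E
```

```text
[[ 0.0766 -0.0191]
 [ 0.077   0.0195]
 [ 0.1116 -0.0197]
 [ 0.1116  0.0198]]
boardrear [[ 0.0603 -0.038 ]
 [ 0.06    0.0337]] post [[ 0.0736 -0.0201]
 [ 0.0737  0.0206]]
tip [[0.1206 0.001 ]]
```

Request:
{"method": "play_rows", "body": {
  "series": [
    [0, 0, 0, -0.002, 0],
    [0, 0, 0, -0.004, 0],
    [0, 0, 0, -0.006, 0],
    [0, 0, 0, -0.008, 0],
    [0, 0, 0, -0.012, 0],
    [0, 0, 0, -0.016, 0],
    [0, 0, 0, -0.02, 0],
    [0, 0, 0, -0.02, 0]
  ]
}}

```text
clock: 23.6
tool_pos: [0.4049, -0.2276, 0.1307]
orientation: [179.9, -0.0, 40.8]
force: [0.8, -0.5, -2.2]
opening: 0.0129
```

```bash
python3 - <<'E'
from tc import *
o=save(['wrist','scene'],'19');print(o['tool_pos'],o['orientation'],o['opening'],o['force'],o['moment'])
s=load('wrist','19');f=s['frame'];cv2.imwrite('pics/w19b.png',cv2.resize(f[:,:,::-1],(800,600),interpolation=cv2.INTER_CUBIC))
t=load('scene','19')['frame'];cv2.imwrite('pics/s19b.png',cv2.resize(t[170:330,250:410,::-1],(600,600),interpolation=cv2.INTER_CUBIC))
E
```

```text
[ 0.40472219 -0.22757959  0.13035759] [ 1.79963691e+02 -3.60658575e-02  4.07977083e+01] 0.013114194707516047 [-0.19787733  0.40012355 -2.8214131 ] [-0.20152951  0.08889646 -0.00733525]
```

View pics/w19b.png

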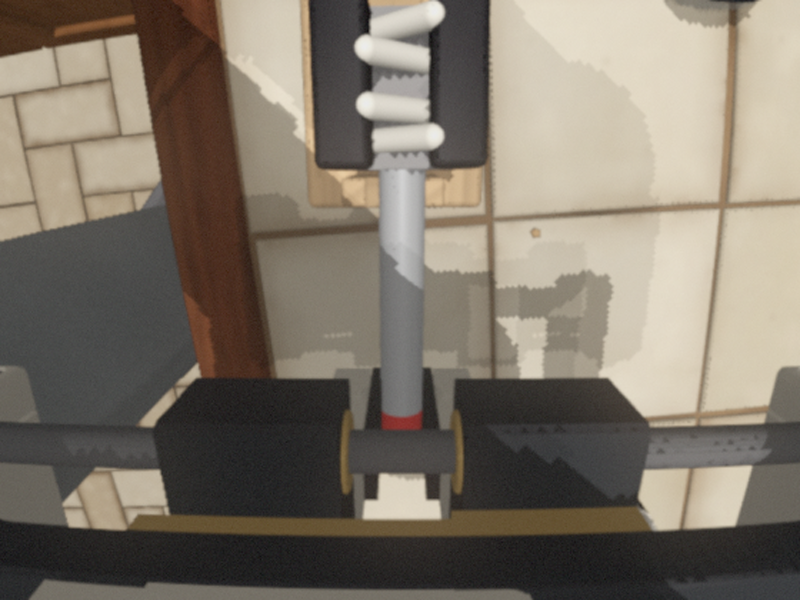

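View pics/s19b.png

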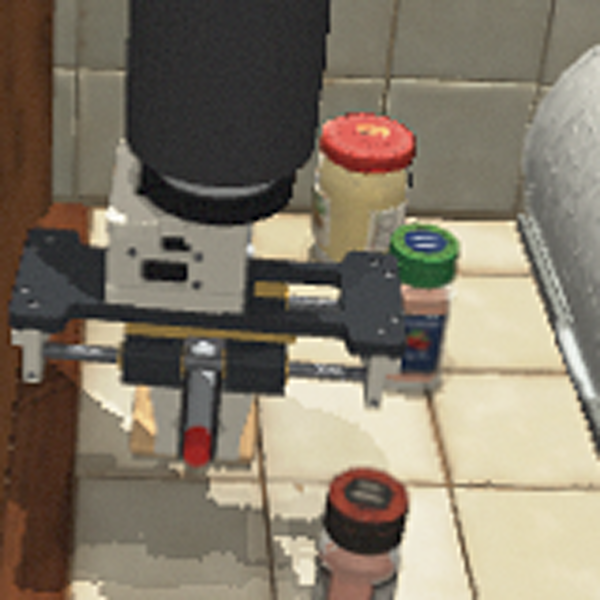

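Request:
{"method": "play_rows", "body": {
  "series": [
    [0, 0, 0, -0.008, 0],
    [0, 0, 0, -0.016, 0],
    [0, 0, 0, -0.024, 0],
    [0, 0, 0, -0.032, 0],
    [0, 0, 0, -0.04, 0],
    [0, 0, -0.001, -0.048, 0],
    [0, 0, -0.002, -0.056, 0],
    [0, 0, -0.0032, -0.06, 0],
    [0, 0, -0.0032, -0.06, 0.2],
    [0, 0, -0.0032, -0.06, 0.2]
  ]
}}

```text
clock: 24.7
tool_pos: [0.4023, -0.2251, 0.1899]
orientation: [-180.0, -0.0, 40.6]
force: [-0.2, -0.2, -2.3]
opening: 0.0126
```

```bash
python3 st.py
```

```text
24.7 [ 0.4023 -0.2251  0.1899] [-179.99   -0.     40.59] [-4.6400e+00  5.8700e+00 -3.3640e+01 -1.0000e-02 -5.0500e+01  1.3523e+02] [ 3.000e-02 -3.408e+01  2.525e+01  5.920e+00  1.300e-01 -5.000e-02] [-0.16 -0.16 -2.33] 0.0126
```

Request:
{"method": "play_rows", "body": {
  "series": [
    [0, 0.005, 0, 0, 0],
    [0, 0.013, 0, 0, 0],
    [0, 0.022, 0, 0, 0],
    [0, 0.031, 0, 0, 0],
    [0, 0.04, 0, 0, 0],
    [0, 0.049, 0, 0, 0],
    [0, 0.056, 0, 0, 0],
    [0, 0.06, 0, 0, 0],
    [0, 0.06, 0, 0, 0]
  ]
}}

```text
clock: 25.6
tool_pos: [0.4484, -0.1858, 0.1899]
orientation: [-180.0, 0.0, 40.6]
force: [-0.2, -0.1, -1.4]
opening: 0.0128
```

```bash
python3 - <<'E'
from tc import *
o=save(['wrist','scene'],'20');print(o['tool_pos'],o['orientation'],o['opening'],o['force'],o['moment'])
s=load('wrist','20');f=s['frame'];cv2.imwrite('pics/w20b.png',cv2.resize(f[:,:,::-1],(800,600),interpolation=cv2.INTER_CUBIC))
t=load('scene','20')['frame'];cv2.imwrite('pics/s20b.png',cv2.resize(t[140:300,250:410,::-1],(600,600),interpolation=cv2.INTER_CUBIC))
E
```

```text
[ 0.44796864 -0.18592832  0.18987515] [-1.79985444e+02  1.24498923e-02  4.06174382e+01] 0.013127323043315795 [-0.47604448  0.43000841 -2.24860516] [-0.21843383  0.14421234 -0.05310046]
```

View pics/w20b.png

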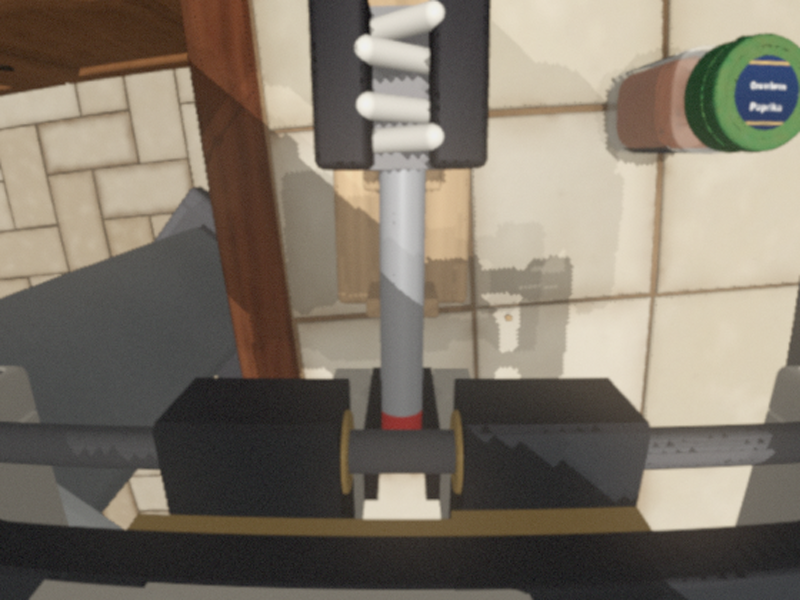

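View pics/s20b.png

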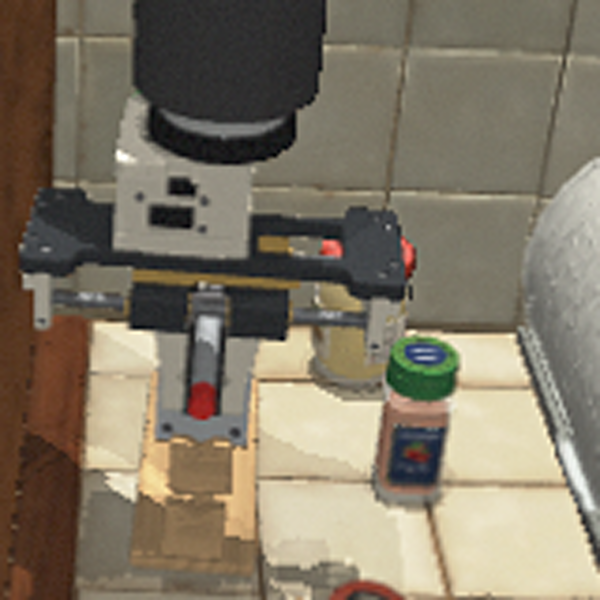

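```bash
python3 - <<'E'
from tc import *
s=load('wrist','20');z=s['obs']['tool_pos'][2]
print('board',TT(s,[(337,290),(470,290),(336,180),(471,180)],z-.012),'rearpost',TT(s,[(367,292),(438,292)],z-.049),'cart',TT(s,[(317,165),(487,165)],.0564-.0+.003-.038))
E
```

```text
board [[ 0.0073 -0.0365]
 [ 0.0074  0.0387]
 [ 0.068  -0.035 ]
 [ 0.0681  0.037 ]] rearpost [[ 0.0162 -0.0169]
 [ 0.0162  0.0178]] cart [[ 0.078  -0.0189]
 [ 0.0781  0.019 ]]
```

Request:
{"method": "play_rows", "body": {
  "series": [
    [0, 0.005, 0, 0, 0],
    [0, 0.012, 0, 0, 0],
    [0, 0.02, 0, 0, 0],
    [0, 0.028, 0, 0, 0],
    [0, 0.035, 0, 0, 0],
    [0, 0.042, 0, 0, 0],
    [0, 0.047, 0, 0, 0],
    [0, 0.05, 0, 0, 0],
    [0, 0.05, 0, 0, 0]
  ]
}}

```text
clock: 26.6
tool_pos: [0.4862, -0.1533, 0.1899]
orientation: [-180.0, 0.0, 40.6]
force: [-0.4, -0.1, -2.6]
opening: 0.0132
```

```bash
python3 - <<'E'
from tc import *
o=save(['wrist','scene'],'21');print(o['tool_pos'],o['orientation'],o['opening'],o['force'],o['moment'],o['tau'].round(1))
s=load('wrist','21');f=s['frame'];cv2.imwrite('pics/w21b.png',cv2.resize(f[:,:,::-1],(800,600),interpolation=cv2.INTER_CUBIC))
t=load('scene','21')['frame'];cv2.imwrite('pics/s21b.png',cv2.resize(t[140:300,250:410,::-1],(600,600),interpolation=cv2.INTER_CUBIC))
E
```

```text
[ 0.48591337 -0.15345867  0.18990529] [-1.79989271e+02  1.03562159e-02  4.06085426e+01] 0.013115305428440869 [ 0.00626968 -0.05909103 -2.82075077] [-0.13927525  0.10227819 -0.00461409] [  0.2 -40.4  25.6   6.    0.2  -0. ]
```

View pics/w21b.png

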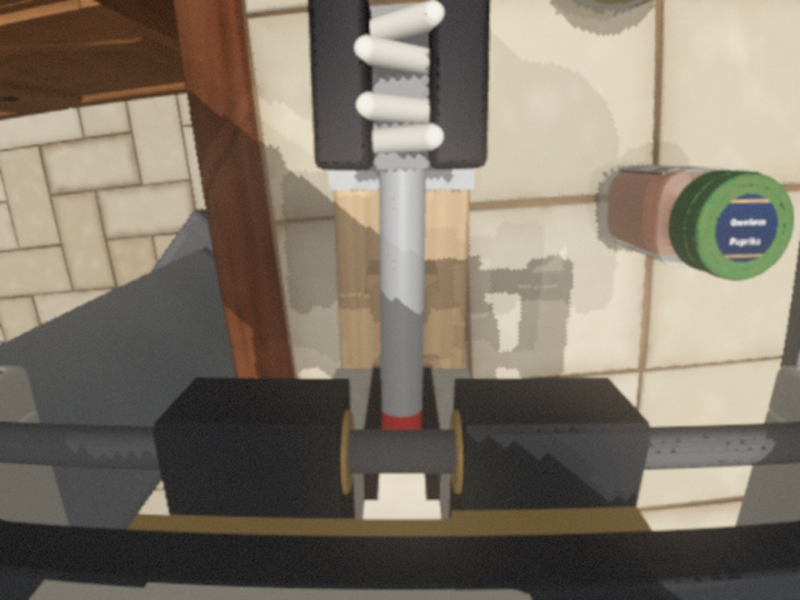

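View pics/s21b.png

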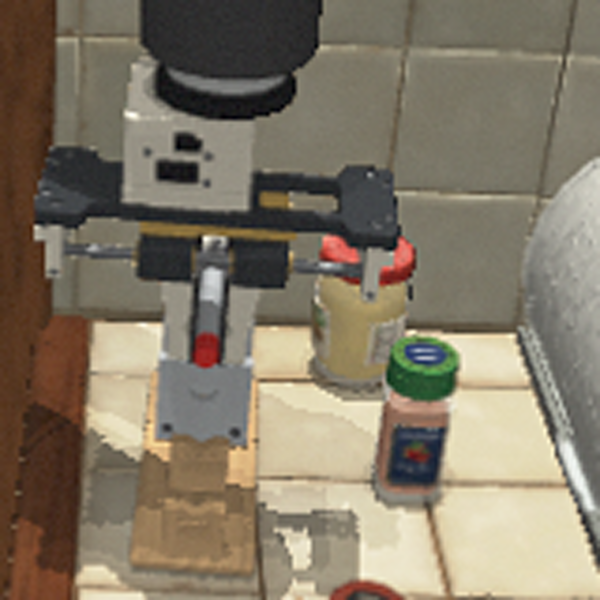

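```bash
python3 - <<'E'
from tc import *
s=load('wrist','21');z=s['obs']['tool_pos'][2]
f=s['frame'];cv2.imwrite('pics/w21c.png',cv2.resize(f[100:145,215:345,::-1],None,fx=6,fy=6,interpolation=cv2.INTER_CUBIC))
print('cheek near edge',TT(s,[(329,188),(474,187)],z-.074))
E
```

```text
cheek near edge [[ 0.0675 -0.0299]
 [ 0.0679  0.0298]]
```

View pics/w21c.png

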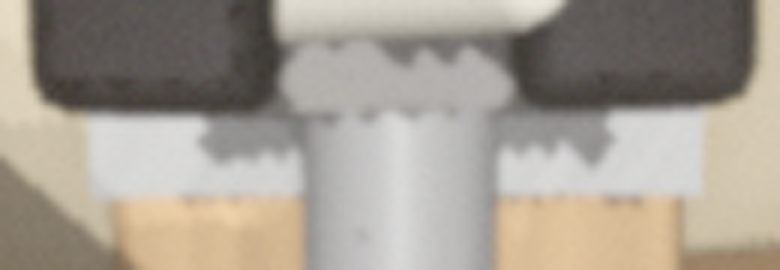

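Request:
{"method": "play_rows", "body": {
  "series": [
    [0, 0.002, 0, 0.004, 0],
    [0, 0.002, 0, 0.01, 0],
    [0, 0.002, 0, 0.016, 0],
    [0, 0.002, 0, 0.02, 0],
    [0, 0.002, 0, 0.024, 0],
    [0, 0.002, 0, 0.027, 0],
    [0, 0.002, 0, 0.03, 0],
    [0, 0.002, 0, 0.03, 0]
  ]
}}

```text
clock: 27.5
tool_pos: [0.4872, -0.1523, 0.1596]
orientation: [-180.0, 0.0, 40.6]
force: [-1.0, 0.2, -2.3]
opening: 0.0128
```

```bash
python3 - <<'E'
from tc import *
o=save(['wrist','scene'],'22');print(o['tool_pos'],o['orientation'],o['opening'],o['force'],o['moment'],o['tau'].round(1))
s=load('wrist','22');f=s['frame'];cv2.imwrite('pics/w22b.png',cv2.resize(f[:,:,::-1],(800,600),interpolation=cv2.INTER_CUBIC))
t=load('scene','22')['frame'];cv2.imwrite('pics/s22b.png',cv2.resize(t[170:290,270:370,::-1],(500,600),interpolation=cv2.INTER_CUBIC))
E
```

```text
[ 0.48738181 -0.15227353  0.1598451 ] [-1.79991161e+02  1.37395265e-02  4.05973558e+01] 0.012791822876707668 [-0.27812578 -0.21962869 -0.36302348] [-0.15344763  0.07143403  0.07932847] [ -0.  -42.   23.7   5.6   0.2   0. ]
```

View pics/w22b.png

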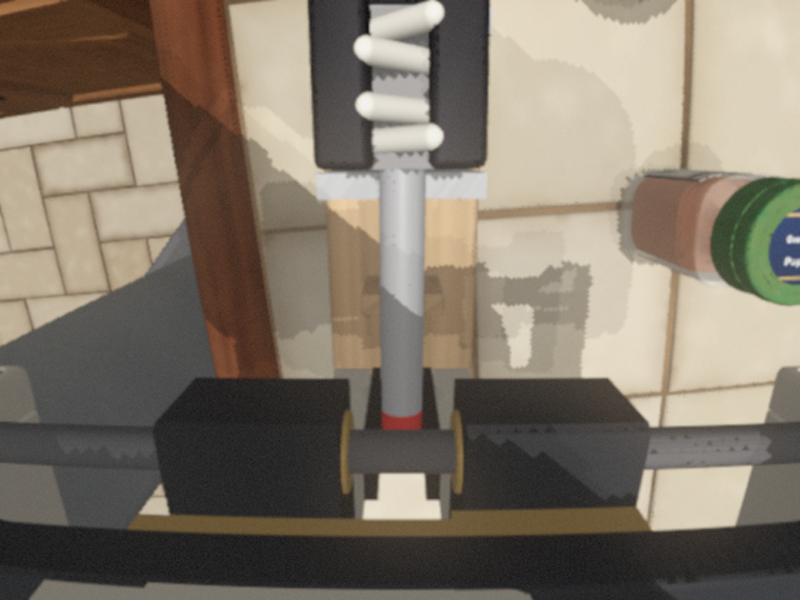

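View pics/s22b.png

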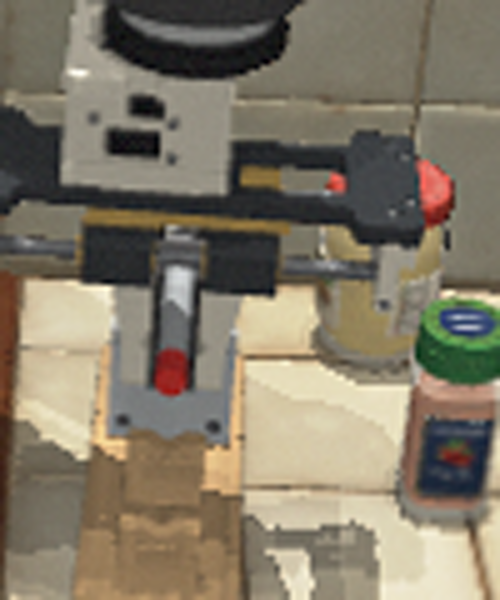

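Request:
{"method": "play_rows", "body": {
  "series": [
    [0, 0, 0, 0.003, 0],
    [0, 0, 0, 0.006, 0],
    [0, 0, 0, 0.009, 0],
    [0, 0, 0, 0.012, 0],
    [0, 0, 0, 0.015, 0],
    [0, 0, 0, 0.017, 0],
    [0, 0, 0, 0.0185, 0],
    [0, 0, 0, 0.0185, 0]
  ]
}}

```text
clock: 28.4
tool_pos: [0.4873, -0.1523, 0.1413]
orientation: [-180.0, 0.0, 40.6]
force: [-0.3, 0.9, -2.1]
opening: 0.013
```

```bash
python3 - <<'E'
from tc import *
o=save(['wrist','scene','top'],'23');print(o['tool_pos'],o['orientation'],o['opening'],o['force'],o['moment'],o['tau'].round(1))
s=load('wrist','23');f=s['frame'];cv2.imwrite('pics/w23b.png',cv2.resize(f[:,:,::-1],(800,600),interpolation=cv2.INTER_CUBIC))
z=s['obs']['tool_pos'][2];
t=load('scene','23')['frame'];cv2.imwrite('pics/s23b.png',cv2.resize(t[170:290,270:370,::-1],(500,600),interpolation=cv2.INTER_CUBIC))
E
```

```text
[ 0.48747472 -0.15228504  0.14152845] [ 1.79997415e+02 -8.57351685e-04  4.05954371e+01] 0.012984772827200113 [ 0.23168662 -0.46177173 -2.58797664] [-0.13078022  0.04136259 -0.00685071] [ -0.  -43.1  22.8   5.4   0.2   0. ]
```

View pics/w23b.png

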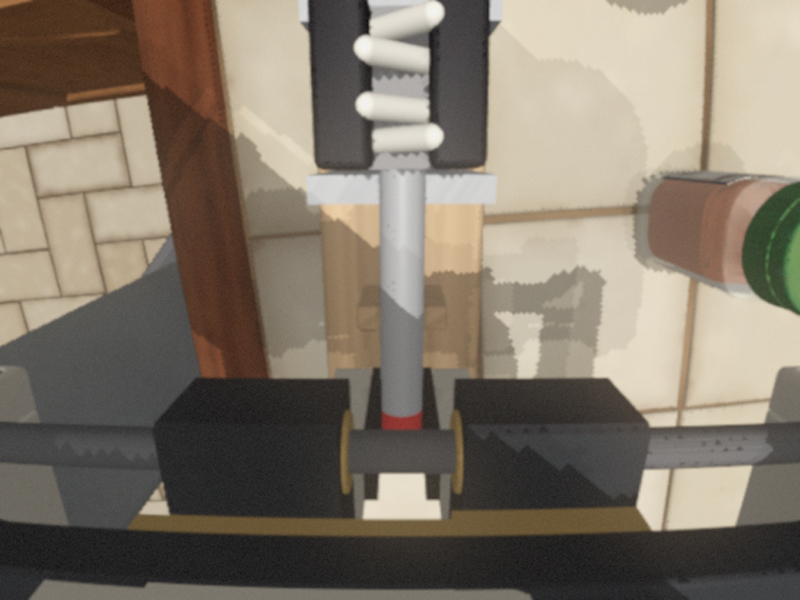

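View pics/s23b.png

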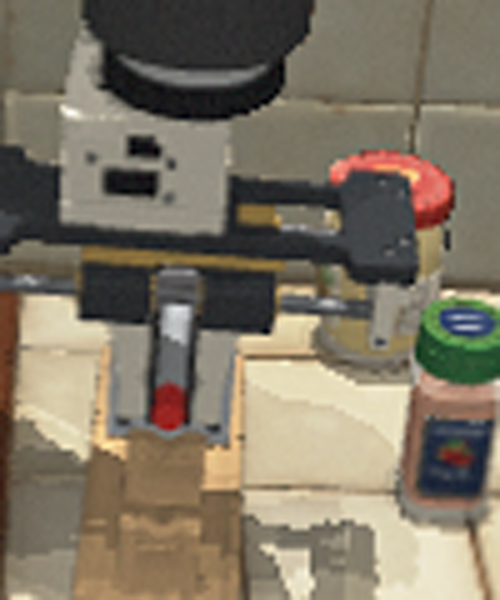

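Request:
{"method": "play_rows", "body": {
  "series": [
    [0, 0, 0, 0.001, 0],
    [0, 0, 0, 0.002, 0],
    [0, 0, 0, 0.002, 0],
    [0, 0, 0, 0.002, 0],
    [0, -0.05, 0, 0.002, 0],
    [0, -0.1, 0, 0.0, 0],
    [0, -0.12, 0, -0.02, 0],
    [0, -0.12, 0, -0.05, 0],
    [0, -0.12, 0, -0.05, 0]
  ]
}}

```text
clock: 29.45
tool_pos: [0.398, -0.2315, 0.1953]
orientation: [179.7, -0.2, 40.6]
force: [0.3, -0.3, -0.8]
opening: 0.013
```

```bash
python3 - <<'E'
from tc import *
o=save(['wrist','scene','top'],'24');print(o['tool_pos'],o['orientation'],o['opening'],o['force'],o['moment'],o['tau'].round(1))
s=load('wrist','24');f=s['frame'];cv2.imwrite('pics/w24b.png',cv2.resize(f[:,:,::-1],(800,600),interpolation=cv2.INTER_CUBIC))
t=load('scene','24')['frame'];cv2.imwrite('pics/s24b.png',cv2.resize(t[170:290,270:370,::-1],(500,600),interpolation=cv2.INTER_CUBIC))
E
```

```text
[ 0.39677611 -0.23048781  0.19228228] [ 1.79892302e+02 -1.08886740e-01  4.05738930e+01] 0.013066209312316642 [ 0.04751308  0.4599675  -1.16505573] [-0.11703552  0.06411053 -0.02656953] [ -0.2 -33.9  25.6   6.1  -0.    0. ]
```

View pics/w24b.png

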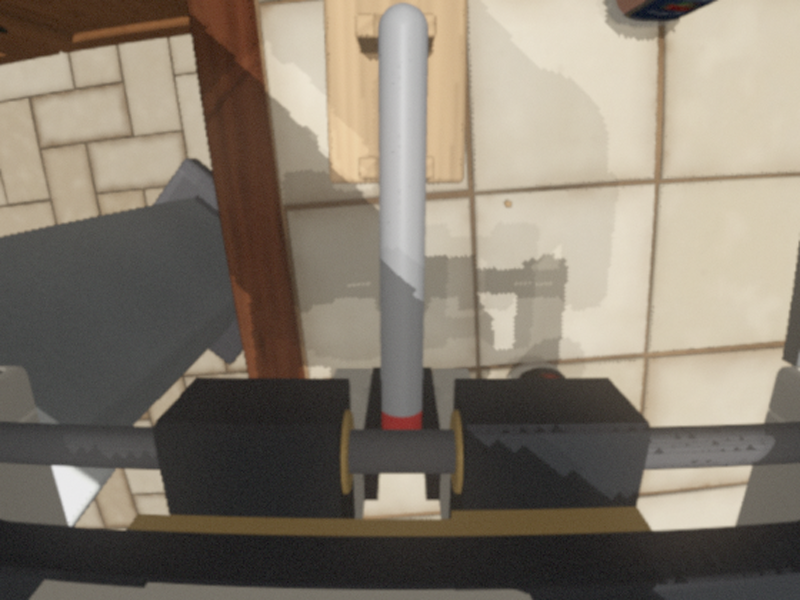

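View pics/s24b.png

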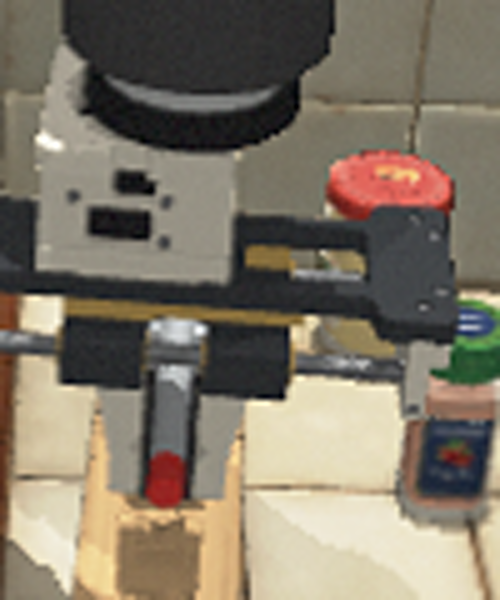

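Request:
{"method": "play_rows", "body": {
  "series": [
    [0, 0.01, 0, -0.045, 0],
    [0, 0.025, 0, -0.09, 0],
    [0, 0.05, 0, -0.1, 0],
    [0, 0.05, 0, -0.1, 0],
    [0, 0.05, 0, -0.1, 0]
  ]
}}

```text
clock: 30.1
tool_pos: [0.4342, -0.1971, 0.2903]
orientation: [-179.9, 0.1, 40.7]
force: [-0.1, 0.3, -2.0]
opening: 0.013
```

```bash
python3 - <<'E'
from tc import *
o=save(['wrist','scene'],'25');print(o['tool_pos'],o['orientation'],o['opening'],o['force'])
s=load('wrist','25');f=s['frame'];cv2.imwrite('pics/w25c.png',cv2.resize(f[0:140,200:360,::-1],None,fx=5,fy=5,interpolation=cv2.INTER_CUBIC)[:600])
t=load('scene','25')['frame'];cv2.imwrite('pics/s25b.png',cv2.resize(t[190:310,270:370,::-1],(500,600),interpolation=cv2.INTER_CUBIC))
E
```

```text
[ 0.43367176 -0.19740884  0.28994017] [-1.79870601e+02  1.03550673e-01  4.06348559e+01] 0.012986324686205449 [-0.37027542 -0.22063917 -1.12643185]
```

View pics/w25c.png

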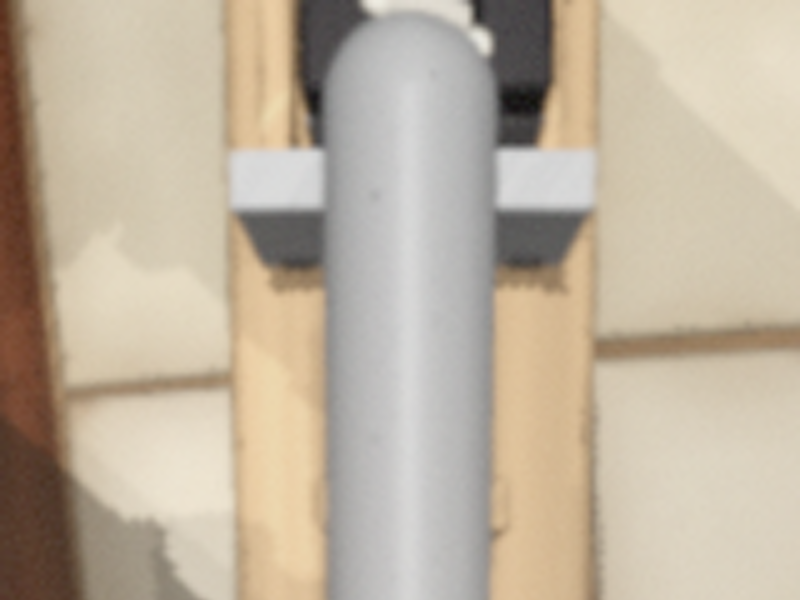

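View pics/s25b.png

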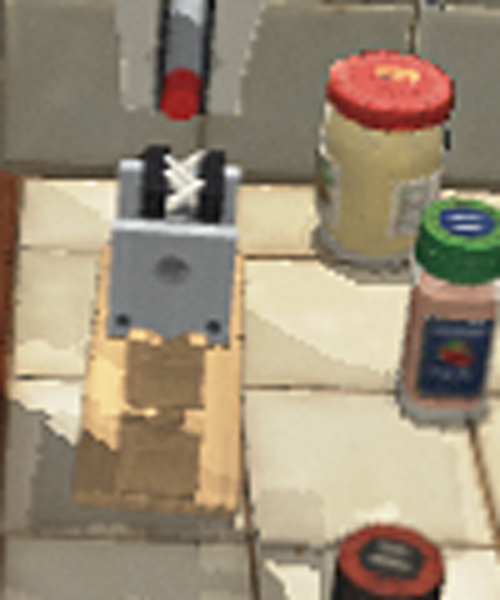

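```bash
python3 - <<'E'
from tc import *
s=load('scene','25');c=cloud(s)
for u,v in [(300,221),(300,225),(300,228),(312,223),(312,227),(313,231)]: print('sc',u,v,c[v,u].round(4))
s=load('wrist','25');c=cloud(s)
for u,v in [(264,5),(265,12),(305,5),(305,12),(303,25),(250,35),(310,35),(250,3)]: print('wr',u,v,c[v,u].round(4))
E
```

```text
sc 300 221 [ 0.5592 -0.0732  0.0909]
sc 300 225 [ 0.5467 -0.0851  0.0904]
sc 300 228 [ 0.5409 -0.0909  0.0871]
sc 312 223 [ 0.5742 -0.0988  0.0911]
sc 312 227 [ 0.5629 -0.1092  0.0894]
sc 313 231 [ 0.5608 -0.115   0.0819]
wr 264 5 [ 0.5474 -0.0849  0.0902]
wr 265 12 [ 0.5441 -0.0887  0.09  ]
wr 305 5 [ 0.5682 -0.1085  0.089 ]
wr 305 12 [ 0.5643 -0.112   0.0895]
wr 303 25 [ 0.5611 -0.1146  0.0652]
wr 250 35 [ 0.5252 -0.0876  0.0742]
wr 310 35 [ 0.5572 -0.125   0.0745]
wr 250 3 [ 0.5536 -0.057   0.0125]
```

Request:
{"method": "play_rows", "body": {
  "series": [
    [0, 0.0033, 0.001, 0.04, 0],
    [0, 0.0033, 0.001, 0.08, 0],
    [0, 0.0033, 0.001, 0.12, 0],
    [0, 0.0033, 0.001, 0.15, 0],
    [0, 0.0033, 0.001, 0.165, 0],
    [0, 0.0033, 0.001, 0.165, 0],
    [0, 0.0033, 0.001, 0.165, 0]
  ]
}}

```text
clock: 30.9
tool_pos: [0.4371, -0.1967, 0.1263]
orientation: [-180.0, 0.1, 40.6]
force: [0.3, -0.8, -0.2]
opening: 0.0132
```

```bash
python3 - <<'E'
from tc import *
o=save(['wrist','scene'],'26');print(o['tool_pos'],o['orientation'],o['opening'],o['force'])
r=o['tool_pos'][:2]-np.array([.5217,-.1229]);y=np.radians(40.6);print('X,Y',r@[np.cos(y),np.sin(y)],r@[-np.sin(y),np.cos(y)])
s=load('wrist','26');f=s['frame'];cv2.imwrite('pics/w26b.png',cv2.resize(f[:,:,::-1],(800,600),interpolation=cv2.INTER_CUBIC))
cv2.imwrite('pics/w26c.png',cv2.resize(f[0:120,200:360,::-1],None,fx=5,fy=5,interpolation=cv2.INTER_CUBIC)[:600])
E
```

```text
[ 0.43760753 -0.19670383  0.12694038] [1.79982411e+02 1.42274288e-04 4.05909440e+01] 0.013153357251690232 [ 0.23113323  0.30456094 -1.2953282 ]
X,Y -0.11187862473976232 -0.001311920896793115
```

View pics/w26c.png

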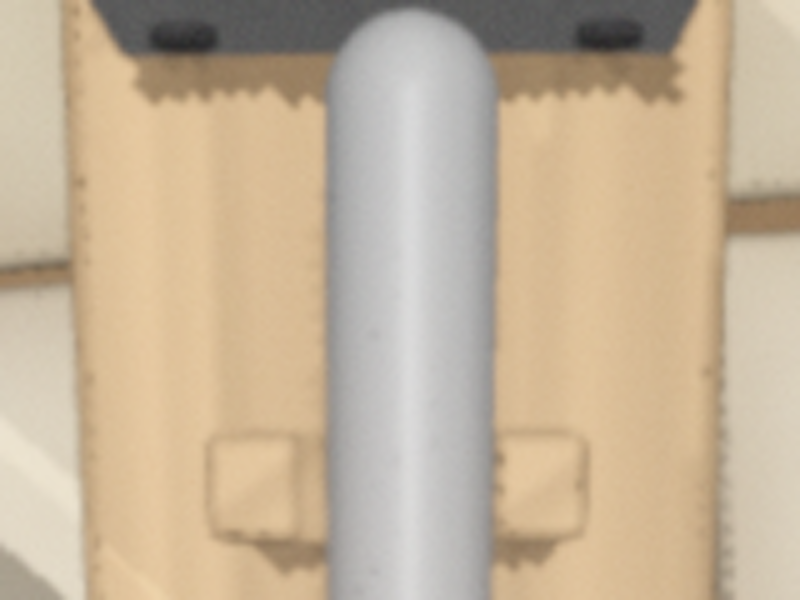

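Request:
{"method": "play_rows", "body": {
  "series": [
    [0, 0, -0.0012, 0.006, 0],
    [0, 0, -0.0012, 0.012, 0],
    [0, 0, -0.0012, 0.016, 0],
    [0, 0, -0.0012, 0.0185, 0],
    [0, 0, -0.0012, 0.0185, 0],
    [0, 0, -0.0012, 0.0185, 0]
  ]
}}

```text
clock: 31.6
tool_pos: [0.4367, -0.1955, 0.108]
orientation: [180.0, -0.0, 40.6]
force: [0.7, 0.5, -0.8]
opening: 0.0127
```

```bash
python3 - <<'E'
from tc import *
o=save(['wrist','scene'],'27');print(o['tool_pos'],o['orientation'],o['opening'],o['force'])
s=load('wrist','27');f=s['frame'];cv2.imwrite('pics/w27b.png',cv2.resize(f[:,:,::-1],(800,600),interpolation=cv2.INTER_CUBIC))
t=load('scene','27')['frame'];cv2.imwrite('pics/s27b.png',cv2.resize(t[190:310,250:370,::-1],(600,600),interpolation=cv2.INTER_CUBIC))
E
```

```text
[ 0.43673097 -0.19551819  0.10800247] [ 1.79998835e+02 -5.13369164e-03  4.05925990e+01] 0.012938317211037382 [ 0.28480073  0.05465186 -1.42214183]
```

View pics/w27b.png

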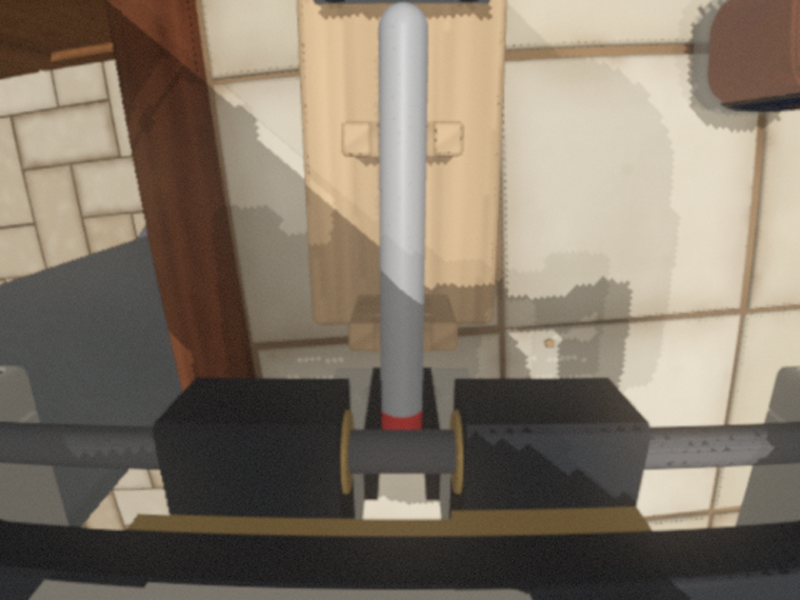

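Request:
{"method": "play_rows", "body": {
  "series": [
    [0, 0, 0, 0.0007, 0],
    [0, 0, 0, 0.0007, 0],
    [30, 0, 0, 0.0007, 0],
    [30, 0, 0, 0.0007, 0],
    [30, 0, 0, 0.0007, 0],
    [30, 0, 0, 0.0007, 0]
  ]
}}

```text
clock: 32.3
tool_pos: [0.4367, -0.1955, 0.1072]
orientation: [-180.0, 0.0, 40.6]
force: [-0.2, 0.2, 0.4]
opening: 0.0262
```

```bash
python3 st.py
```

```text
32.3 [ 0.4367 -0.1955  0.1072] [-180.     0.    40.6] [ -0.48  14.31 -37.03  -0.   -38.66 131.09] [ -0.   -39.89  19.5    4.54   0.04   0.  ] [-0.2   0.22  0.44] 0.0262
```

Request:
{"method": "play_rows", "body": {
  "series": [
    [30, 0, 0, -0.01, 0],
    [30, 0, 0, -0.03, 0],
    [20, 0, 0, -0.05, 0],
    [0, -0.02, 0, -0.07, 0],
    [0, -0.045, 0, -0.07, 0],
    [0, -0.045, 0, -0.07, 0]
  ]
}}

```text
clock: 32.9
tool_pos: [0.4009, -0.2256, 0.1785]
orientation: [180.0, -0.1, 40.5]
force: [0.2, -0.5, -0.3]
opening: 0.0019
```

```bash
python3 - <<'E'
from tc import *
o=save(['wrist','scene'],'28');print(o['tool_pos'],o['orientation'],o['opening'],o['force'])
s=load('wrist','28');f=s['frame'];cv2.imwrite('pics/w28b.png',cv2.resize(f[:,:,::-1],(800,600),interpolation=cv2.INTER_CUBIC))
t=load('scene','28')['frame'];cv2.imwrite('pics/s28b.png',cv2.resize(t[190:310,250:370,::-1],(600,600),interpolation=cv2.INTER_CUBIC))
E
```

```text
[ 0.40181684 -0.22530844  0.17829618] [ 1.79946891e+02 -5.72943142e-02  4.05153870e+01] 0.0009040412622056286 [ 1.13240126 -0.5084844   0.52918773]
```

View pics/w28b.png

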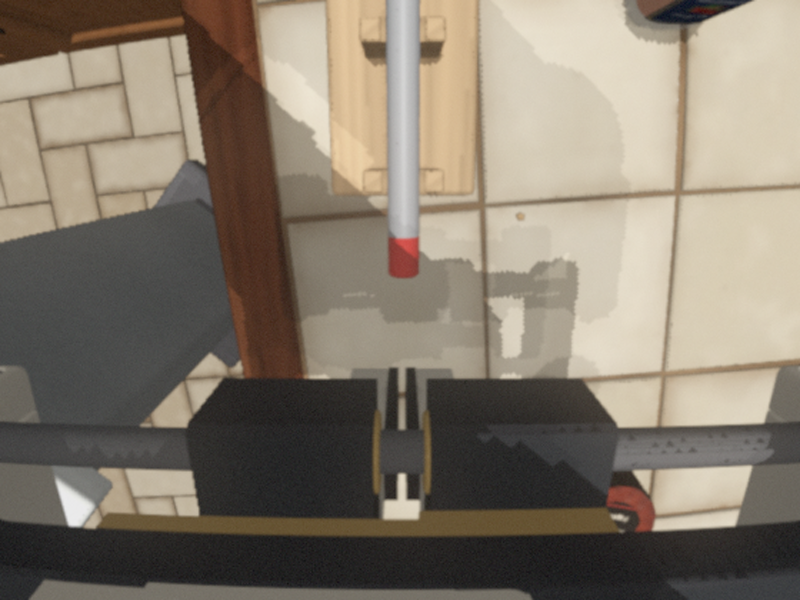

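View pics/s28b.png

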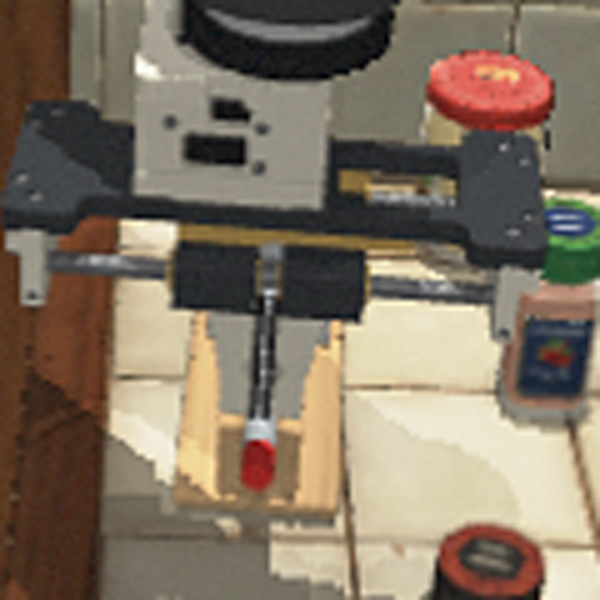

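```bash
python3 - <<'E'
from tc import *
s=load('wrist','28');z=s['obs']['tool_pos'][2];print(TT(s,[(403,274),(403,279)],z-.051),TT(s,[(403,240)],z-.057))
E
```

```text
[[0.0284 0.0006]
 [0.026  0.0006]] [[0.0449 0.0006]]
```

Request:
{"method": "play_rows", "body": {
  "series": [
    [0, 0, 0, 0.02, 0],
    [0, 0, 0, 0.045, 0],
    [0, 0, 0, 0.058, 0],
    [0, 0, 0, 0.061, 0],
    [0, 0, 0, 0.061, 0],
    [0, 0, 0, 0.061, 0]
  ]
}}

```text
clock: 33.6
tool_pos: [0.4032, -0.2247, 0.1169]
orientation: [180.0, -0.0, 40.6]
force: [-1.0, 0.1, 0.3]
opening: 0.0006
```

```bash
python3 - <<'E'
from tc import *
o=save(['wrist','scene'],'29');print(o['tool_pos'],o['orientation'],o['opening'],o['force'])
s=load('wrist','29');f=s['frame'];cv2.imwrite('pics/w29b.png',cv2.resize(f[:,:,::-1],(800,600),interpolation=cv2.INTER_CUBIC))
t=load('scene','29')['frame'];cv2.imwrite('pics/s29b.png',cv2.resize(t[190:310,250:370,::-1],(600,600),interpolation=cv2.INTER_CUBIC))
E
```

```text
[ 0.40323278 -0.22477769  0.11704305] [ 1.79940179e+02 -4.53070902e-02  4.06218704e+01] 0.0004958059926703138 [0.12080986 0.2728265  0.11754995]
```

View pics/w29b.png

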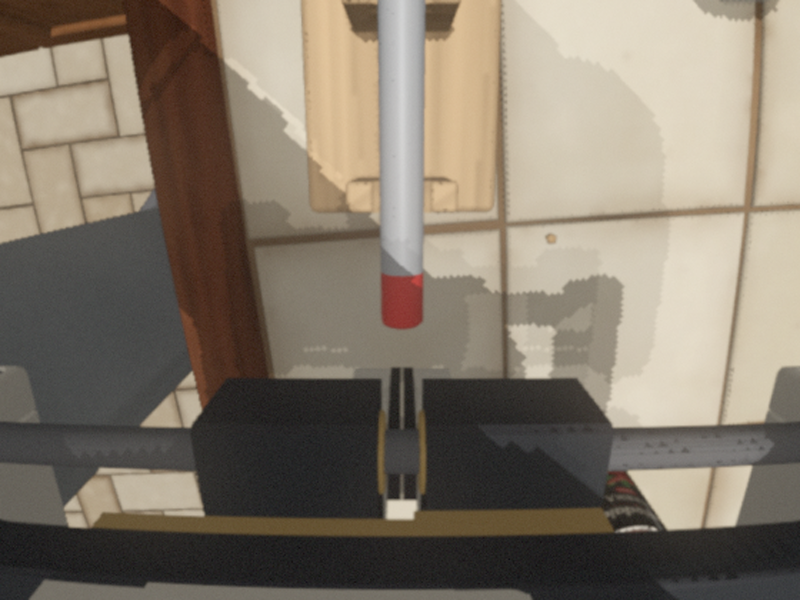

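View pics/s29b.png

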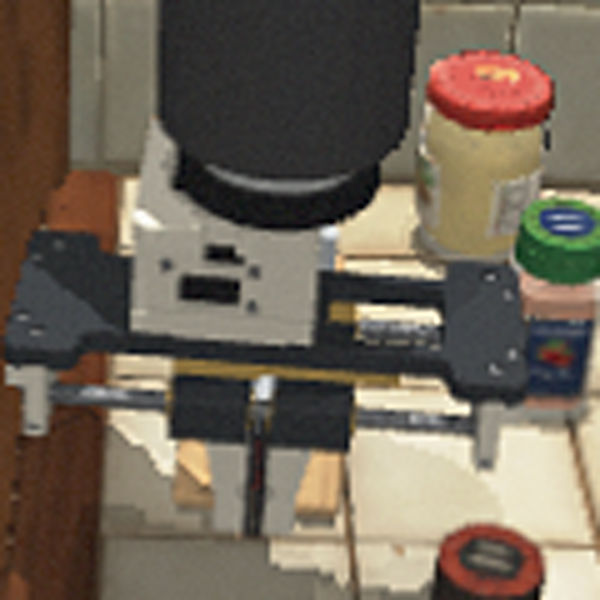

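Request:
{"method": "play_rows", "body": {
  "series": [
    [0, 0.006, 0, 0, 0],
    [0, 0.012, 0, 0, 0],
    [0, 0.016, 0, 0, 0],
    [0, 0.02, 0, 0, 0],
    [0, 0.024, 0, 0, 0],
    [0, 0.028, 0, 0, 0],
    [0, 0.032, 0, 0, 0],
    [0, 0.036, 0, 0, 0],
    [0, 0.04, 0, 0, 0]
  ]
}}

```text
clock: 34.6
tool_pos: [0.4331, -0.1986, 0.1163]
orientation: [-180.0, 0.0, 40.6]
force: [-0.3, -1.3, 1.0]
opening: 0.0003
```

```bash
python3 - <<'E'
from tc import *
o=save(['wrist','scene'],'30');print(o['tool_pos'],o['orientation'],o['opening'],o['force'])
s=load('wrist','30');f=s['frame'];cv2.imwrite('pics/w30b.png',cv2.resize(f[:,:,::-1],(800,600),interpolation=cv2.INTER_CUBIC))
E
```

```text
[ 0.43356502 -0.19838174  0.11631399] [ 1.79988151e+02 -8.61463308e-03  4.06075899e+01] 0.00023412770369698064 [-1.28406288 -0.62458191  0.79776754]
```

View pics/w30b.png

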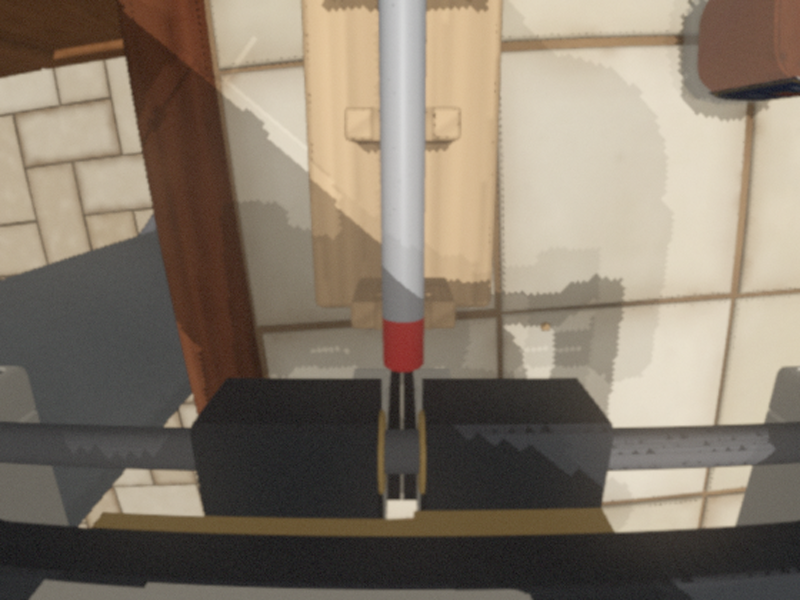

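Request:
{"method": "play_rows", "body": {
  "series": [
    [0, 0.004, 0, -0.0005, 0],
    [0, 0.008, 0, -0.0005, 0],
    [0, 0.012, 0, -0.0005, 0],
    [0, 0.016, 0, -0.0005, 0],
    [0, 0.02, 0, -0.0005, 0],
    [0, 0.024, 0, -0.0005, 0],
    [0, 0.028, 0, -0.0005, 0],
    [0, 0.032, 0, -0.0005, 0],
    [0, 0.036, 0, -0.0005, 0],
    [0, 0.04, 0, -0.0005, 0]
  ]
}}

```text
clock: 35.7
tool_pos: [0.4635, -0.1725, 0.1168]
orientation: [180.0, -0.0, 40.6]
force: [-1.4, -0.3, 0.4]
opening: 0.0007
```

```bash
python3 st.py
```

```text
35.7 [ 0.4635 -0.1725  0.1168] [180.   -0.   40.6] [  2.4   14.77 -34.5   -0.   -40.73 128.19] [  0.18 -41.51  20.76   4.65   0.39   0.09] [-1.4  -0.31  0.42] 0.0007
```

Request:
{"method": "play_rows", "body": {
  "series": [
    [0, 0.002, 0, 0, 0],
    [0, 0.004, 0, 0, 0],
    [0, 0.006, 0, 0, 0],
    [0, 0.007, 0, 0, 0],
    [0, 0.0075, 0, 0, 0]
  ]
}}

```text
clock: 36.2
tool_pos: [0.469, -0.1678, 0.1168]
orientation: [180.0, -0.0, 40.6]
force: [-1.0, -0.3, -0.1]
opening: 0.0002
```

```bash
python3 st.py
```

```text
36.2 [ 0.469  -0.1678  0.1168] [180.   -0.   40.6] [  2.96  15.06 -34.06  -0.   -40.88 127.64] [  0.44 -41.84  20.97   4.71   0.33  -0.  ] [-0.96 -0.26 -0.07] 0.0002
```

Request:
{"method": "play_rows", "body": {
  "series": [
    [0, 0.0005, 0, 0, 0],
    [0, 0.001, 0, 0, 0],
    [0, 0.0015, 0, 0, 0],
    [0, 0.0015, 0, 0, 0]
  ]
}}

```text
clock: 36.6
tool_pos: [0.4701, -0.1669, 0.1168]
orientation: [180.0, -0.0, 40.6]
force: [-1.5, -0.3, -0.5]
opening: 0.0003
```

```bash
python3 st.py
```

```text
36.6 [ 0.4701 -0.1669  0.1168] [180.   -0.   40.6] [  3.07  15.12 -33.97  -0.   -40.91 127.53] [ 3.500e-01 -4.197e+01  2.092e+01  4.750e+00  2.900e-01 -1.000e-02] [-1.45 -0.28 -0.45] 0.0003
```

Request:
{"method": "play_rows", "body": {
  "series": [
    [0, 0.0005, 0, 0, 0],
    [0, 0.001, 0, 0, 0],
    [0, 0.0015, 0, 0, 0],
    [0, 0.0015, 0, 0, 0]
  ]
}}

```text
clock: 37.0
tool_pos: [0.4708, -0.1661, 0.1167]
orientation: [-180.0, 0.1, 40.6]
force: [-2.3, -3.0, 0.6]
opening: 0.0004
```

Request:
{"method": "play_rows", "body": {
  "series": [
    [0, 0.0005, 0, 0, 0],
    [0, 0.001, 0, 0, 0],
    [0, 0.001, 0, 0, 0]
  ]
}}

```text
clock: 37.3
tool_pos: [0.471, -0.1657, 0.1166]
orientation: [-179.9, 0.1, 40.6]
force: [-5.7, -5.5, 2.5]
opening: 0.0004
```

```bash
python3 st.py
```

```text
37.3 [ 0.471  -0.1657  0.1166] [-1.7994e+02  1.1000e-01  4.0580e+01] [ 3.2200e+00  1.5220e+01 -3.3870e+01  3.0000e-02 -4.1030e+01  1.2734e+02] [ 3.290e+00 -4.183e+01  2.321e+01  3.980e+00  1.720e+00  2.000e-02] [-5.69 -5.51  2.53] 0.0004
```

Request:
{"method": "play_rows", "body": {
  "series": [
    [0, 0.0007, 0, 0, 0],
    [0, 0.0014, 0, 0, 0],
    [0, 0.0014, 0, 0, 0]
  ]
}}

```text
clock: 37.6
tool_pos: [0.4713, -0.1651, 0.1165]
orientation: [-179.9, 0.2, 40.6]
force: [-5.9, -7.2, 4.2]
opening: 0.0002
```

```bash
python3 st.py
```

```text
37.6 [ 0.4713 -0.1651  0.1165] [-179.9     0.2    40.58] [ 3.3000e+00  1.5270e+01 -3.3820e+01  6.0000e-02 -4.1130e+01  1.2723e+02] [  4.8  -41.42  24.3    3.58   2.53   0.06] [-5.93 -7.22  4.25] 0.0002
```

Request:
{"method": "play_rows", "body": {
  "series": [
    [0, -0.02, 0, 0, 0],
    [0, -0.04, 0, -0.02, 0],
    [0, -0.06, 0, -0.06, 0],
    [0, -0.06, 0, -0.1, 0],
    [0, -0.06, 0, -0.13, 0],
    [0, -0.06, 0, -0.13, 0],
    [0, -0.06, 0, -0.13, 0]
  ]
}}

```text
clock: 38.3
tool_pos: [0.4275, -0.2035, 0.2475]
orientation: [179.9, -0.2, 40.6]
force: [-0.3, 0.5, -0.6]
opening: 0.0001
```

```bash
python3 - <<'E'
from tc import *
o=save(['wrist','scene'],'31');print(o['tool_pos'],o['orientation'],o['opening'],o['force'])
s=load('wrist','31');f=s['frame'];cv2.imwrite('pics/w31b.png',cv2.resize(f[:,:,::-1],(800,600),interpolation=cv2.INTER_CUBIC))
t=load('scene','31')['frame'];cv2.imwrite('pics/s31b.png',cv2.resize(t[190:310,250:370,::-1],(600,600),interpolation=cv2.INTER_CUBIC))
E
```

```text
[ 0.42705008 -0.20339102  0.24651666] [ 1.79990038e+02 -6.96376228e-02  4.05805299e+01] 0.0004050155391337846 [-0.08759709 -0.22300535 -1.10664297]
```

View pics/w31b.png

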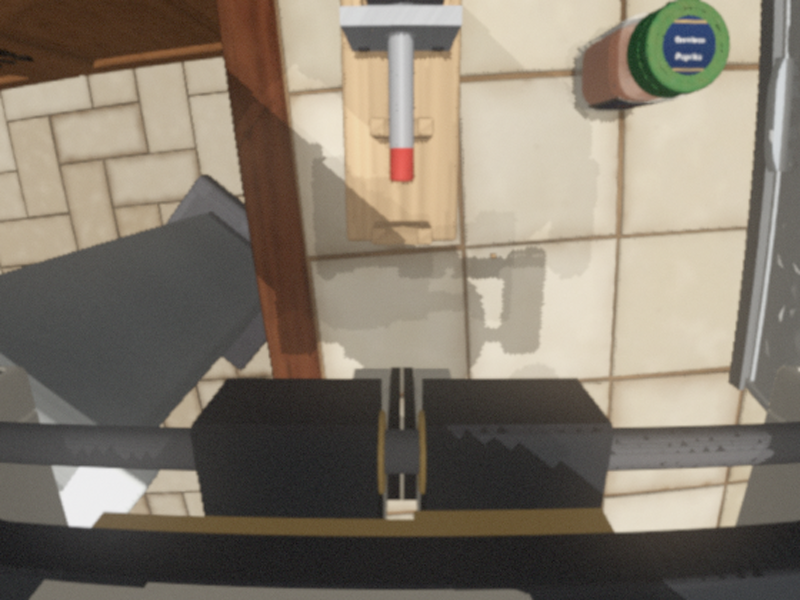

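View pics/s31b.png

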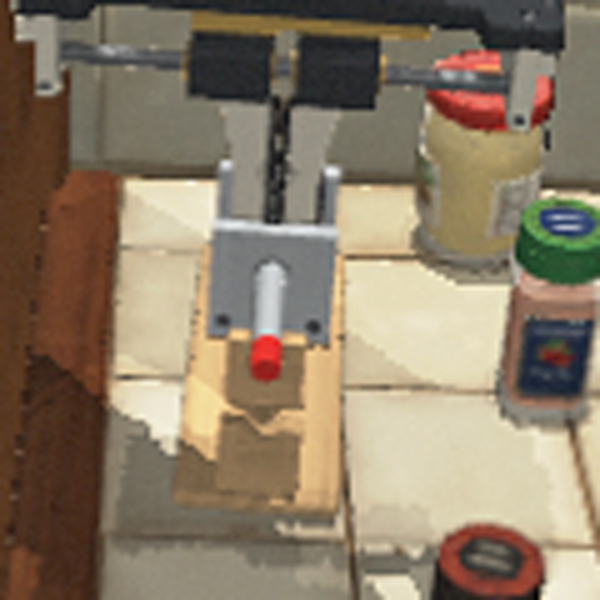

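```bash
python3 - <<'E'
from tc import *
s=load('wrist','31');z=s['obs']['tool_pos'][2]
f=s['frame'];cv2.imwrite('pics/w31c.png',cv2.resize(f[0:180,230:330,::-1],None,fx=4,fy=4,interpolation=cv2.INTER_CUBIC)[:600])
a=TT(s,[(345,27),(460,26)],z-.074);r=TT(s,[(401,181),(401,149)],z-.053);b=TT(s,[(350,240),(458,240)],z-.012)
print(a,r,b); print('red end X',20+(r[0,0]-a[:,0].mean())*1000,-98+(r[0,0]-b[:,0].mean())*1000,'boundary',20+(r[1,0]-a[:,0].mean())*1000)
E
```

```text
[[ 0.1425 -0.0278]
 [ 0.143   0.0286]] [[ 0.0667 -0.0004]
 [ 0.0842 -0.0004]] [[ 0.0264 -0.0344]
 [ 0.0265  0.0376]]
red end X -56.05 -57.75000000000001 boundary -38.54999999999999
```

View pics/w31c.png

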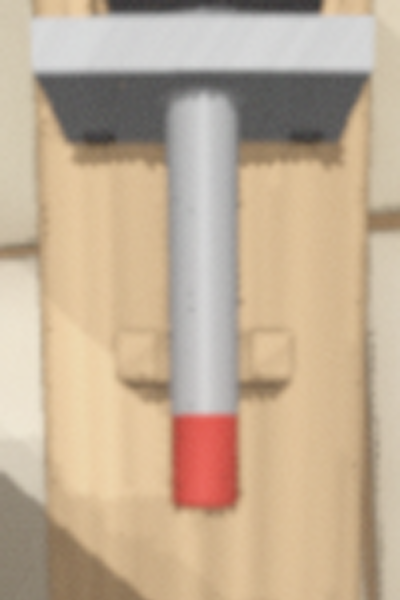

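```bash
python3 - <<'E'
from tc import *
from plant import close_job
s=load('scene','31');c=cloud(s)
k=(c[...,2]>.085)&(c[...,2]<.1)&(np.abs(c[...,0]-.559)<.03)&(np.abs(c[...,1]+.09)<.03)
print('cart top z',np.median(c[k][:,2]),k.sum(),c[k].mean(0))
print(close_job())
E
```

```text
cart top z 0.08969042429967133 9 [ 0.56607059 -0.11168282  0.08930245]
the job is handed in; nothing more can be done
None
```

The cartridge is in the bay and the pin is pushed home. One contact on the way may have broken the 40 N limit, and I can't rule that out.

**What I did**
- **Reaching the bay:** The arm's offset wrist hits the oak post before the tool gets over the bay, so I could not set the cartridge down there directly.
- **Cartridge:** I stood it on the base board between the V rests, slid the pin into its bore, and carried it on the pin over the near cheek. Once it was partly down in the bay I pulled the pin out. The cartridge dropped about 27 mm, guided by the cheeks, and landed flat.
- **Pin:** I laid it in the V rests with its tip about 10 mm short of the near eye and let go. I then pushed it with the closed fingers through the eye and cartridge until it stopped.

**Last checks**
- **Cartridge seated:** Its top measured 89.7 to 91 mm, against 90 mm when seated.
- **Pin home:** The red end measured -56 to -58 mm along the frame, against -57 mm when home. The push force rose from about 1.5 N to about 9 N at the stop. The tool still crept 0.6 mm on the last 1.4 mm pushed.
- **Bystanders:** The red-lid, green-lid and dark-lid jars stood untouched in the later pictures. I never identified the salt shaker in any picture. I did not look at the hob's counter again after the second pin pick-up.
- **Time and position:** It took about 38 s, and the arm was clear of everything when I handed in.

**Possible failure:** While testing whether the arm could clear the post, the wrist pressed on it briefly at about 40 to 45 N, estimated from joint torques. I backed off at once.

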